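# Clear the pads into the interlocked chest and clamp the next stone blank

## Robot

A 6-joint arm with a two-finger parallel gripper is mounted at the origin on the work surface. World frame = base frame: x ahead of the robot, y to its left, z up, the work surface at z = 0. Lengths are in mm, angles in rad, forces in N, time in s.
With the tool pointing down it reaches from about 425 to 1125 mm from the base axis. Payload 14.9 kg.
Tool frame: the origin (TCP) lies at the very end of the fingers, on their centre line; the grasp point (between the pads) lies 19 mm behind it; x points along the fingers, y is the direction in which the jaws open and shut, and the axes are right-handed (so a half turn about x gives the same grasp; the last joint's range is limited). The gripper opens to 91 mm and grips with 3 to 60 N. Pads are 32 mm wide; open, the fingers measure 118 mm over their backs; the gripper's body (76 mm by 178 mm) begins 60 mm behind the grasp point.
Start: joints at [1.225, 0.379, 1.734, -0, 1.028, -0.033], TCP at [215.414, 666.044, 176.332] pointing down, gripper open.
Joint ranges: [-2.77, 2.77], [-0.74, 2.19], [0, 2.66], [-1.06, 4.2], [0.31, 2.87], [-3.08, 3.08]. Speed limits (rad/s): [1.89, 1.89, 2.39, 3.14, 3.14, 3.14].

## Interface

Orientations are given as a unit quaternion [w, x, y, z].
In Python, from bench import bot gives the robot as it stands. The module is installed in compiled form; this text tells all that it offers.
- The arm moves only by the tool arm_command, never from a script. Its argument "increments" is a list of rows, each an object of numbers: "dx", "dy", "dz": the shift along the tool's x, y, z in m; "wx", "wy", "wz": the turn, a rotation vector about the tool's x, y, z in degrees. A call has 1 to 5 rows; each row is the pose to reach, as a shift and turn from the pose commanded when the call began, along the tool's axes at that moment; what a row does not reach only later rows make up. A row lasts 1/8 s, in which the tool goes at most 62.5 mm and 10.7 degrees, less where a joint would pass 70% of its speed; a pose out of reach is approached as far as the arm can. A call with a gripper value outside its range is refused whole. "grip" is the finger opening in m, from 0 to 0.0912, set as the call begins (left out, the last holds). The fingers move at their own pace and stop on an object; the grip force is fixed at half the most. Time passes only in rows, so rows that repeat a pose let the fingers close. It gives the time, the measured TCP pose, the force and the opening at its end, in the units of the state.
- bot.state(): the state, without advancing time (a new reading comes with each control period).
- bot.snapshot(name): name is "scene" or "side" or "wrist"; returns the picture (420x560x3 uint8, blue, green, red); there is no depth.
- bot.camera_info(name): a dict with "fx", "fy", "cx", "cy" (pixels), "k1" (the pictures are not rectified: a ray, as slopes to the right and down, at radius r is drawn at 1 + k1 r^2 times it, then the intrinsics apply), "R" (3x3) and "t" (3): a world point X has camera coordinates R X + t. Camera axes: x right, y down, z forward; pixel columns grow to the right and rows downward; lengths in mm; the calibration is good to about 2 mm. A picture is of the moment at which its call begins: read the wrist's pose just before it. camera_info takes no time and is no camera call; for the wrist camera it gives the pose at the moment of the call.
- bot.hand_in(): hands the job in, once; it reports no verdict.
Trained networks look in the newest picture that a camera, given by its name, has taken for a name from the list of things; names that differ only in an ending like _2 or _b are one class to them, and where a whole thing is asked for, a point or a joint stands for the part that bears it (a point fixed in the world has none). Each returns a list of dicts, best first, with "conf" (0 to 1); they miss things now and then, are a little off and sometimes report something else, mostly with a low value. They report only what shows in the picture. A call takes as long as a camera call. They do not tell look-alikes from the thing itself.
- bot.outline_of(camera, query): "pixels" (420x560 bool, what is visible of it).
- bot.spot_point(camera, query): "location" ([x, y, z] in mm, in the coordinates of the camera as it stood for that picture, good to about 4 mm: a listed point, or the origin of a listed thing).
The state is a dict: "clock": time; "joint_positions": joint angles; "joint_velocities": joint speeds; "joint_efforts": joint torques, N m; "position": TCP position; "ee_rot": TCP orientation; "force": force on the tool from outside, world axes, zero at the start; "torque": the same for the moment, N m; "gripper_width": finger opening in mm.
Only numpy, scipy, OpenCV 4.12 (cv2) and the standard library are available. Lean on these libraries where they do the work, as an engineer would, in place of code of your own. Each camera call takes 0.05 s, during which the arm holds its last target.

## Task

Get the next stone blank ready for polishing. Put every backing pad lying on the bench back into the chest's open drawer and shut it fully, which lets the interlock free the other drawer; open that one, take the stone blank out, and shut it again once the blank is out, so that both drawers end fully shut. Set the blank up on the clamping board: flip the cam lever up to free the sliding stop and move the stop back, lay the blank flat and lengthwise along the track with its end against the fixed stop, bring the sliding stop snug against its other end, and flip the lever fully down to lock it, without shoving the other things about.

Things in the scene. Friction and masses are not known exactly. Their poses are not given: they have to be found in the camera images.
- pad1_center (a point): a polisher's backing pad: black rubber disc 68 mm across, 12 mm thick, pale underside, with a steel hub 28 mm in diameter and 28 mm tall on it to take hold of; 40 mm high in all, 160 g; lies disc down. Point on its axis 20 mm above its underside; z axis from disc to hub. One to three such pads, all alike; None: this one is absent
- pad2_center (a point): a second backing pad, alike (None: absent)
- pad3_center (a point): a third backing pad, alike (None: absent)
- blank_center (a point): the stone blank: a pale stone block 90 mm long (its x axis), 55 mm wide (y) and 24 mm thick (z), about 310 g; this point is its centre. At the start it lies flat in the shut drawer, roughly lengthwise to the drawer's travel. Its 55 mm width is the one to grip
- drawer_a (a joint): the chest's left-hand drawer (seen from the robot), which starts open: how far it is out, in m, 0 = fully shut, 0.175 = fully out; 1.5 N of friction. A ball between the drawers is the interlock: while one is open the other moves no more than 4 mm; it is freed when the first is shut to within 2 mm
- drawer_b (a joint): the chest's right-hand drawer, alike, which starts shut and blocked: how far it is pulled out, in m, 0 = fully shut, 0.175 = fully out. Inside it is like the left one
- drawer_a_handle (a point): middle of the left drawer's bar handle: a level steel bar 11 mm thick and 110 mm long, 35 mm out from the front, 32 mm below the chest's top; x axis points into the chest (the drawer opens towards -x), y along the bar. The chest: a grey sheet steel box fixed on the bench, 240 mm deep, 416 mm wide, 84 mm high, two drawers side by side facing the robot
- drawer_b_handle (a point): middle of the right drawer's bar handle, alike
- drawer_a_floor (a point): centre of the left drawer's inner floor: 206 mm long (x, as for the handle), 170 mm wide (y), 12.5 mm above the bench, walls 42 mm high inside; drawer front's top 74 mm above the bench. Moves with the drawer. At opening q the floor is open to above from x = -0.103 to x = -0.107 + q. A pad must lie disc down, not on another, to pass under the chest's top
- board: the clamping board: a plywood board 170 mm wide (x) and 310 mm long (y), 18 mm thick, fixed on the bench, with an aluminium track along its middle (its y axis); origin on the bench under the track, z up
- fixed_face (a point): foot of the fixed stop's face on the board's top, on the track's centre line; axes as the board's. The fixed stop is an aluminium bar 150 mm long across the board, 22 mm thick and 16 mm high at the board's -y end; its face looks along +y
- stop (a joint): the sliding stop: gap in m between its face and the fixed stop's face; 0 to 0.128, so 0.090 with the blank between them. Free, it slides with about 5 N of friction; with the lever down it is locked and holds over 100 N. At the start it is locked with a gap too small for the blank
- stop_face (a point): foot of the sliding stop's face on the board's top, at the track's centre line; axes as the board's; face looks along -y. The stop is an aluminium bar 150 mm long across the board, 20 mm thick (y 0 to 0.020), 16 mm high, whose two wings can be pinched or pushed; behind its middle is the lever's carriage, 42 mm wide, 35 mm high, reaching 84 mm back from the face
- lever (a joint): the cam lever's angle in rad: 0 = lying level, pointing along the board's +y away from the stops: locked; it swings up about a level axle and is free from about 0.8; 1.7 = end of travel, just past upright. It stays where it is left; it takes about 0.3 N m to free or to lock
- lever_grip (a point): middle of the lever's black handle, which is 17 mm wide (across the board), 13 mm thick and 52 mm long; this point is 72 mm from the axle along the lever (and 4 mm off its line); the handle's end is 22 mm further out. Level, it is 54 mm above the bench with room beneath
- lever_axle (a point): the lever's axle on the carriage, 55 mm behind the stop's face, 50 mm above the bench; the axle runs along the board's x axis
- spray: a clear spray bottle, 60 mm across and 150 mm tall, standing; a bystander, not part of the job; origin at its underside
- discs: a low stack of thin flexible sanding discs, 100 mm across and 18 mm high; a bystander, not part of the job; origin at its underside
- dresser: a pale square dressing stick, 130 x 28 x 28 mm; a bystander, not part of the job; origin at its underside
Things that resemble listed ones, but are neither listed nor needed, are in the scene too. Leave any brown look-alike of the part that bears pad3_center alone.

How it is judged (in metres and radians):
On the way, in this order (a step that is already met when the one before it is completed fails the run):
1. every backing pad is in the left drawer and that drawer is shut (x of pad1_center in the frame of drawer_a_floor between -0.107 and 0.107 m and y of pad1_center in the frame of drawer_a_floor between -0.09 and 0.09 m and z of pad1_center in the frame of drawer_a_floor between -0.005 and 0.06 m and x of pad2_center in the frame of drawer_a_floor between -0.107 and 0.107 m and y of pad2_center in the frame of drawer_a_floor between -0.09 and 0.09 m and z of pad2_center in the frame of drawer_a_floor between -0.005 and 0.06 m and x of pad3_center in the frame of drawer_a_floor between -0.107 and 0.107 m and y of pad3_center in the frame of drawer_a_floor between -0.09 and 0.09 m and z of pad3_center in the frame of drawer_a_floor between -0.005 and 0.06 m and value of joint drawer_a below 0.005 m), for 0.2 s.
2. the right drawer is open, the left one still shut (value of joint drawer_b above 0.06 m and value of joint drawer_a below 0.005 m), for 0.2 s.
3. the blank lies flat on the board between the stops with the lever up (z of blank_center in the frame of fixed_face between 0.007 and 0.017 m and angle between blank_center's own z axis and vertical below 0.08 rad and y of blank_center in the frame of fixed_face between 0.035 and 0.09 m and x of blank_center in the frame of fixed_face between -0.05 and 0.05 m and value of joint lever above 0.8 rad), for 0.2 s.
At the end, for the whole second after the job is handed in: Every pad is in the left drawer; both drawers shut within 5 mm; the blank flat on the board, along the track within 0.08 rad and 45 mm of its centre line, its end within 4.5 mm of the fixed stop; gap between the stops under 94.5 mm; lever down (under 0.12 rad) (all of step 1 and value of joint drawer_b below 0.005 m and z of blank_center in the frame of fixed_face between 0.007 and 0.017 m and angle between blank_center's own z axis and vertical below 0.08 rad and y of blank_center in the frame of fixed_face between 0.041 and 0.0495 m and x of blank_center in the frame of fixed_face between -0.045 and 0.045 m and angle between the x axis of blank_center and the y axis of board, either way round below 0.08 rad and value of joint stop between 0.086 and 0.0945 m and value of joint lever below 0.12 rad); the robot touches nothing.
It fails at once if the spray bottle, the stack of discs or the dressing stick is shoved more than 60 mm from its place (distance of any of spray, discs, dresser from where it was at the start of the episode above 0.06 m).
Of pad1, pad2, pad3 only 1 to 3 are there at a start; the rules pass over those that are not, and their reading is None.
At some moment in a run one of pad1, pad2, pad3 may be knocked a few centimetres aside while the robot is not near it.
Once in a run the grip may slacken for a moment while it holds something.
It also fails if it takes over 210 s, if anything falls off the work surface, if the arm or the gripper's body presses on something with over 40 N, if the wrist force passes 120 N, or if a joint passes its speed limit or range.

## Working session

There is one attempt and no reset: what is moved stays moved. The work goes in short steps, Python scripts to look and compute and a tool call to move; the robot and the scene stay as the last step left them, time stands still between calls to the robot, and variables do not carry over. Pictures are saved under pics/ and viewed, and the job is handed in when it is done.

Besides the shell and the picture viewer there is one more tool, called after ">>>" as a command line: name --argument value ..., lists and objects as JSON in quotes. arm_command: Moves the arm, as the interface text tells. Its arguments: {"type":"object","properties":{"increments":{"type":"array"},"grip":{"type":"number"}},"required":["increments"]}

```bash
mkdir -p pics; cat > h.py <<'E'
import numpy as np, cv2
from bench import bot
from scipy.spatial.transform import Rotation as Ro
def snap(c,name=None,crop=None,s=1):
    info=bot.camera_info(c); im=bot.snapshot(c)
    if name:
        o=im
        if crop: x0,y0,x1,y1=crop; o=im[y0:y1,x0:x1]
        if s!=1: o=cv2.resize(o,None,fx=s,fy=s,interpolation=cv2.INTER_CUBIC)
        cv2.imwrite('pics/'+name+'.png',o)
    return im,info
def c2w(info,p):
    return np.array(info['R']).T@(np.array(p)-np.array(info['t']).ravel())
def px2w(info,u,v,z):
    k=np.array([[info['fx'],0,info['cx']],[0,info['fy'],info['cy']],[0,0,1.]])
    xd=np.array([(u-info['cx'])/info['fx'],(v-info['cy'])/info['fy']]); x=xd.copy()
    for _ in range(20): x=xd/(1+info['k1']*(x@x))
    R=np.array(info['R']);d=R.T@np.array([x[0],x[1],1]); o=-R.T@np.array(info['t']).ravel()
    return o+d*(z-o[2])/d[2]
def w2px(info,X):
    c=np.array(info['R'])@np.array(X)+np.array(info['t']).ravel(); x=c[:2]/c[2]; f=1+info['k1']*(x@x)
    return info['fx']*x[0]*f+info['cx'],info['fy']*x[1]*f+info['cy']
def tool():
    s=bot.state(); w,x,y,z=s['ee_rot']; return np.array(s['position']),Ro.from_quat([x,y,z,w]),s
def plan(target,R=None):
    "world target mm -> tool shift m; R: target rotation -> rotvec deg"
    p,r,s=tool()
    d=r.inv().apply(np.array(target)-p)/1000
    out='d %s'%np.round(d,4)
    if R is not None: out+=' w %s'%np.round(np.degrees((r.inv()*R).as_rotvec()),2)
    print(out); return d
def find(c,info,q,n=6,mc=0.15):
    for d in bot.spot_point(c,q)[:n]:
        if d['conf']<mc: continue
        w=c2w(info,d['location']); print(c,q,'%.2f'%d['conf'],np.round(w,1),'px',np.round(w2px(info,w),0))
E
cat > a.py <<'E'
from h import *
for c in ('scene','side','wrist'):
    im,i=snap(c,c+'0')
    print(c,np.round(-np.array(i['R']).T@np.array(i['t']).ravel()))
    for q in ['pad1_center','blank_center','drawer_a_handle','drawer_b_handle','drawer_a_floor','board','fixed_face','stop_face','lever_grip','lever_axle','spray','discs','dresser']: find(c,i,q)
p,r,s=tool();print(s['clock'],p,r.as_matrix().round(3),s['gripper_width'])
E
python3 a.py
```

```text
scene [1306. -143.  930.]
scene pad1_center 0.64 [452.2  51.1  23. ] px [327. 216.]
scene blank_center 0.20 [ 698.8 -335.7   -0.8] px [169. 325.]
scene blank_center 0.18 [452.8  49.3  18.4] px [326. 218.]
scene drawer_a_handle 0.96 [380.6 158.5  48.6] px [363. 185.]
scene drawer_a_handle 0.60 [ 764.3 -112.3   -2.8] px [276. 340.]
scene drawer_b_handle 0.82 [622.6  60.7  52.1] px [346. 262.]
scene drawer_a_floor 0.57 [515.  241.6  12.8] px [408. 230.]
scene board 0.72 [ 482.7 -320.7   -1.3] px [178. 248.]
scene fixed_face 0.63 [ 498.7 -448.6   20.2] px [123. 252.]
scene stop_face 0.78 [ 495.6 -387.9   22.7] px [148. 248.]
scene lever_grip 0.78 [ 483.1 -254.7   52.2] px [203. 230.]
scene lever_axle 0.83 [ 489.7 -336.    52.4] px [168. 236.]
scene spray 0.96 [ 7.608e+02 -1.129e+02 -2.000e-01] px [276. 338.]
scene spray 0.44 [623.2  60.9  52.4] px [346. 262.]
scene discs 0.92 [ 682.4 -223.2   -3.1] px [221. 313.]
scene dresser 0.94 [ 697.1 -335.3   -0.7] px [169. 324.]
scene dresser 0.59 [ 486.  -323.4    1.1] px [177. 248.]
side [ -72. -794. 1094.]
side pad1_center 0.83 [450.1  54.6  17
[... 674 characters left out ...]

side stop_face 0.48 [ 488.9 -319.6   -1.9] px [345. 306.]
side lever_grip 0.70 [ 486.3 -264.1   55.3] px [331. 278.]
side lever_axle 0.98 [ 490.4 -331.5   50.5] px [351. 297.]
side spray 0.56 [ 7.666e+02 -1.128e+02 -4.000e-01] px [369. 209.]
side discs 0.65 [ 687.8 -227.4   -2.8] px [377. 246.]
side dresser 0.56 [ 7.004e+02 -3.395e+02  3.000e-01] px [410. 270.]
side dresser 0.49 [449.   53.4  14.5] px [246. 219.]
side dresser 0.45 [ 6.872e+02 -2.284e+02 -5.000e-01] px [377. 246.]
side dresser 0.18 [ 493.  -384.1   16.9] px [365. 319.]
wrist [150. 688. 384.]
2.1 [215.40361564 666.0379599  176.31666613] [[-0.     0.308  0.951]
 [-0.     0.951 -0.308]
 [-1.    -0.    -0.   ]] 91.29186101787269
```

```bash
cd pics; python3 -c "
import cv2
for c in('scene','side'):
    im=cv2.imread(c+'0.png');cv2.imwrite(c+'0b.png',cv2.resize(im,(800,600),interpolation=cv2.INTER_CUBIC))"
```

```text
(no output)
```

View pics/scene0b.png

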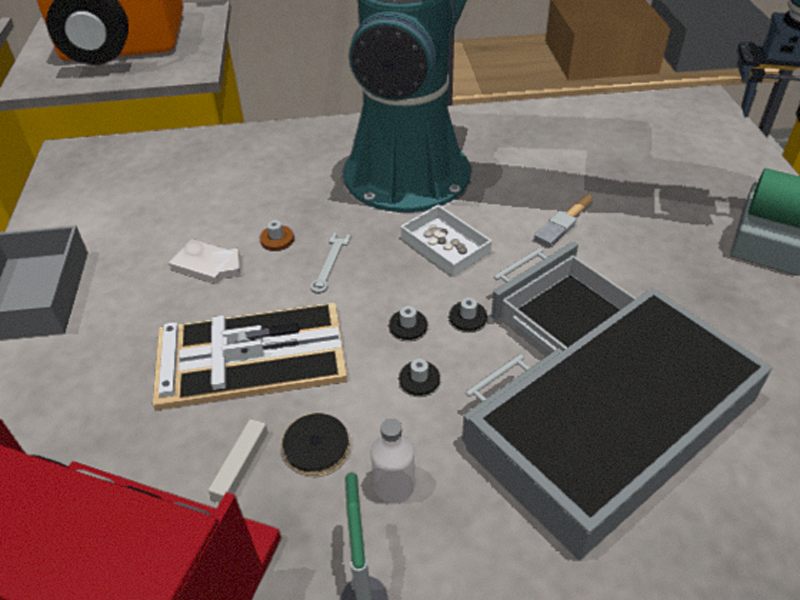

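View pics/side0b.png

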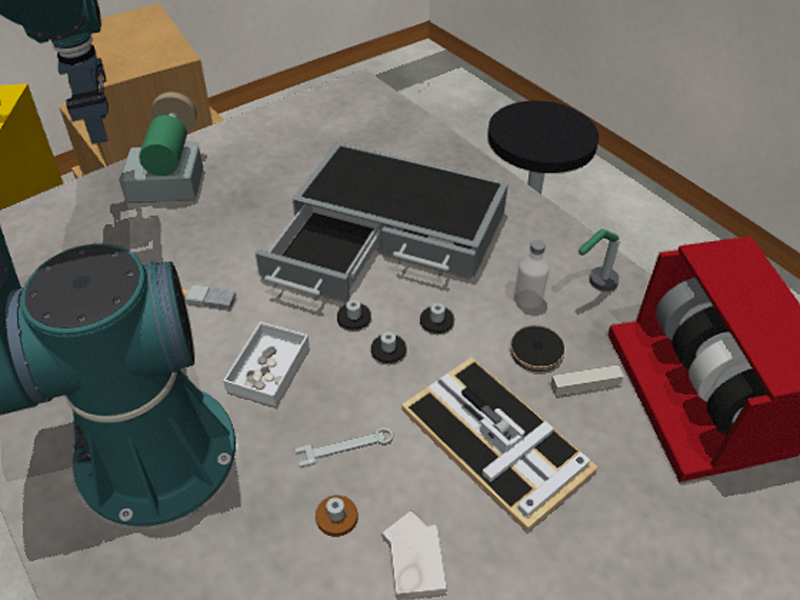

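View pics/wrist0.png

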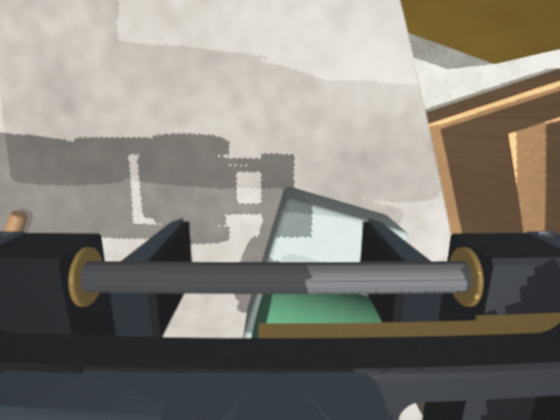

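```bash
cat > b.py <<'E'
from h import *
I={c:bot.camera_info(c) for c in('scene','side')}
for c,pts in dict(scene=[(408,310),(468,301),(419,365)],side=[(388,335),(354,303),(437,308)]).items():
    for u,v in pts: print(c,'pad',px2w(I[c],u*.7,v*.7,40).round(1))
for c,pts in dict(scene=[(652,291),(769,370),(583,548),(466,421)],side=[(339,148),(507,186),(474,243),(296,202)]).items():
    P=[px2w(I[c],u*.7,v*.7,84) for u,v in pts]; print(c,'chest',np.round(P,1)[:,:2].tolist())
    for k in range(4):
        d=(P[(k+1)%4]-P[k])[:2];print(np.linalg.norm(d).round(1),np.degrees(np.arctan2(d[1],d[0])).round(1))
for c in ('scene','side'):
    for d in bot.outline_of(c,'pad1_center'):
        m=d['pixels'];v,u=np.nonzero(m);print(c,d['conf'],len(u),u.mean().round(1),v.mean().round(1),px2w(I[c],u.mean(),v.mean(),14).round(1))
for c in ('scene','side'):
    im=cv2.imread('pics/%s0.png'%c)
    for k,(x0,y0,x1,y1) in enumerate({'scene':[(280,150,560,390),(100,190,330,300)],'side':[(160,90,380,270),(270,240,430,380)]}[c]):
        cv2.imwrite('pics/%sc%d.png'%(c,k),cv2.resize(im[y0:y1,x0:x1],None,fx=2.8,fy=2.8,interpolation=cv2.INTER_CUBIC)[:600,:800])
E
python3 b.py
```

```text
scene pad [456.2 -53.   40. ]
scene pad [449.4  52.7  40. ]
scene pad [579.4 -50.7  40. ]
side pad [460.7 -51.8  40. ]
side pad [456.1  53.3  40. ]
side pad [576.9 -52.4  40. ]
scene chest [[512.0, 350.3], [698.6, 463.8], [932.0, 105.6], [726.0, -3.2]]
218.4 31.3
427.5 -56.9
233.0 -152.2
413.2 121.2
side chest [[684.6, 447.1], [901.8, 110.3], [721.3, 11.8], [501.5, 336.3]]
400.8 -57.2
205.6 -151.4
392.0 124.1
214.0 31.2
scene 0.82 501 327.0 220.4 [457.7  50.6  14. ]
```

View pics/scenec0.png

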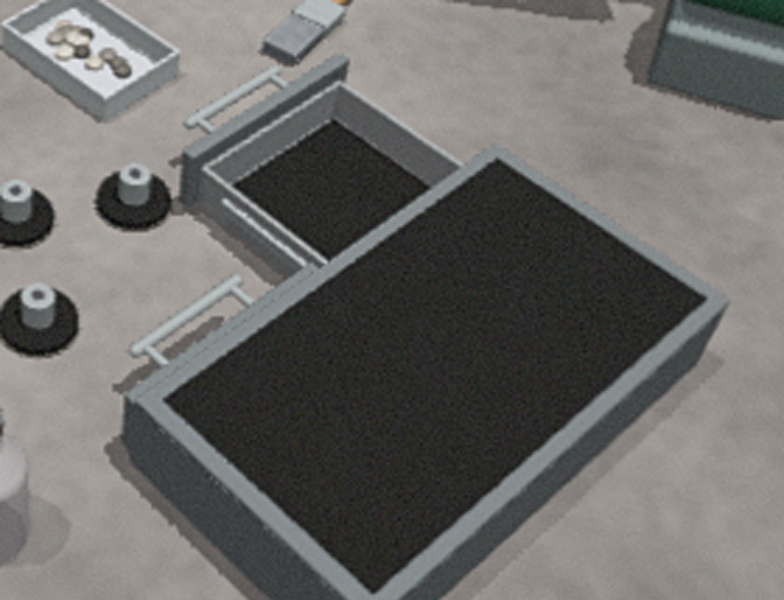

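View pics/sidec0.png

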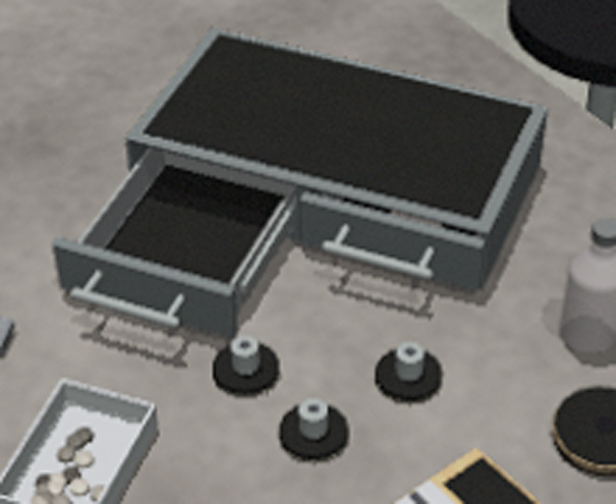

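View pics/sidec1.png

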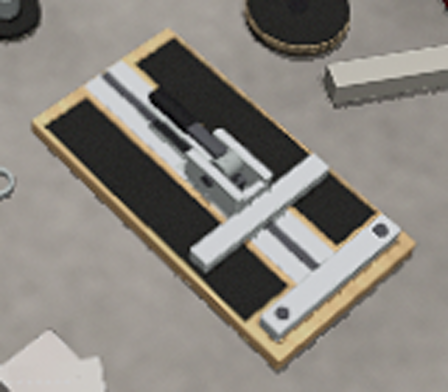

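>>> arm_command --increments '[{"dx": -0.05,"dy": -0.02,"dz": 0.02},{"dx": -0.084,"dy": -0.06,"dz": 0.06},{"dx": -0.084,"dy": -0.1,"dz": 0.1},{"dx": -0.084,"dy": -0.14,"dz": 0.14},{"dx": -0.084,"dy": -0.17,"dz": 0.17}]' --grip 0.06

```text
validation failed for argument at $.in...
```

>>> arm_command --increments '[{"dx": 0,"dy": -0.04,"dz": 0.04},{"dx": 0,"dy": -0.08,"dz": 0.08},{"dx": 0,"dy": -0.12,"dz": 0.12},{"dx": 0,"dy": -0.14,"dz": 0.15},{"dx": 0,"dy": -0.16,"dz": 0.17}]'

```text
validation failed for argument at $.in...
```

>>> arm_command --increments '[{"dy": -0.04,"dz": 0.04,"wx": -10},{"dy": -0.08,"dz": 0.08,"wx": -20},{"dy": -0.11,"dz": 0.12,"wx": -30},{"dy": -0.114,"dz": 0.124,"wx": -40},{"dy": -0.114,"dz": 0.124,"wx": -50}]'

```text
validation failed for argument at $.in...
```

```bash
python3 - <<'E'
from h import *
p,r,s=tool();print(s['clock'],p.round(1),r.as_matrix().round(3).tolist(),np.round(s['joint_positions'],2),np.round(s['force'],1))
im,i=snap('wrist','w1');print({k:np.round(v,2).tolist() for k,v in i.items()})
for q in ['pad1_center','drawer_a_handle','drawer_b_handle','drawer_a_floor']: find('wrist',i,q)
E
```

```text
2.2 [215.4 666.1 176.3] [[-0.0, 0.308, 0.951], [0.0, 0.951, -0.308], [-1.0, 0.0, -0.0]] [ 1.22  0.38  1.73  0.    1.03 -0.03] [-0.  -0.1 -0.4]
{'fx': 339.06, 'fy': 339.06, 'cx': 275.51, 'cy': 203.44, 'k1': -0.06, 'R': [[0.31, 0.95, 0.0], [0.92, -0.3, 0.24], [0.23, -0.08, -0.97]], 't': [-700.85, -26.29, 388.61]}
```

View pics/w1.png

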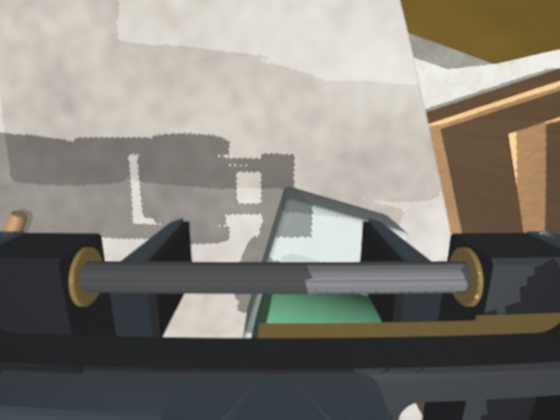

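>>> arm_command --increments '[{"dx": -0.05,"dy": -0.02,"dz": 0.02,"wx": 0,"wy": 0,"wz": 0},{"dx": -0.084,"dy": -0.06,"dz": 0.06,"wx": 0,"wy": 0,"wz": 0},{"dx": -0.084,"dy": -0.1,"dz": 0.1,"wx": 0,"wy": 0,"wz": 0},{"dx": -0.084,"dy": -0.14,"dz": 0.14,"wx": 0,"wy": 0,"wz": 0},{"dx": -0.084,"dy": -0.17,"dz": 0.17,"wx": 0,"wy": 0,"wz": 0}]' --grip 0.06

```text
clock: 3.08
position: [325.5, 450.1, 260.6]
ee_rot: [0.699, 0.11, 0.698, -0.11]
force: [0.6, -0.2, 0.0]
gripper_width: 60.0
```

>>> arm_command --increments '[{"dx": 0,"dy": -0.04,"dz": 0.04,"wx": 0,"wy": 0,"wz": 0},{"dx": 0,"dy": -0.08,"dz": 0.08,"wx": 0,"wy": 0,"wz": 0},{"dx": 0,"dy": -0.12,"dz": 0.12,"wx": 0,"wy": 0,"wz": 0},{"dx": 0,"dy": -0.14,"dz": 0.15,"wx": 0,"wy": 0,"wz": 0},{"dx": 0,"dy": -0.16,"dz": 0.17,"wx": 0,"wy": 0,"wz": 0}]'

```text
clock: 3.7
position: [438.3, 246.1, 260.6]
ee_rot: [0.699, 0.111, 0.698, -0.11]
force: [-0.3, 1.1, -0.1]
gripper_width: 60.0
```

>>> arm_command --increments '[{"dx": 0,"dy": -0.04,"dz": 0.04,"wx": -10,"wy": 0,"wz": 0},{"dx": 0,"dy": -0.08,"dz": 0.08,"wx": -20,"wy": 0,"wz": 0},{"dx": 0,"dy": -0.11,"dz": 0.12,"wx": -30,"wy": 0,"wz": 0},{"dx": 0,"dy": -0.114,"dz": 0.124,"wx": -40,"wy": 0,"wz": 0},{"dx": 0,"dy": -0.114,"dz": 0.124,"wx": -50,"wy": 0,"wz": 0}]'

```text
clock: 4.32
position: [520.7, 99.9, 260.3]
ee_rot: [0.679, -0.197, 0.679, 0.197]
force: [-0.3, 0.3, 0.4]
gripper_width: 60.1
```

```bash
python3 - <<'E'
from h import *
p,r,s=tool();print(s['clock'],p.round(1),r.as_matrix().round(3).tolist(),np.round(s['joint_positions'],2),np.round(s['force'],1))
im,i=snap('wrist','w2');print({k:np.round(v,2).tolist() for k,v in i.items()})
for q in ['pad1_center','drawer_a_handle','drawer_b_handle','drawer_a_floor']: find('wrist',i,q)
E
```

```text
4.325 [520.7  99.9 260.3] [[-0.0, -0.535, 0.845], [-0.0, 0.845, 0.535], [-1.0, -0.0, -0.0]] [ 0.15  0.01  2.02 -0.    1.12 -1.99] [-0.3  0.3  0.4]
{'fx': 339.06, 'fy': 339.06, 'cx': 275.51, 'cy': 203.44, 'k1': -0.06, 'R': [[-0.53, 0.85, 0.0], [0.82, 0.52, 0.24], [0.21, 0.13, -0.97]], 't': [192.75, -527.11, 349.23]}
wrist pad1_center 0.86 [456.3  52.7  17.3] px [271. 109.]
wrist drawer_a_handle 0.64 [377.5 158.   51.6] px [381. 100.]
wrist drawer_a_floor 0.69 [510.8 243.2   8.8] px [364. 217.]
```

View pics/w2.png

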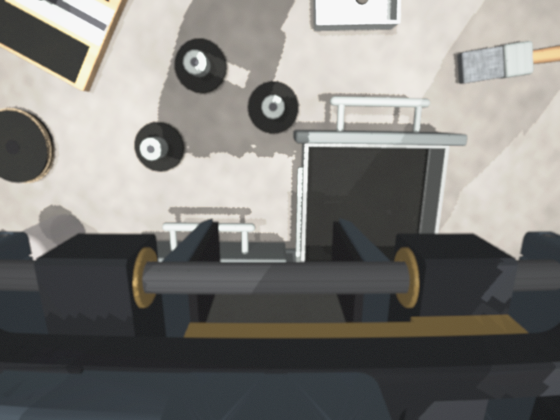

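```bash
cat >> h.py <<'E'
def look(c='wrist',name=None):
    return snap(c,name)
E
python3 - <<'E'
from h import *
i=bot.camera_info('wrist')
for n,z,pts in [('hub',40,[(197,62),(274,106),(150,149)]),('bar a',52,[(332,100),(429,102)]),('bar b',52,[(164,227),(255,229)]),('front top outer edge',74,[(296,134),(466,137)]),('front inner',74,[(296,143),(466,144)])]:
    P=[px2w(i,u,v,z) for u,v in pts];print(n,np.round(P,1)[:,:2].tolist())
    if n!='hub':
        d=P[1]-P[0];print(np.linalg.norm(d),np.degrees(np.arctan2(d[1],d[0])),(P[0]+P[1])/2)
E
```

```text
hub [[455.4, -48.6], [450.7, 56.4], [577.0, -49.4]]
bar a [[408.9, 111.2], [348.3, 211.0]]
116.77656276647882 121.3070581601049 [378.59000063 161.11230731  52.        ]
bar b [[654.1, 14.7], [594.1, 116.3]]
118.03630085895173 120.56782970291401 [624.0886121   65.52110345  52.        ]
front top outer edge [[464.7, 94.8], [361.7, 264.6]]
198.62887693397298 121.24547350466857 [413.23170815 179.69229734  74.        ]
front inner [[473.3, 100.3], [368.0, 269.7]]
199.50710601060607 121.84916505268669 [420.68738126 184.99661529  74.        ]
```

>>> arm_command --increments '[{"dx": 0.03,"dy": -0.001,"dz": -0.02,"wx": 0,"wy": 0,"wz": 0},{"dx": 0.08,"dy": -0.002,"dz": -0.05,"wx": 0,"wy": 0,"wz": 0},{"dx": 0.13,"dy": -0.002,"dz": -0.082,"wx": 0,"wy": 0,"wz": 0},{"dx": 0.18,"dy": -0.002,"dz": -0.082,"wx": 0,"wy": 0,"wz": 0},{"dx": 0.18,"dy": -0.002,"dz": -0.082,"wx": 0,"wy": 0,"wz": 0}]' --grip 0.06

```text
clock: 5.2
position: [449.4, 55.5, 78.2]
ee_rot: [0.678, -0.194, 0.682, 0.195]
force: [-0.5, -1.0, 0.7]
gripper_width: 60.1
```

```bash
python3 - <<'E'
from h import *
p,r,s=tool();print(s['clock'],p.round(1),np.round(s['force'],1))
im,i=snap('wrist','w3')
for q in ['pad1_center']: find('wrist',i,q)
E
```

```text
5.2 [449.4  55.5  78.2] [-0.5 -1.   0.7]
wrist pad1_center 0.72 [455.3  54.5  20.1] px [270. 210.]
```

View pics/w3.png

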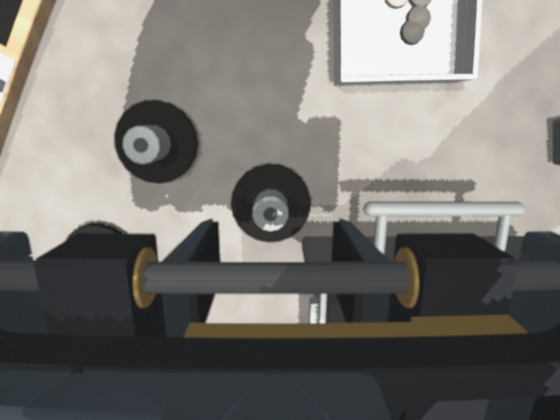

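```bash
python3 - <<'E'
from h import *
i=bot.camera_info('wrist');p,r,s=tool()
print(px2w(i,270,212,40),r.as_matrix().round(4).tolist(),p,np.round(s['joint_positions'],3))
h=px2w(i,270,212,40);plan([h[0],h[1],18])
E
```

```text
[455.94361021  53.4950052   40.        ] [[0.0005, -0.5302, 0.8479], [0.0, 0.8479, 0.5302], [-1.0, -0.0002, 0.0004]] [452.73648281  55.82758778  81.58050088] [ 0.072  0.146  2.258 -0.     0.736 -2.058]
d [ 0.0636 -0.0037  0.0015]
```

>>> arm_command --increments '[{"dx": 0.03,"dy": -0.003,"dz": 0.002,"wx": 0,"wy": 0,"wz": 0},{"dx": 0.055,"dy": -0.003,"dz": 0.002,"wx": 0,"wy": 0,"wz": 0},{"dx": 0.063,"dy": -0.003,"dz": 0.002,"wx": 0,"wy": 0,"wz": 0},{"dx": 0.063,"dy": -0.003,"dz": 0.002,"wx": 0,"wy": 0,"wz": 0}]'

```text
clock: 5.8
position: [456.1, 54.3, 18.5]
ee_rot: [0.68, -0.195, 0.679, 0.195]
force: [0.0, 0.2, 0.7]
gripper_width: 60.0
```

>>> arm_command --increments '[{"dx": 0,"dy": 0,"dz": 0,"wx": 0,"wy": 0,"wz": 0},{"dx": 0,"dy": 0,"dz": 0,"wx": 0,"wy": 0,"wz": 0},{"dx": 0,"dy": 0,"dz": 0,"wx": 0,"wy": 0,"wz": 0},{"dx": 0,"dy": 0,"dz": 0,"wx": 0,"wy": 0,"wz": 0}]' --grip 0

```text
clock: 6.3
position: [455.2, 54.1, 17.5]
ee_rot: [0.68, -0.195, 0.68, 0.195]
force: [-0.7, -0.1, -0.0]
gripper_width: 23.0
```

>>> arm_command --increments '[{"dx": -0.02,"dy": 0,"dz": 0,"wx": 0,"wy": 0,"wz": 0},{"dx": -0.05,"dy": 0,"dz": 0,"wx": 0,"wy": 0,"wz": 0},{"dx": -0.085,"dy": 0,"dz": 0,"wx": 0,"wy": 0,"wz": 0},{"dx": -0.11,"dy": 0,"dz": 0,"wx": 0,"wy": 0,"wz": 0},{"dx": -0.11,"dy": 0,"dz": 0,"wx": 0,"wy": 0,"wz": 0}]'

```text
clock: 6.92
position: [456.3, 54.2, 128.9]
ee_rot: [0.681, -0.196, 0.678, 0.195]
force: [0.6, 0.7, -0.1]
gripper_width: 0.4
```

```bash
python3 - <<'E'
from h import *
im,i=snap('wrist','w4')
p,r,s=tool();print(s['clock'],p.round(1),r.as_matrix().round(3)[0],s['gripper_width'])
find('wrist',i,'drawer_a_floor')
plan([437.5,246,128]);plan([482,172,128]);plan([519.3,245,128])
E
```

```text
6.975 [455.5  54.1 127.7] [ 0.001 -0.531  0.847] 0.3373111563258256
wrist drawer_a_floor 0.78 [512.6 242.6   9.9] px [393. 320.]
d [-0.0011  0.1719  0.0872]
d [-0.0011  0.0855  0.0856]
d [-0.0011  0.1276  0.156 ]
```

View pics/w4.png

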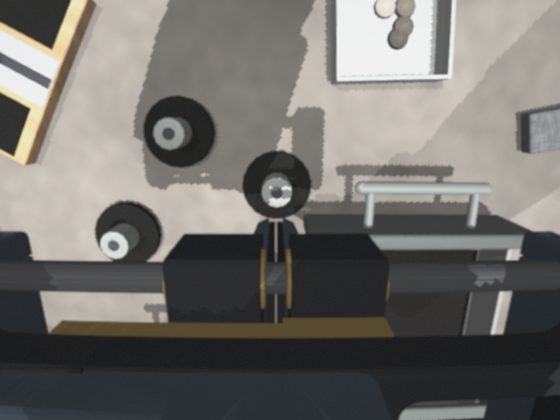

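```bash
python3 - <<'E'
from h import *
im,i=snap('wrist')
p,r,s=tool();print(s['clock'],p.round(1),w2px(i,p),w2px(i,[p[0],p[1],40]))
find('wrist',i,'pad1_center')
for u,v,z in[(277,186,40),(277,187,12)]: print(px2w(i,u,v,z).round(1))
for u,v in[(172,133),(116,243)]: print(px2w(i,u,v,40).round(1))
for k in('R','t'):print(np.round(i[k],3).tolist())
v=(im[150:260,230:330]);cv2.imwrite('pics/w5.png',cv2.resize(v,None,fx=5,fy=5))
i2=bot.camera_info('scene');i3=bot.camera_info('side')
a=bot.snapshot('scene');b=bot.snapshot('side')
cv2.imwrite('pics/sc5.png',cv2.resize(a[160:300,240:400],None,fx=4,fy=4));cv2.imwrite('pics/sd5.png',cv2.resize(b[160:280,180:340],None,fx=4,fy=4))
E
```

```text
7.075 [454.6  54.  126.5] (np.float64(274.9557643604957), np.float64(226.57094147591354)) (np.float64(275.05153795376776), np.float64(196.3767573170326))
wrist pad1_center 0.78 [455.7  56.2  16. ] px [276. 193.]
[445.7  50.5  40. ]
[451.1  54.1  12. ]
[454.1 -50.4  40. ]
[571.2 -48.5  40. ]
[[-0.53, 0.848, 0.001], [0.822, 0.514, 0.245], [0.207, 0.13, -0.97]]
[194.669, -417.622, 239.318]
```

View pics/sc5.png

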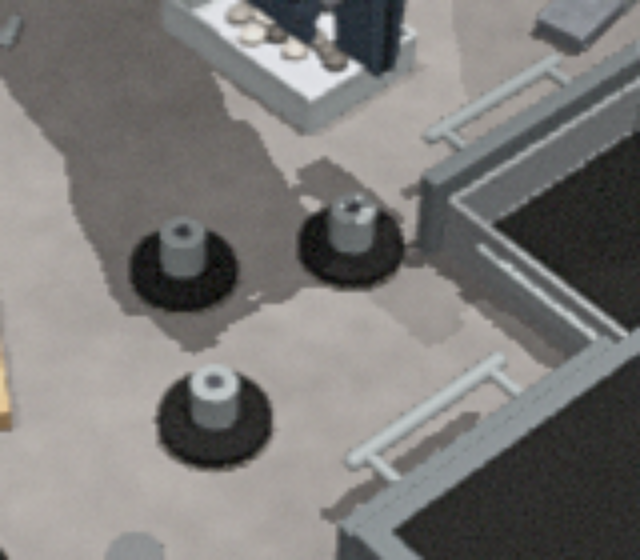

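View pics/sd5.png

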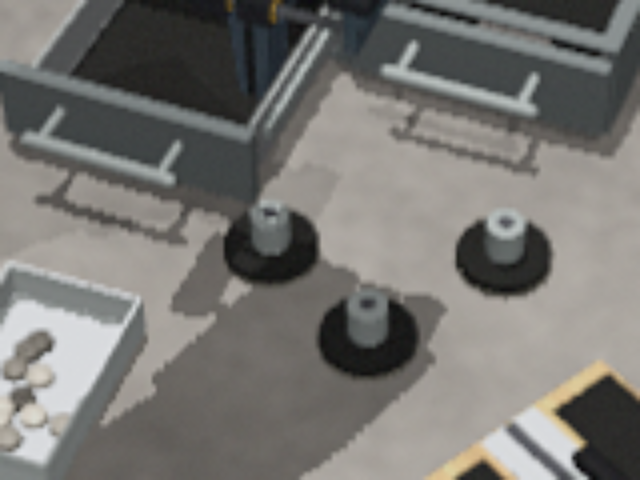

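View pics/w5.png

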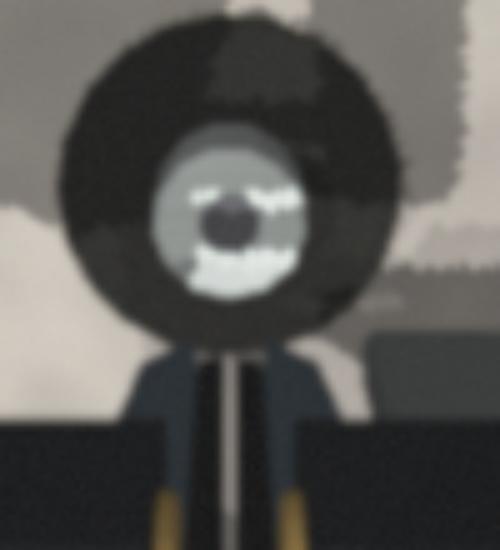

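>>> arm_command --increments '[{"dx": 0.04,"dy": 0,"dz": -0.001,"wx": 0,"wy": 0,"wz": 0},{"dx": 0.08,"dy": 0,"dz": -0.001,"wx": 0,"wy": 0,"wz": 0},{"dx": 0.08,"dy": 0,"dz": -0.001,"wx": 0,"wy": 0,"wz": 0},{"dx": 0.08,"dy": 0,"dz": -0.001,"wx": 0,"wy": 0,"wz": 0}]' --grip 0.06

```text
clock: 7.72
position: [454.7, 53.6, 48.1]
ee_rot: [0.68, -0.195, 0.68, 0.195]
force: [-0.1, -0.3, 0.8]
gripper_width: 37.8
```

>>> arm_command --increments '[{"dx": 0,"dy": 0,"dz": 0,"wx": 0,"wy": 0,"wz": 0},{"dx": 0.02,"dy": 0,"dz": 0,"wx": 0,"wy": 0,"wz": 0},{"dx": 0.032,"dy": 0,"dz": 0,"wx": 0,"wy": 0,"wz": 0},{"dx": 0.032,"dy": 0,"dz": 0,"wx": 0,"wy": 0,"wz": 0}]'

```text
clock: 8.22
position: [454.0, 53.5, 15.2]
ee_rot: [0.679, -0.195, 0.68, 0.195]
force: [0.3, -0.6, 0.6]
gripper_width: 59.8
```

```bash
python3 - <<'E'
from h import *
im,i=snap('wrist','w6')
p,r,s=tool();print(s['clock'],p.round(1),r.as_matrix().round(3)[0],s['gripper_width'])
a=bot.snapshot('scene');b=bot.snapshot('side')
cv2.imwrite('pics/sc6.png',cv2.resize(a[160:300,240:400],None,fx=4,fy=4));cv2.imwrite('pics/sd6.png',cv2.resize(b[160:280,180:340],None,fx=4,fy=4))
E
```

```text
8.275 [454.3  53.6  15.6] [-0.    -0.531  0.847] 60.02469848189479
```

View pics/sc6.png

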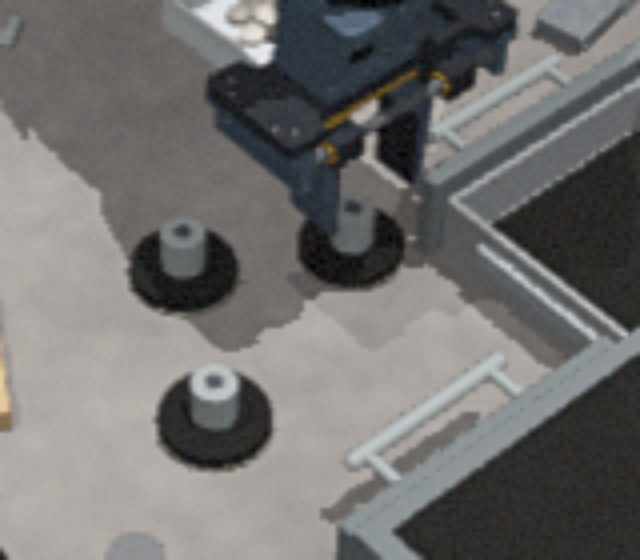

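View pics/sd6.png

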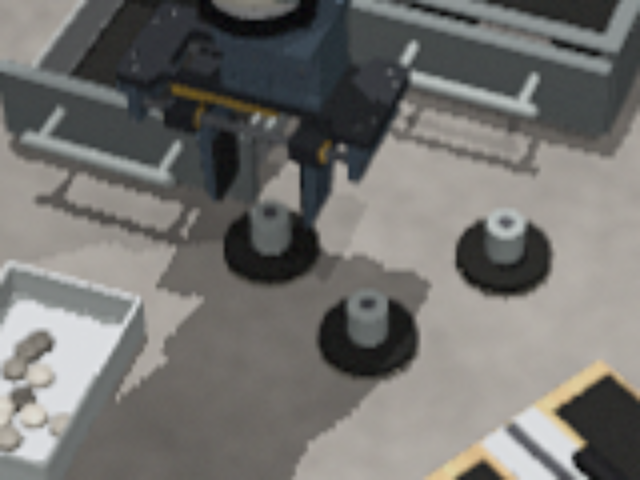

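View pics/w6.png

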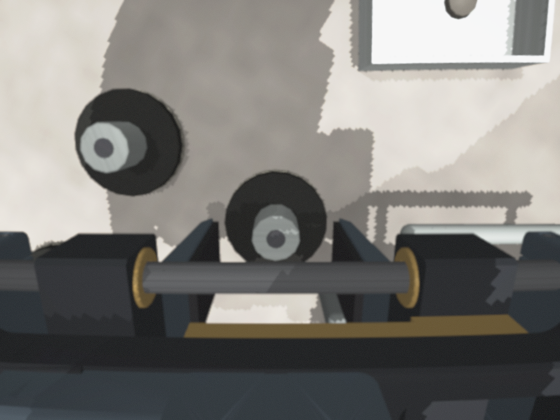

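```bash
python3 - <<'E'
from h import *
p,r,s=tool();y=r.as_matrix()[:,1];print(p,s['gripper_width'])
for c,(x0,y0) in dict(scene=(240,160),side=(180,160)).items():
    i=bot.camera_info(c)
    im=bot.snapshot(c)
    big=cv2.resize(im[y0:y0+130,x0:x0+160],None,fx=5,fy=5,interpolation=cv2.INTER_CUBIC)[:600]
    for q,col in [(p,(0,0,255)),(p+y*30,(0,255,0)),(p-y*30,(255,0,0)),(p+[0,0,19],(0,255,255)),([454,54,40],(255,0,255)),([454,54,0],(255,0,255))]:
        u,v=w2px(i,q);cv2.circle(big,(int((u-x0+.5)*5),int((v-y0+.5)*5)),4,col,-1)
    cv2.imwrite('pics/p_%s.png'%c,big)
E
```

```text
[454.70463109  53.58628203  15.8892809 ] 59.88767479832357
```

View pics/p_scene.png

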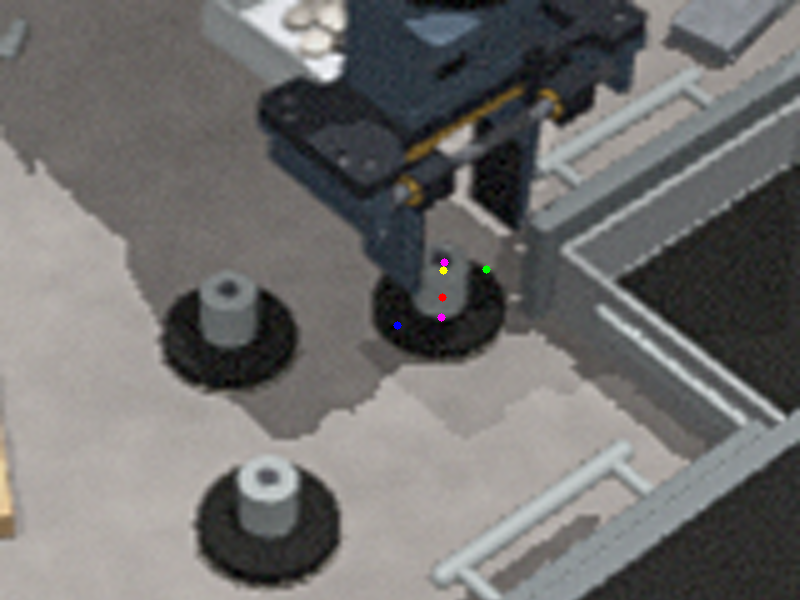

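View pics/p_side.png

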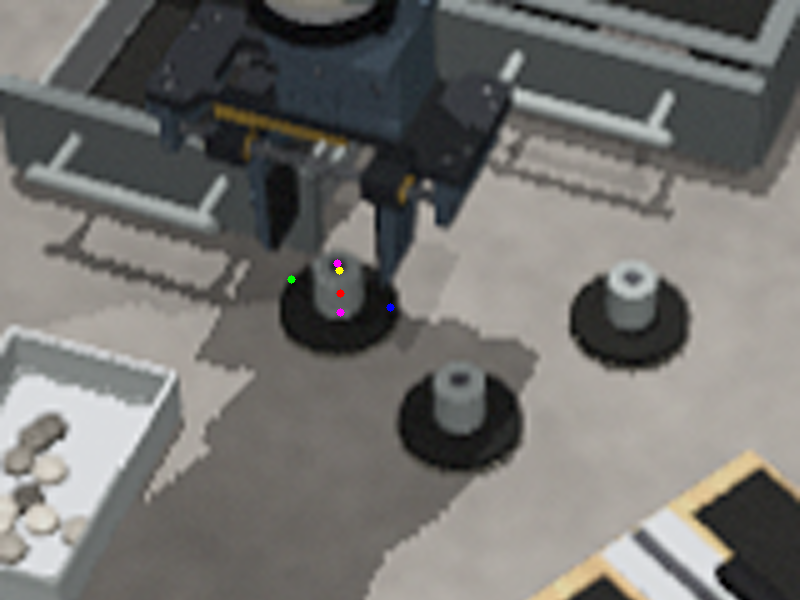

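>>> arm_command --increments '[{"dx": 0,"dy": 0,"dz": 0,"wx": 0,"wy": 0,"wz": 0},{"dx": 0,"dy": 0,"dz": 0,"wx": 0,"wy": 0,"wz": 0},{"dx": 0.004,"dy": 0,"dz": 0,"wx": 0,"wy": 0,"wz": 0},{"dx": 0.008,"dy": 0,"dz": 0,"wx": 0,"wy": 0,"wz": 0},{"dx": 0.01,"dy": 0,"dz": 0,"wx": 0,"wy": 0,"wz": 0}]' --grip 0.076

```text
clock: 9.1
position: [454.0, 53.5, 4.9]
ee_rot: [0.679, -0.195, 0.68, 0.195]
force: [0.4, -0.4, 0.2]
gripper_width: 76.0
```

>>> arm_command --increments '[{"dx": 0.002,"dy": 0,"dz": 0,"wx": 0,"wy": 0,"wz": 0},{"dx": 0.004,"dy": 0,"dz": 0,"wx": 0,"wy": 0,"wz": 0},{"dx": 0.004,"dy": 0,"dz": 0,"wx": 0,"wy": 0,"wz": 0}]'

```text
clock: 9.48
position: [454.2, 53.5, 1.2]
ee_rot: [0.68, -0.195, 0.68, 0.195]
force: [0.5, 0.5, -0.2]
gripper_width: 76.0
```

```bash
python3 - <<'E'
from h import *
p,r,s=tool();y=r.as_matrix()[:,1];print(p,s['gripper_width'],s['force'])
for c,(x0,y0) in dict(scene=(240,160),side=(180,160)).items():
    i=bot.camera_info(c)
    im=bot.snapshot(c)
    big=cv2.resize(im[y0:y0+130,x0:x0+160],None,fx=5,fy=5,interpolation=cv2.INTER_CUBIC)[:600]
    cv2.imwrite('pics/p2_%s.png'%c,big)
E
```

```text
[454.21924276  53.54627612   1.21561471] 76.03091780296361 [ 0.50917155  0.47295623 -0.23105012]
```

View pics/p2_side.png

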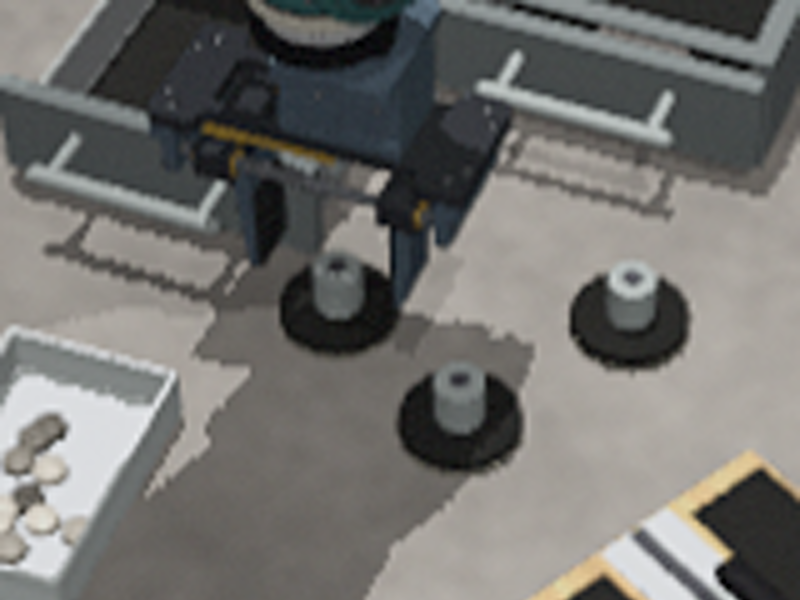

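View pics/p2_scene.png

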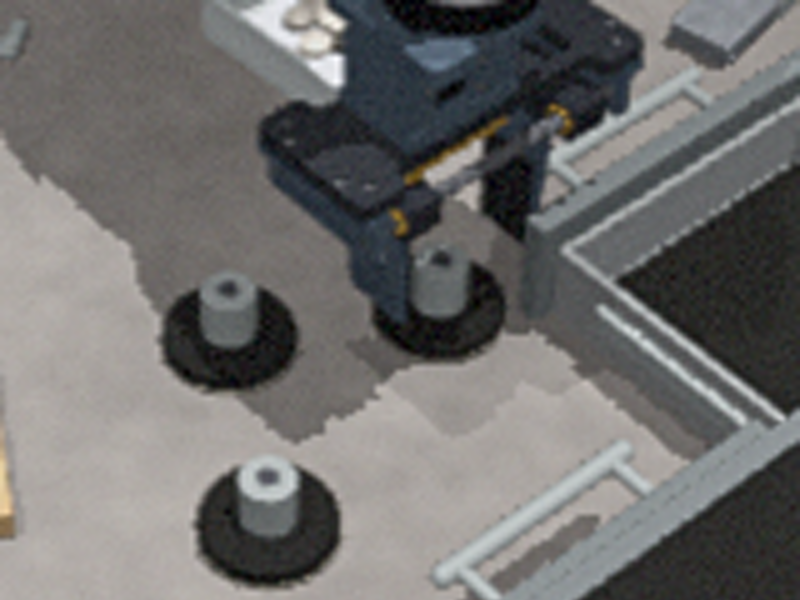

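```bash
cat >> h.py <<'E'
def ray(info,u,v):
    a=px2w(info,u,v,0);o=-np.array(info['R']).T@np.array(info['t']).ravel();d=a-o;return o,d/np.linalg.norm(d)
def tri(rs):
    A=sum(np.eye(3)-np.outer(d,d) for o,d in rs);b=sum((np.eye(3)-np.outer(d,d))@o for o,d in rs);return np.linalg.solve(A,b)
E
python3 - <<'E'
from h import *
S,D=bot.camera_info('scene'),bot.camera_info('side')
p,r,s=tool();y=r.as_matrix()[:,1]
print(p, 'exp near',p-38*y,'far',p+38*y)
print(tri([ray(S,320,223.6),ray(D,259.4,221)]),tri([ray(S,342,208),ray(D,232.4,212.6)]))
E
```

```text
[454.32966641  53.54382729   1.36481423] exp near [474.5097883   21.34502794   1.36587836] far [434.14954452  85.74262663   1.3637501 ]
[473.06395148  27.35104627  18.82896475] [429.00797472  93.27315551  22.25556647]
```

>>> arm_command --increments '[{"dx": 0,"dy": 0,"dz": 0,"wx": 0,"wy": 0,"wz": 0},{"dx": 0,"dy": 0,"dz": 0,"wx": 0,"wy": 0,"wz": 0},{"dx": 0.001,"dy": 0,"dz": 0,"wx": 0,"wy": 0,"wz": 0},{"dx": 0.002,"dy": 0,"dz": 0,"wx": 0,"wy": 0,"wz": 0},{"dx": 0.003,"dy": 0,"dz": 0,"wx": 0,"wy": 0,"wz": 0}]' --grip 0.05

```text
clock: 10.2
position: [454.2, 53.6, -1.8]
ee_rot: [0.68, -0.195, 0.68, 0.195]
force: [-1.1, 0.2, -0.2]
gripper_width: 50.0
```

>>> arm_command --increments '[{"dx": 0.001,"dy": 0,"dz": 0,"wx": 0,"wy": 0,"wz": 0},{"dx": 0.002,"dy": 0,"dz": 0,"wx": 0,"wy": 0,"wz": 0},{"dx": 0.002,"dy": 0,"dz": 0,"wx": 0,"wy": 0,"wz": 0}]'

```text
clock: 10.58
position: [454.3, 53.6, -3.7]
ee_rot: [0.68, -0.195, 0.68, 0.195]
force: [0.2, -0.2, -0.1]
gripper_width: 50.1
```

>>> arm_command --increments '[{"dx": 0.001,"dy": 0,"dz": 0,"wx": 0,"wy": 0,"wz": 0},{"dx": 0.002,"dy": 0,"dz": 0,"wx": 0,"wy": 0,"wz": 0},{"dx": 0.002,"dy": 0,"dz": 0,"wx": 0,"wy": 0,"wz": 0}]'

```text
clock: 10.95
position: [454.2, 53.5, -5.8]
ee_rot: [0.68, -0.195, 0.68, 0.195]
force: [0.3, -0.0, 0.1]
gripper_width: 49.5
```

>>> arm_command --increments '[{"dx": 0,"dy": 0,"dz": 0,"wx": 0,"wy": 0,"wz": 0},{"dx": 0,"dy": 0,"dz": 0,"wx": 0,"wy": 0,"wz": 0},{"dx": 0,"dy": 0,"dz": 0,"wx": 0,"wy": 0,"wz": 0},{"dx": 0,"dy": 0,"dz": 0,"wx": 0,"wy": 0,"wz": 0},{"dx": 0,"dy": 0,"dz": 0,"wx": 0,"wy": 0,"wz": 0}]' --grip 0

```text
clock: 11.58
position: [454.3, 53.6, -5.6]
ee_rot: [0.68, -0.195, 0.68, 0.195]
force: [-0.5, 0.7, 0.6]
gripper_width: 26.7
```

>>> arm_command --increments '[{"dx": -0.005,"dy": 0,"dz": 0,"wx": 0,"wy": 0,"wz": 0},{"dx": -0.015,"dy": 0,"dz": 0,"wx": 0,"wy": 0,"wz": 0},{"dx": -0.03,"dy": 0,"dz": 0,"wx": 0,"wy": 0,"wz": 0},{"dx": -0.03,"dy": 0,"dz": 0,"wx": 0,"wy": 0,"wz": 0}]'

```text
clock: 12.08
position: [455.3, 53.6, 25.8]
ee_rot: [0.68, -0.196, 0.679, 0.195]
force: [-0.1, -0.4, -1.4]
gripper_width: 27.2
```

```bash
python3 - <<'E'
from h import *
p,r,s=tool();y=r.as_matrix()[:,1];print(p,s['gripper_width'],s['force'])
for c,(x0,y0) in dict(side=(180,160)).items():
    i=bot.camera_info(c)
    im=bot.snapshot(c)
    big=cv2.resize(im[y0:y0+130,x0:x0+160],None,fx=5,fy=5,interpolation=cv2.INTER_CUBIC)[:600]
    cv2.imwrite('pics/p3_%s.png'%c,big)
E
```

```text
[455.33599917  53.62008649  25.79902739] 27.206574814620698 [-0.1205413  -0.35261158 -1.35052386]
```

View pics/p3_side.png

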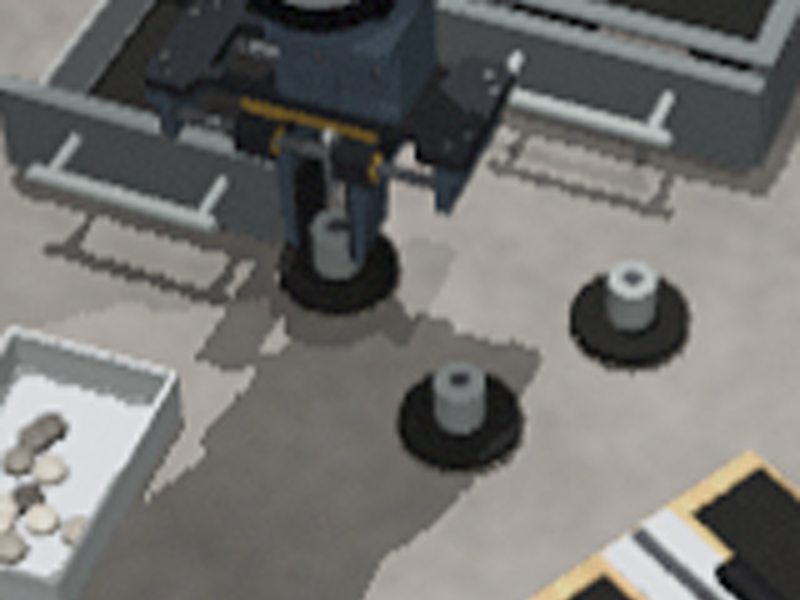

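```bash
python3 - <<'E'
from h import *
i=dict(fx=339.06,fy=339.06,cx=275.51,cy=203.44,k1=bot.camera_info('wrist')['k1'])
# w2 pose: reconstruct from tool-fixed offset
c=bot.camera_info('wrist');p,r,s=tool()
Rc=np.array(c['R']);o=-Rc.T@np.array(c['t']).ravel();ol=r.inv().apply(o-p);Rl=Rc@r.as_matrix()
R2=np.array([[0,-.535,.845],[0,.845,.535],[-1,0,0]]);p2=np.array([520.7,99.9,260.3])
i['R']=Rl@R2.T;i['t']=-i['R']@(p2+R2@ol)
ex=np.array([.855,.518,0]);ey=np.array([-.518,.855,0])
for n,u,v,z in[('L top',304,200,54.5),('R top inner',440,200,54.5),('Rtop front',447,150,54.5),('R floor',423,200,12.5),('front in',360,147,54.5),('front inB',360,143,74),('chest edge',225,262,84),('handle mid',380,101,52)]:
    w=px2w(i,u,v,z);print(n,w.round(1),'ex %.1f ey %.1f'%(w@ex-np.dot([511,240,0],ex),w@ey-np.dot([511,240,0],ey)))
print(ol.round(1))
for t in([440,247.3],[484.6,173.7],[521.3,246.2]):plan(t+[88])
E
```

```text
L top [528.3 147.6  54.5] ex -33.1 ey -88.0
R top inner [435.6 294.3  54.5] ex -36.3 ey 85.4
Rtop front [381.3 261.8  54.5] ex -99.6 ey 85.8
R floor [445.9 297.   12.5] ex -26.1 ey 82.5
front in [436.8 168.7  54.5] ex -100.4 ey -22.5
front inB [434.3 161.1  74. ] ex -106.5 ey -27.7
chest edge [640.3 103.   84. ] ex 39.6 ey -184.1
handle mid [379.4 158.   52. ] ex -155.0 ey -1.9
[-207.2    0.5  -68. ]
d [-0.0628  0.172   0.0903]
d [-0.0627  0.086   0.089 ]
d [-0.0627  0.1279  0.1586]
```

>>> arm_command --increments '[{"dx": -0.03,"dy": 0,"dz": 0,"wx": 0,"wy": 0,"wz": 0},{"dx": -0.063,"dy": 0,"dz": 0,"wx": 0,"wy": 0,"wz": 0},{"dx": -0.063,"dy": 0.03,"dz": 0.016,"wx": 0,"wy": 0,"wz": 0},{"dx": -0.063,"dy": 0.06,"dz": 0.032,"wx": 0,"wy": 0,"wz": 0},{"dx": -0.063,"dy": 0.09,"dz": 0.047,"wx": 0,"wy": 0,"wz": 0}]'

```text
clock: 12.75
position: [446.0, 155.7, 87.2]
ee_rot: [0.68, -0.195, 0.68, 0.195]
force: [-0.4, -0.3, -1.7]
gripper_width: 26.8
```

>>> arm_command --increments '[{"dx": 0,"dy": 0.03,"dz": 0.016,"wx": 0,"wy": 0,"wz": 0},{"dx": 0,"dy": 0.06,"dz": 0.032,"wx": 0,"wy": 0,"wz": 0},{"dx": 0,"dy": 0.082,"dz": 0.043,"wx": 0,"wy": 0,"wz": 0},{"dx": 0,"dy": 0.082,"dz": 0.043,"wx": 0,"wy": 0,"wz": 0},{"dx": 0,"dy": 0.082,"dz": 0.043,"wx": 0,"wy": 0,"wz": 0}]'

```text
clock: 13.38
position: [438.9, 246.6, 87.0]
ee_rot: [0.679, -0.196, 0.68, 0.195]
force: [-0.4, 0.1, -1.4]
gripper_width: 26.5
```

```bash
python3 - <<'E'
from h import *
p,r,s=tool();print(p.round(1),s['gripper_width'],np.round(s['force'],1))
for c,(x0,y0) in dict(side=(180,120)).items():
    im=bot.snapshot(c)
    big=cv2.resize(im[y0:y0+120,x0-20:x0+140],None,fx=5,fy=5,interpolation=cv2.INTER_CUBIC)[:600]
    cv2.imwrite('pics/p4_%s.png'%c,big)
plan([440,247.3,8])
E
```

```text
[438.9 246.6  87. ] 26.47599296058045 [-0.4  0.1 -1.4]
d [0.0791 0.0002 0.0014]
```

View pics/p4_side.png

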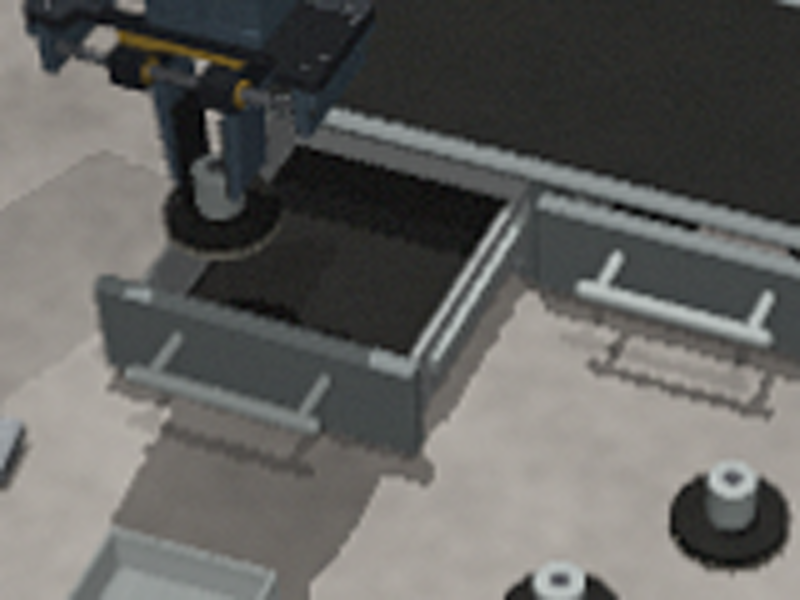

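>>> arm_command --increments '[{"dx": 0.03,"dy": 0,"dz": 0.002,"wx": 0,"wy": 0,"wz": 0},{"dx": 0.06,"dy": 0,"dz": 0.002,"wx": 0,"wy": 0,"wz": 0},{"dx": 0.075,"dy": 0,"dz": 0.002,"wx": 0,"wy": 0,"wz": 0},{"dx": 0.079,"dy": 0,"dz": 0.002,"wx": 0,"wy": 0,"wz": 0},{"dx": 0.079,"dy": 0,"dz": 0.002,"wx": 0,"wy": 0,"wz": 0}]'

```text
clock: 14.05
position: [441.3, 248.1, 8.8]
ee_rot: [0.68, -0.195, 0.679, 0.195]
force: [0.8, -0.8, -1.5]
gripper_width: 26.6
```

>>> arm_command --increments '[{"dx": 0,"dy": 0,"dz": 0,"wx": 0,"wy": 0,"wz": 0},{"dx": 0,"dy": 0,"dz": 0,"wx": 0,"wy": 0,"wz": 0},{"dx": 0,"dy": 0,"dz": 0,"wx": 0,"wy": 0,"wz": 0},{"dx": -0.03,"dy": 0,"dz": 0,"wx": 0,"wy": 0,"wz": 0},{"dx": -0.085,"dy": 0,"dz": 0,"wx": 0,"wy": 0,"wz": 0}]' --grip 0.042

```text
clock: 14.68
position: [439.7, 247.5, 93.1]
ee_rot: [0.678, -0.196, 0.681, 0.195]
force: [0.2, 0.7, 1.5]
gripper_width: 42.0
```

>>> arm_command --increments '[{"dx": -0.01,"dy": -0.03,"dz": -0.016,"wx": 0,"wy": 0,"wz": 0},{"dx": -0.01,"dy": -0.07,"dz": -0.04,"wx": 0,"wy": 0,"wz": 0},{"dx": -0.01,"dy": -0.11,"dz": -0.064,"wx": 0,"wy": 0,"wz": 0},{"dx": -0.01,"dy": -0.15,"dz": -0.086,"wx": 0,"wy": 0,"wz": 0},{"dx": -0.01,"dy": -0.19,"dz": -0.11,"wx": 0,"wy": 0,"wz": 0}]'

```text
clock: 15.3
position: [448.7, 27.4, 103.7]
ee_rot: [0.68, -0.196, 0.679, 0.195]
force: [1.3, -0.0, 0.5]
gripper_width: 41.8
```

>>> arm_command --increments '[{"dx": 0,"dy": -0.03,"dz": -0.014,"wx": 0,"wy": 0,"wz": 0},{"dx": 0,"dy": -0.06,"dz": -0.028,"wx": 0,"wy": 0,"wz": 0},{"dx": 0,"dy": -0.071,"dz": -0.035,"wx": 0,"wy": 0,"wz": 0},{"dx": 0,"dy": -0.071,"dz": -0.035,"wx": 0,"wy": 0,"wz": 0},{"dx": 0,"dy": -0.071,"dz": -0.035,"wx": 0,"wy": 0,"wz": 0}]' --grip 0.06

```text
clock: 15.92
position: [456.4, -49.2, 103.3]
ee_rot: [0.679, -0.195, 0.68, 0.196]
force: [-0.5, -0.2, 1.0]
gripper_width: 59.9
```

```bash
python3 - <<'E'
from h import *
p,r,s=tool();print(s['clock'],p.round(1),s['gripper_width'],np.round(s['force'],1))
im,i=snap('wrist','w7')
find('wrist',i,'pad1_center')
im,i=snap('side','s7',(140,90,360,260),3.5)
E
```

```text
15.925 [456.4 -49.2 103.3] 59.87469930175346 [-0.5 -0.2  1. ]
```

View pics/w7.png

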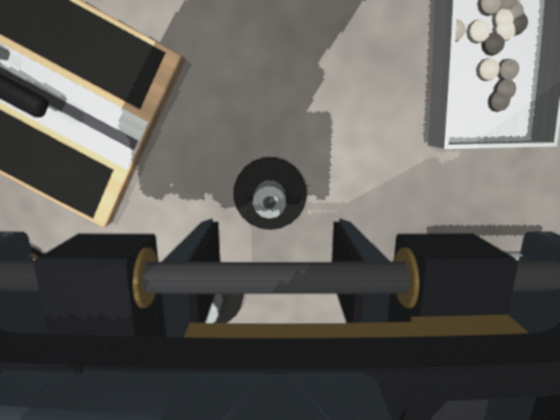

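View pics/s7.png

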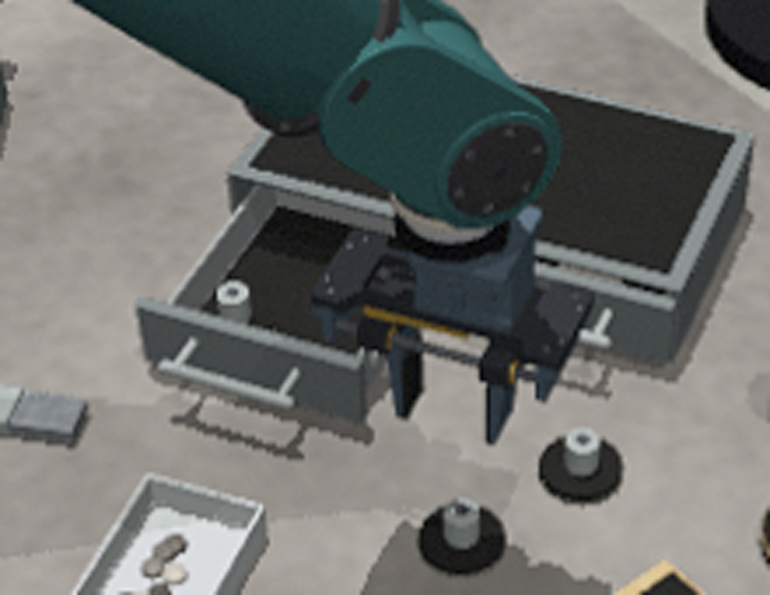

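```bash
python3 - <<'E'
from h import *
i=bot.camera_info('wrist');h=px2w(i,270,201,40);print(h);plan([h[0],h[1],-5])
E
```

```text
[457.18615364 -53.60103806  40.        ]
d [ 0.1083 -0.004  -0.0018]
```

>>> arm_command --increments '[{"dx": 0.04,"dy": -0.004,"dz": -0.001,"wx": 0,"wy": 0,"wz": 0},{"dx": 0.08,"dy": -0.004,"dz": -0.001,"wx": 0,"wy": 0,"wz": 0},{"dx": 0.1,"dy": -0.004,"dz": -0.001,"wx": 0,"wy": 0,"wz": 0},{"dx": 0.108,"dy": -0.004,"dz": -0.001,"wx": 0,"wy": 0,"wz": 0},{"dx": 0.108,"dy": -0.004,"dz": -0.001,"wx": 0,"wy": 0,"wz": 0}]'

```text
clock: 16.7
position: [457.9, -53.7, -4.6]
ee_rot: [0.679, -0.195, 0.68, 0.196]
force: [0.2, 0.1, -0.2]
gripper_width: 59.8
```

>>> arm_command --increments '[{"dx": 0,"dy": 0,"dz": 0,"wx": 0,"wy": 0,"wz": 0},{"dx": 0,"dy": 0,"dz": 0,"wx": 0,"wy": 0,"wz": 0},{"dx": 0,"dy": 0,"dz": 0,"wx": 0,"wy": 0,"wz": 0},{"dx": 0,"dy": 0,"dz": 0,"wx": 0,"wy": 0,"wz": 0},{"dx": 0,"dy": 0,"dz": 0,"wx": 0,"wy": 0,"wz": 0}]' --grip 0

```text
clock: 17.32
position: [458.2, -53.9, -4.4]
ee_rot: [0.68, -0.195, 0.679, 0.195]
force: [-0.8, 0.8, 6.7]
gripper_width: 26.3
```

>>> arm_command --increments '[{"dx": -0.02,"dy": 0,"dz": 0,"wx": 0,"wy": 0,"wz": 0},{"dx": -0.045,"dy": 0,"dz": 0,"wx": 0,"wy": 0,"wz": 0},{"dx": -0.075,"dy": 0,"dz": 0,"wx": 0,"wy": 0,"wz": 0},{"dx": -0.093,"dy": 0,"dz": 0,"wx": 0,"wy": 0,"wz": 0},{"dx": -0.093,"dy": 0,"dz": 0,"wx": 0,"wy": 0,"wz": 0}]'

```text
clock: 17.95
position: [458.7, -54.1, 89.2]
ee_rot: [0.68, -0.196, 0.679, 0.195]
force: [0.8, 0.4, -1.6]
gripper_width: 26.6
```

```bash
python3 - <<'E'
from h import *
p,r,s=tool();print(s['clock'],p.round(1),s['gripper_width'],np.round(s['force'],1))
plan([484.6,173.7,90])
E
```

```text
17.95 [458.7 -54.1  89.2] 26.55170171997623 [ 0.8  0.4 -1.6]
d [-0.0008  0.1792  0.1429]
```

>>> arm_command --increments '[{"dx": -0.004,"dy": 0.02,"dz": 0.016,"wx": 0,"wy": 0,"wz": 0},{"dx": -0.004,"dy": 0.05,"dz": 0.04,"wx": 0,"wy": 0,"wz": 0},{"dx": -0.004,"dy": 0.08,"dz": 0.064,"wx": 0,"wy": 0,"wz": 0},{"dx": -0.004,"dy": 0.11,"dz": 0.088,"wx": 0,"wy": 0,"wz": 0},{"dx": -0.004,"dy": 0.14,"dz": 0.112,"wx": 0,"wy": 0,"wz": 0}]'

```text
clock: 18.58
position: [477.8, 125.3, 91.1]
ee_rot: [0.679, -0.195, 0.68, 0.195]
force: [0.9, -0.5, -1.1]
gripper_width: 26.7
```

>>> arm_command --increments '[{"dx": 0,"dy": 0.03,"dz": 0.024,"wx": 0,"wy": 0,"wz": 0},{"dx": 0,"dy": 0.039,"dz": 0.031,"wx": 0,"wy": 0,"wz": 0},{"dx": 0,"dy": 0.039,"dz": 0.031,"wx": 0,"wy": 0,"wz": 0},{"dx": 0,"dy": 0.039,"dz": 0.031,"wx": 0,"wy": 0,"wz": 0}]'

```text
clock: 19.08
position: [483.6, 172.7, 91.9]
ee_rot: [0.679, -0.195, 0.68, 0.195]
force: [-0.3, 0.1, -0.1]
gripper_width: 26.3
```

```bash
python3 - <<'E'
from h import *
p,r,s=tool();print(s['clock'],p.round(1),s['gripper_width'],np.round(s['force'],1))
plan([484.6,173.7,8.5])
im,i=snap('side','s8',(140,90,360,260),3.5)
im,i=snap('wrist','w8')
E
```

```text
19.075 [483.6 172.7  91.9] 26.30179779897852 [-0.3  0.1 -0.1]
d [0.0834 0.0003 0.0014]
```

View pics/s8.png

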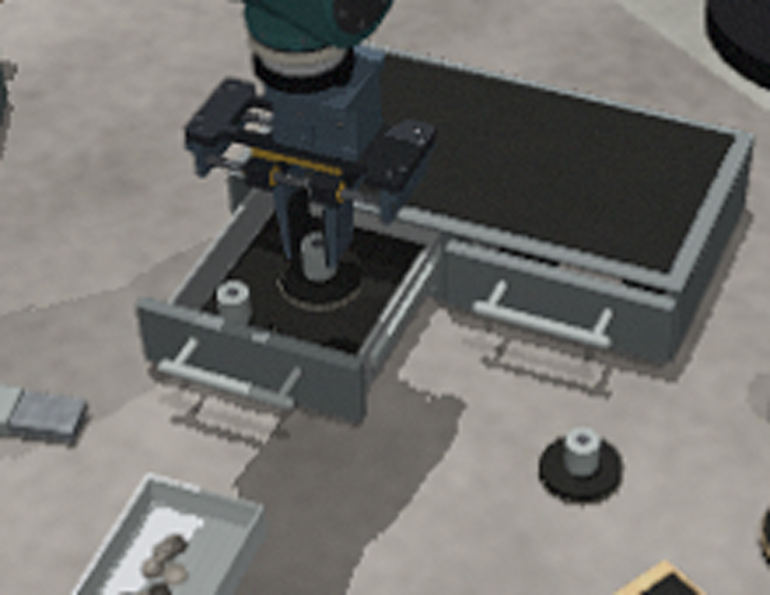

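>>> arm_command --increments '[{"dx": 0.03,"dy": 0,"dz": 0.001,"wx": 0,"wy": 0,"wz": 0},{"dx": 0.06,"dy": 0,"dz": 0.001,"wx": 0,"wy": 0,"wz": 0},{"dx": 0.078,"dy": 0,"dz": 0.001,"wx": 0,"wy": 0,"wz": 0},{"dx": 0.083,"dy": 0,"dz": 0.001,"wx": 0,"wy": 0,"wz": 0},{"dx": 0.083,"dy": 0,"dz": 0.001,"wx": 0,"wy": 0,"wz": 0}]'

```text
clock: 19.8
position: [485.2, 174.2, 9.7]
ee_rot: [0.68, -0.195, 0.68, 0.195]
force: [0.0, -0.3, -1.5]
gripper_width: 26.6
```

>>> arm_command --increments '[{"dx": 0,"dy": 0,"dz": 0,"wx": 0,"wy": 0,"wz": 0},{"dx": 0,"dy": 0,"dz": 0,"wx": 0,"wy": 0,"wz": 0},{"dx": 0,"dy": 0,"dz": 0,"wx": 0,"wy": 0,"wz": 0},{"dx": -0.04,"dy": 0,"dz": 0,"wx": 0,"wy": 0,"wz": 0},{"dx": -0.095,"dy": 0,"dz": 0,"wx": 0,"wy": 0,"wz": 0}]' --grip 0.042

```text
clock: 20.42
position: [483.9, 173.9, 104.7]
ee_rot: [0.679, -0.195, 0.68, 0.195]
force: [0.5, -0.0, 0.1]
gripper_width: 41.9
```

>>> arm_command --increments '[{"dx": 0,"dy": -0.04,"dz": -0.007,"wx": 0,"wy": 0,"wz": 0},{"dx": 0,"dy": -0.09,"dz": -0.015,"wx": 0,"wy": 0,"wz": 0},{"dx": 0,"dy": -0.14,"dz": -0.024,"wx": 0,"wy": 0,"wz": 0},{"dx": 0,"dy": -0.19,"dz": -0.032,"wx": 0,"wy": 0,"wz": 0},{"dx": 0,"dy": -0.239,"dz": -0.041,"wx": 0,"wy": 0,"wz": 0}]'

```text
clock: 21.05
position: [577.6, -51.7, 104.6]
ee_rot: [0.68, -0.195, 0.679, 0.195]
force: [0.4, 0.8, 0.7]
gripper_width: 42.4
```

>>> arm_command --increments '[{"dx": 0,"dy": 0,"dz": 0,"wx": 0,"wy": 0,"wz": 0},{"dx": 0,"dy": 0,"dz": 0,"wx": 0,"wy": 0,"wz": 0},{"dx": 0,"dy": 0,"dz": 0,"wx": 0,"wy": 0,"wz": 0}]' --grip 0.06

```text
clock: 21.42
position: [576.7, -49.2, 104.3]
ee_rot: [0.679, -0.196, 0.68, 0.196]
force: [0.2, 0.2, 0.2]
gripper_width: 60.0
```

```bash
python3 - <<'E'
from h import *
p,r,s=tool();print(s['clock'],p.round(1),s['gripper_width'],np.round(s['force'],1))
im,i=snap('wrist','w9')
find('wrist',i,'pad1_center')
im,i=snap('side','s9',(140,90,360,260),3.5)
E
```

```text
21.425 [576.7 -49.2 104.3] 59.95308867428547 [0.2 0.2 0.2]
```

View pics/w9.png

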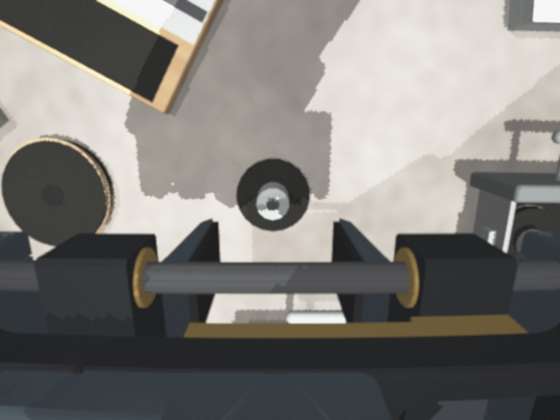

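View pics/s9.png

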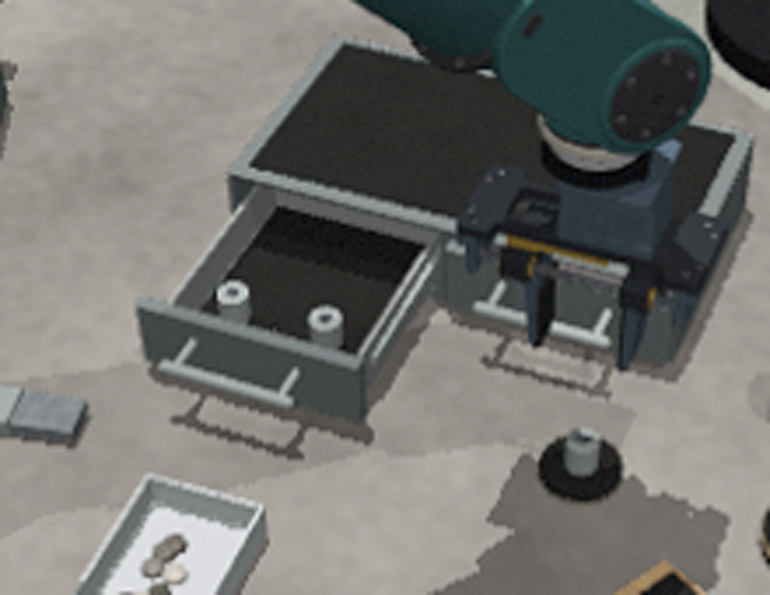

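>>> arm_command --increments '[{"dx": 0.04,"dy": -0.001,"dz": -0.001,"wx": 0,"wy": 0,"wz": 0},{"dx": 0.08,"dy": -0.001,"dz": -0.001,"wx": 0,"wy": 0,"wz": 0},{"dx": 0.1,"dy": -0.001,"dz": -0.001,"wx": 0,"wy": 0,"wz": 0},{"dx": 0.109,"dy": -0.001,"dz": -0.001,"wx": 0,"wy": 0,"wz": 0},{"dx": 0.109,"dy": -0.001,"dz": -0.001,"wx": 0,"wy": 0,"wz": 0}]'

```text
clock: 22.2
position: [577.0, -51.4, -4.4]
ee_rot: [0.68, -0.195, 0.68, 0.195]
force: [0.5, 0.7, 0.5]
gripper_width: 59.9
```

>>> arm_command --increments '[{"dx": 0,"dy": 0,"dz": 0,"wx": 0,"wy": 0,"wz": 0},{"dx": 0,"dy": 0,"dz": 0,"wx": 0,"wy": 0,"wz": 0},{"dx": 0,"dy": 0,"dz": 0,"wx": 0,"wy": 0,"wz": 0},{"dx": 0,"dy": 0,"dz": 0,"wx": 0,"wy": 0,"wz": 0},{"dx": 0,"dy": 0,"dz": 0,"wx": 0,"wy": 0,"wz": 0}]' --grip 0

```text
clock: 22.82
position: [577.0, -51.5, -4.3]
ee_rot: [0.68, -0.195, 0.679, 0.195]
force: [-1.4, 0.3, 7.4]
gripper_width: 26.7
```

>>> arm_command --increments '[{"dx": -0.02,"dy": 0,"dz": 0,"wx": 0,"wy": 0,"wz": 0},{"dx": -0.045,"dy": 0,"dz": 0,"wx": 0,"wy": 0,"wz": 0},{"dx": -0.075,"dy": 0,"dz": 0,"wx": 0,"wy": 0,"wz": 0},{"dx": -0.1,"dy": 0,"dz": 0,"wx": 0,"wy": 0,"wz": 0},{"dx": -0.1,"dy": 0,"dz": 0,"wx": 0,"wy": 0,"wz": 0}]'

```text
clock: 23.45
position: [578.1, -51.6, 97.9]
ee_rot: [0.681, -0.196, 0.678, 0.195]
force: [0.2, -0.1, -2.6]
gripper_width: 26.1
```

>>> arm_command --increments '[{"dx": 0,"dy": 0.02,"dz": 0.008,"wx": 0,"wy": 0,"wz": 0},{"dx": 0,"dy": 0.06,"dz": 0.022,"wx": 0,"wy": 0,"wz": 0},{"dx": 0,"dy": 0.1,"dz": 0.038,"wx": 0,"wy": 0,"wz": 0},{"dx": 0,"dy": 0.14,"dz": 0.053,"wx": 0,"wy": 0,"wz": 0},{"dx": 0,"dy": 0.18,"dz": 0.068,"wx": 0,"wy": 0,"wz": 0}]'

```text
clock: 24.08
position: [537.0, 139.2, 94.3]
ee_rot: [0.679, -0.195, 0.68, 0.196]
force: [0.5, -0.6, -2.0]
gripper_width: 26.3
```

>>> arm_command --increments '[{"dx": 0,"dy": 0.04,"dz": 0.015,"wx": 0,"wy": 0,"wz": 0},{"dx": 0,"dy": 0.08,"dz": 0.03,"wx": 0,"wy": 0,"wz": 0},{"dx": 0,"dy": 0.1,"dz": 0.038,"wx": 0,"wy": 0,"wz": 0},{"dx": 0,"dy": 0.1,"dz": 0.038,"wx": 0,"wy": 0,"wz": 0},{"dx": 0,"dy": 0.1,"dz": 0.038,"wx": 0,"wy": 0,"wz": 0}]'

```text
clock: 24.7
position: [517.6, 241.4, 94.9]
ee_rot: [0.679, -0.195, 0.68, 0.195]
force: [-0.1, -0.0, -1.7]
gripper_width: 26.4
```

```bash
python3 - <<'E'
from h import *
p,r,s=tool();print(s['clock'],p.round(1),s['gripper_width'],np.round(s['force'],1))
plan([517.8,244.1,8.5])
im,i=snap('side','s10',(140,90,360,260),3.5)
im,i=snap('wrist','w10')
E
```

```text
24.7 [517.6 241.4  94.9] 26.443231481499545 [-0.1 -0.  -1.7]
d [0.0864 0.0022 0.0016]
```

View pics/s10.png

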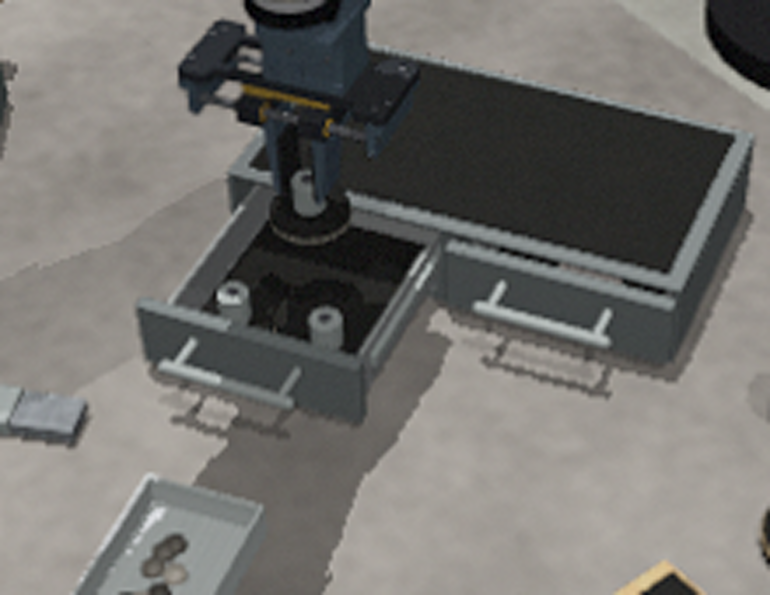

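View pics/w10.png

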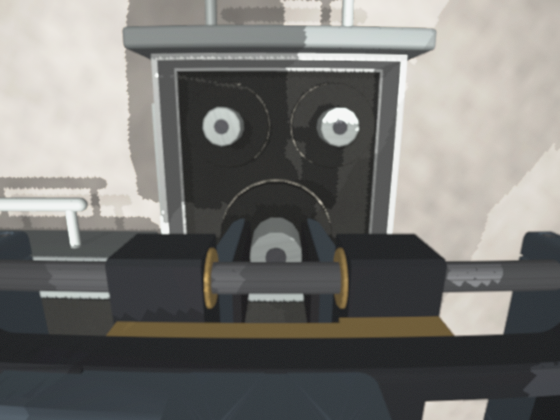

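>>> arm_command --increments '[{"dx": 0.03,"dy": 0.002,"dz": 0.001,"wx": 0,"wy": 0,"wz": 0},{"dx": 0.06,"dy": 0.002,"dz": 0.001,"wx": 0,"wy": 0,"wz": 0},{"dx": 0.08,"dy": 0.002,"dz": 0.001,"wx": 0,"wy": 0,"wz": 0},{"dx": 0.086,"dy": 0.002,"dz": 0.001,"wx": 0,"wy": 0,"wz": 0},{"dx": 0.086,"dy": 0.002,"dz": 0.001,"wx": 0,"wy": 0,"wz": 0}]'

```text
clock: 25.42
position: [518.0, 244.2, 9.6]
ee_rot: [0.68, -0.195, 0.68, 0.195]
force: [0.3, -0.0, -1.7]
gripper_width: 26.5
```

>>> arm_command --increments '[{"dx": 0,"dy": 0,"dz": 0,"wx": 0,"wy": 0,"wz": 0},{"dx": 0,"dy": 0,"dz": 0,"wx": 0,"wy": 0,"wz": 0},{"dx": 0,"dy": 0,"dz": 0,"wx": 0,"wy": 0,"wz": 0},{"dx": -0.04,"dy": 0,"dz": 0,"wx": 0,"wy": 0,"wz": 0},{"dx": -0.095,"dy": 0,"dz": 0,"wx": 0,"wy": 0,"wz": 0}]' --grip 0.042

```text
clock: 26.05
position: [516.7, 244.0, 104.6]
ee_rot: [0.679, -0.196, 0.68, 0.195]
force: [0.1, 0.5, 1.1]
gripper_width: 42.1
```

>>> arm_command --increments '[{"dx": 0,"dy": -0.01,"dz": -0.03,"wx": 0,"wy": 0,"wz": 0},{"dx": 0,"dy": -0.025,"dz": -0.08,"wx": 0,"wy": 0,"wz": 0},{"dx": 0,"dy": -0.04,"dz": -0.12,"wx": 0,"wy": 0,"wz": 0},{"dx": 0,"dy": -0.048,"dz": -0.15,"wx": 0,"wy": 0,"wz": 0},{"dx": 0,"dy": -0.048,"dz": -0.15,"wx": 0,"wy": 0,"wz": 0}]' --grip 0

```text
clock: 26.68
position: [414.9, 123.0, 104.5]
ee_rot: [0.68, -0.195, 0.68, 0.195]
force: [0.4, -0.0, 0.1]
gripper_width: 0.4
```

```bash
python3 - <<'E'
from h import *
p,r,s=tool();print(s['clock'],p.round(1),s['gripper_width'],np.round(s['force'],1),np.round(s['joint_positions'],2))
plan([415.5,123.6,43])
im,i=snap('side','s11',(140,90,360,260),3.5)
im,i=snap('wrist','w11')
E
```

```text
26.675 [414.9 123.  104.5] 0.4395550899350211 [ 0.4 -0.   0.1] [ 0.23  0.06  2.29 -0.    0.78 -1.89]
d [0.0615 0.0002 0.0009]
```

View pics/s11.png

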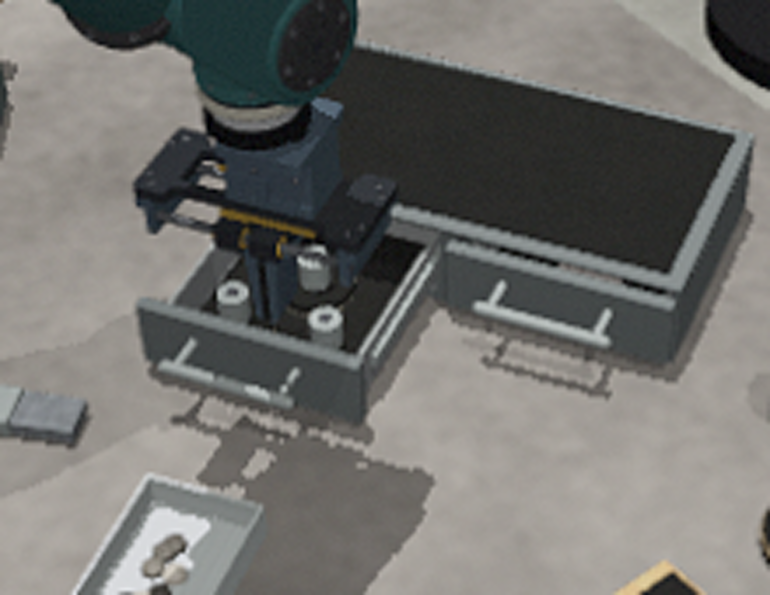

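View pics/w11.png

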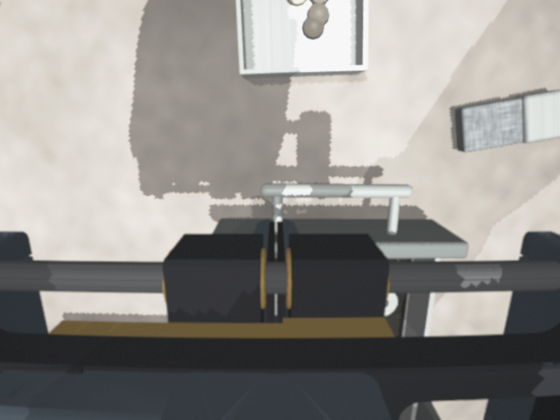

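```bash
python3 - <<'E'
from h import *
i=bot.camera_info('wrist');p,r,s=tool()
ex=np.array([.855,.518,0]);ey=np.array([-.518,.855,0])
f=lambda w:(w[:2]@ex[:2]-p[:2]@ex[:2],w[:2]@ey[:2]-p[:2]@ey[:2])
for n,u,v,z in[('bar',265,190,52),('bar',411,190,52),('front low edge outer top',350,238,74),('front top end',466,240,74)]:
    w=px2w(i,u,v,z);print(n,w.round(1),np.round(f(w),1))
E
```

```text
bar [409.7 110.7  52. ] [-13.1  -7.9]
bar [348.5 208.5  52. ] [-14.7 107.4]
front low edge outer top [402.9 181.7  74. ] [17.9 56.3]
front top end [357.4 258.5  74. ] [ 18.8 145.5]
```

>>> arm_command --increments '[{"dx": 0.0,"dy": 0,"dz": -0.005,"wx": 0,"wy": 0,"wz": 0},{"dx": 0.02,"dy": 0,"dz": -0.005,"wx": 0,"wy": 0,"wz": 0},{"dx": 0.04,"dy": 0,"dz": -0.005,"wx": 0,"wy": 0,"wz": 0},{"dx": 0.055,"dy": 0,"dz": -0.005,"wx": 0,"wy": 0,"wz": 0},{"dx": 0.061,"dy": 0,"dz": -0.005,"wx": 0,"wy": 0,"wz": 0}]'

```text
clock: 27.4
position: [411.5, 121.4, 42.5]
ee_rot: [0.679, -0.195, 0.68, 0.196]
force: [-0.4, 0.5, -0.6]
gripper_width: 0.7
```

```bash
python3 - <<'E'
from h import *
p,r,s=tool();print(s['clock'],p.round(1),s['gripper_width'],np.round(s['force'],1),np.round(s['joint_positions'],2))
im,i=snap('side','s12',(140,120,300,240),5)
im,i=snap('scene','c12',(280,120,440,240),5)
E
```

```text
27.4 [411.5 121.4  42.5] 0.7403945217578176 [-0.4  0.5 -0.6] [ 0.23  0.19  2.32 -0.    0.64 -1.9 ]
```

View pics/s12.png

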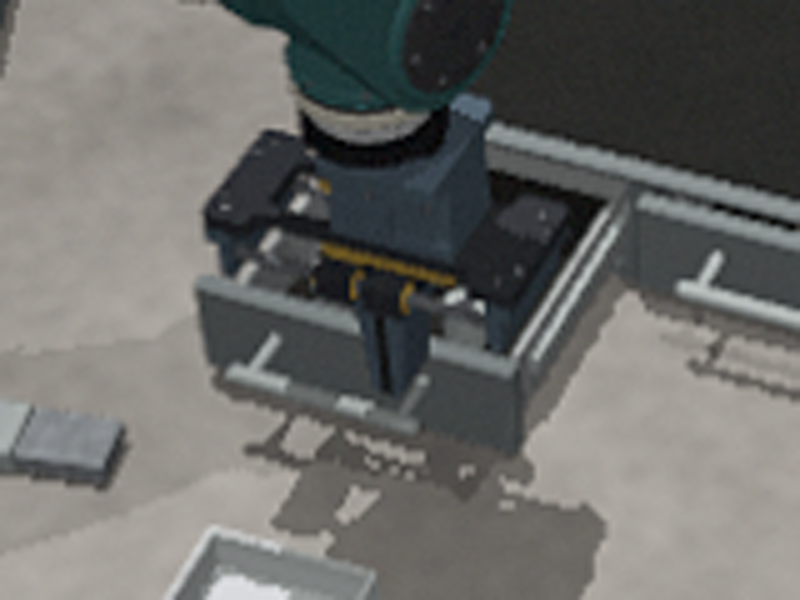

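View pics/c12.png

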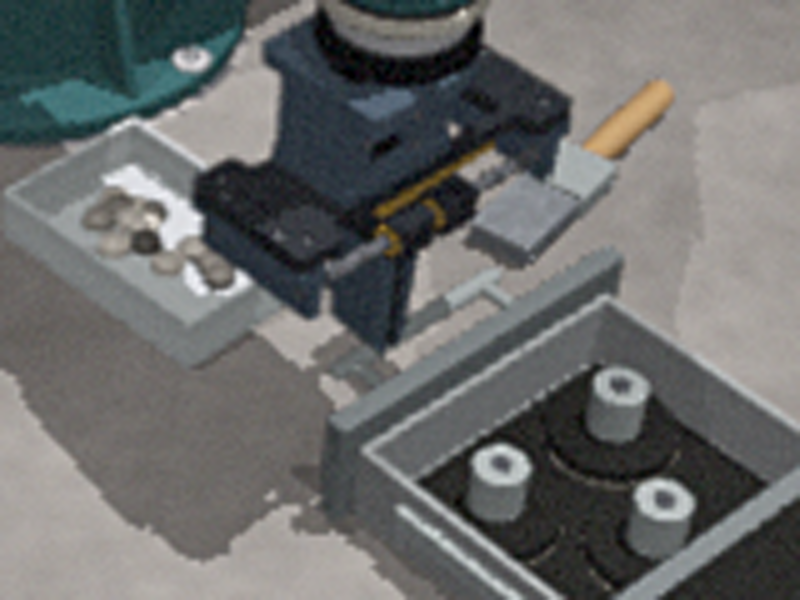

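>>> arm_command --increments '[{"dx": 0,"dy": 0,"dz": 0.006,"wx": 0,"wy": 0,"wz": 0},{"dx": 0,"dy": 0,"dz": 0.014,"wx": 0,"wy": 0,"wz": 0},{"dx": 0,"dy": 0,"dz": 0.026,"wx": 0,"wy": 0,"wz": 0},{"dx": 0,"dy": 0,"dz": 0.042,"wx": 0,"wy": 0,"wz": 0},{"dx": 0,"dy": 0,"dz": 0.058,"wx": 0,"wy": 0,"wz": 0}]'

```text
clock: 28.12
position: [462.2, 152.9, 43.4]
ee_rot: [0.68, -0.195, 0.679, 0.195]
force: [0.9, -0.1, 1.0]
gripper_width: 0.3
```

>>> arm_command --increments '[{"dx": 0,"dy": 0,"dz": 0.016,"wx": 0,"wy": 0,"wz": 0},{"dx": 0,"dy": 0,"dz": 0.032,"wx": 0,"wy": 0,"wz": 0},{"dx": 0,"dy": 0,"dz": 0.048,"wx": 0,"wy": 0,"wz": 0},{"dx": 0,"dy": 0,"dz": 0.064,"wx": 0,"wy": 0,"wz": 0},{"dx": 0,"dy": 0,"dz": 0.076,"wx": 0,"wy": 0,"wz": 0}]'

```text
clock: 28.75
position: [526.3, 193.1, 43.3]
ee_rot: [0.68, -0.195, 0.68, 0.195]
force: [0.3, 1.1, -0.6]
gripper_width: 0.5
```

>>> arm_command --increments '[{"dx": 0,"dy": 0,"dz": 0.008,"wx": 0,"wy": 0,"wz": 0},{"dx": 0,"dy": 0,"dz": 0.015,"wx": 0,"wy": 0,"wz": 0},{"dx": 0,"dy": 0,"dz": 0.02,"wx": 0,"wy": 0,"wz": 0},{"dx": 0,"dy": 0,"dz": 0.02,"wx": 0,"wy": 0,"wz": 0}]'

```text
clock: 29.25
position: [542.4, 203.2, 43.4]
ee_rot: [0.68, -0.195, 0.68, 0.195]
force: [-0.7, 0.3, -0.1]
gripper_width: 0.3
```

```bash
python3 - <<'E'
from h import *
p,r,s=tool();print(s['clock'],p.round(1),s['gripper_width'],np.round(s['force'],1))
im,i=snap('side','s13',(140,100,340,250),4)
im,i=snap('scene','c13',(300,150,500,300),4)
E
```

```text
29.25 [542.4 203.2  43.4] 0.25019522685232093 [-0.7  0.3 -0.1]
```

View pics/s13.png

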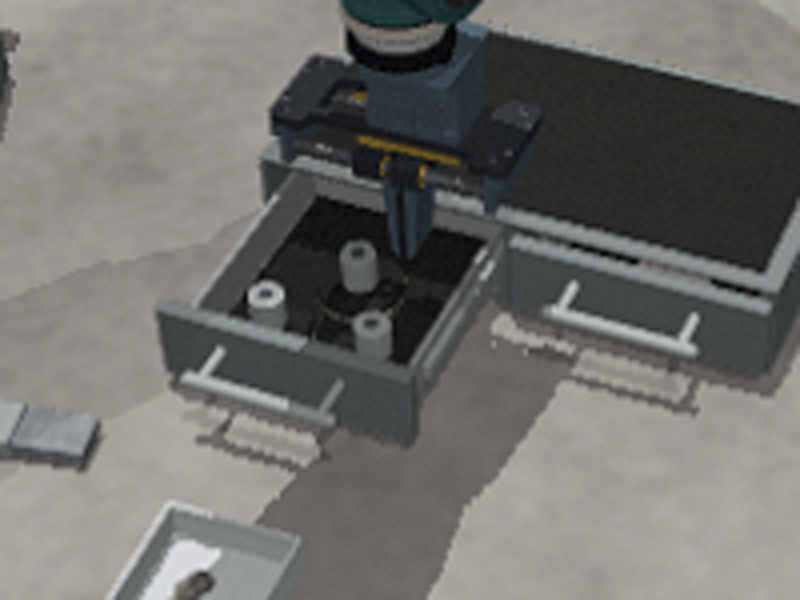

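View pics/c13.png

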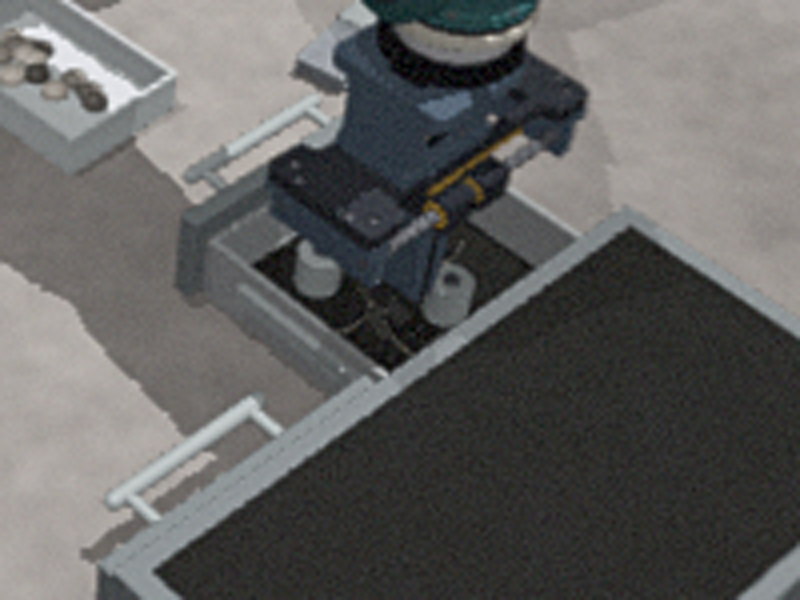

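```bash
python3 - <<'E'
from h import *
S,D=bot.camera_info('scene'),bot.camera_info('side')
p,r,s=tool();R=r.as_matrix();print(p)
print('tri',tri([ray(S,405,224.5),ray(D,242,163.75)]))
for c,i,(x0,y0) in(('scene',S,(300,150)),('side',D,(140,100))):
    for b in(20,30,40):
        print(c,b,[np.round((np.array(w2px(i,p+[0,0,b]+R[:,2]*a+R[:,1]*g))-[x0,y0])*4).tolist() for a in(-16,16) for g in (-13,13)])
    im=cv2.imread('pics/%s13.png'%c[0].replace('s','s') if c=='side' else 'pics/c13.png')
    for b,col in((20,(0,0,255)),(35,(0,255,0))):
        q=np.array([(np.array(w2px(i,p+[0,0,b]+R[:,2]*a+R[:,1]*g))+.5-[x0,y0])*4 for a,g in((-16,-13),(-16,13),(16,13),(16,-13))]).astype(int)
        cv2.polylines(im,[q],True,col,1)
    cv2.imwrite('pics/o13%s.png'%c,im)
E
```

```text
[542.04029462 202.99326354  43.27286877]
tri [543.28994751 215.30253925  60.99427754]
scene 20 [[359.0, 296.0], [389.0, 275.0], [400.0, 327.0], [430.0, 306.0]]
scene 30 [[361.0, 284.0], [391.0, 264.0], [402.0, 315.0], [433.0, 294.0]]
scene 40 [[363.0, 272.0], [393.0, 252.0], [405.0, 303.0], [435.0, 282.0]]
side 20 [[419.0, 276.0], [387.0, 267.0], [437.0, 249.0], [405.0, 241.0]]
side 30 [[419.0, 266.0], [386.0, 257.0], [436.0, 239.0], [404.0, 230.0]]
side 40 [[418.0, 255.0], [385.0, 247.0], [436.0, 229.0], [403.0, 220.0]]
```

View pics/o13side.png

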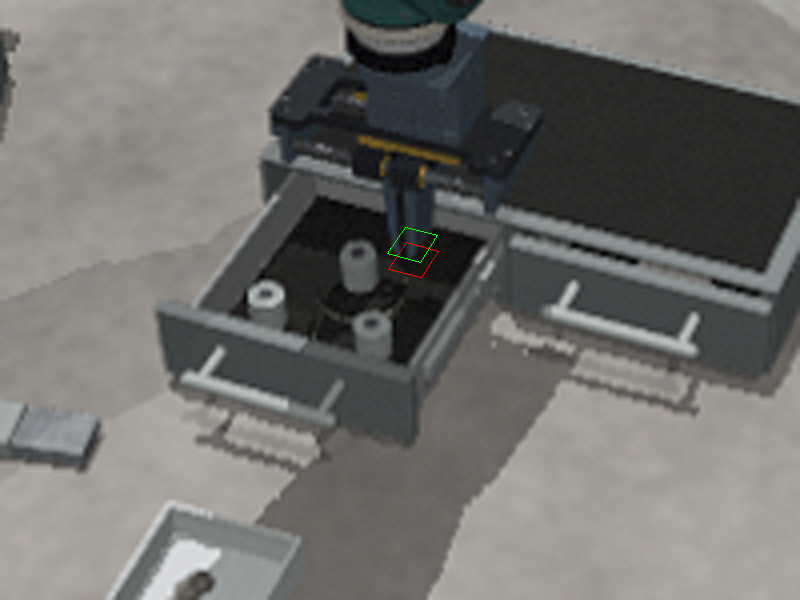

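View pics/o13scene.png

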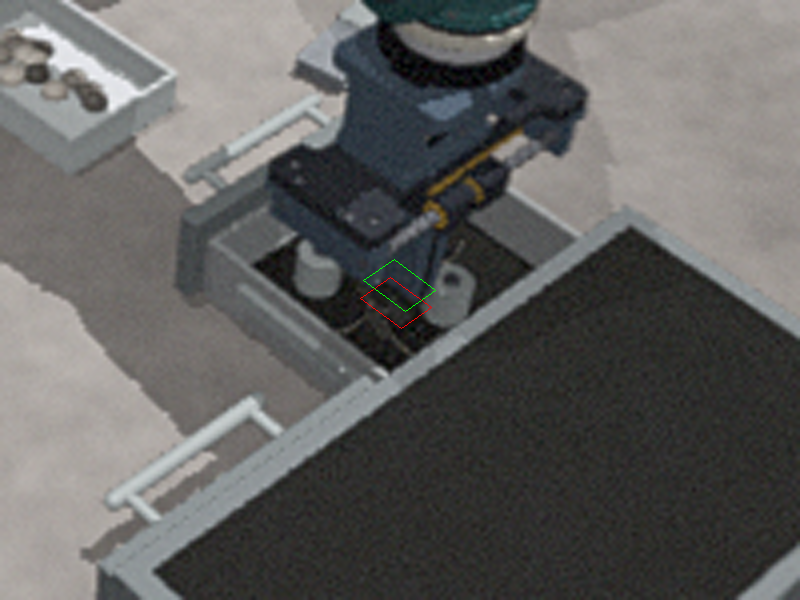

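>>> arm_command --increments '[{"dx": -0.03,"dy": 0,"dz": 0,"wx": 0,"wy": 0,"wz": 0},{"dx": -0.06,"dy": 0,"dz": 0,"wx": 0,"wy": 0,"wz": 0},{"dx": -0.06,"dy": -0.03,"dz": -0.045,"wx": 0,"wy": 0,"wz": 0},{"dx": -0.06,"dy": -0.06,"dz": -0.09,"wx": 0,"wy": 0,"wz": 0},{"dx": -0.06,"dy": -0.1,"dz": -0.147,"wx": 0,"wy": 0,"wz": 0}]'

```text
clock: 29.98
position: [472.7, 45.8, 103.5]
ee_rot: [0.68, -0.196, 0.679, 0.196]
force: [1.2, -0.6, 0.5]
gripper_width: 0.3
```

>>> arm_command --increments '[{"dx": 0.04,"dy": 0,"dz": 0,"wx": 0,"wy": 0,"wz": 0},{"dx": 0.08,"dy": 0,"dz": 0,"wx": 0,"wy": 0,"wz": 0},{"dx": 0.11,"dy": 0,"dz": 0,"wx": 0,"wy": 0,"wz": 0},{"dx": 0.125,"dy": 0,"dz": 0,"wx": 0,"wy": 0,"wz": 0},{"dx": 0.128,"dy": 0,"dz": 0,"wx": 0,"wy": 0,"wz": 0}]'

```text
clock: 30.6
position: [473.3, 46.9, -25.0]
ee_rot: [0.679, -0.195, 0.68, 0.195]
force: [0.7, 0.5, 0.3]
gripper_width: 0.4
```

>>> arm_command --increments '[{"dx": 0.001,"dy": 0,"dz": 0,"wx": 0,"wy": 0,"wz": 0},{"dx": 0.002,"dy": 0,"dz": 0,"wx": 0,"wy": 0,"wz": 0},{"dx": 0.002,"dy": 0,"dz": 0,"wx": 0,"wy": 0,"wz": 0}]'

```text
clock: 30.98
position: [474.0, 46.9, -26.1]
ee_rot: [0.68, -0.195, 0.679, 0.195]
force: [0.0, 0.4, 0.9]
gripper_width: 0.6
```

```bash
python3 - <<'E'
from h import *
p,r,s=tool();print(s['clock'],p.round(1),s['gripper_width'],np.round(s['force'],1))
im,i=snap('side','s14',(140,120,300,240),5)
im,i=snap('scene','c14',(280,120,440,240),5)
E
```

```text
30.975 [474.   46.9 -26.1] 0.6268486822335502 [0.  0.4 0.9]
```

View pics/s14.png

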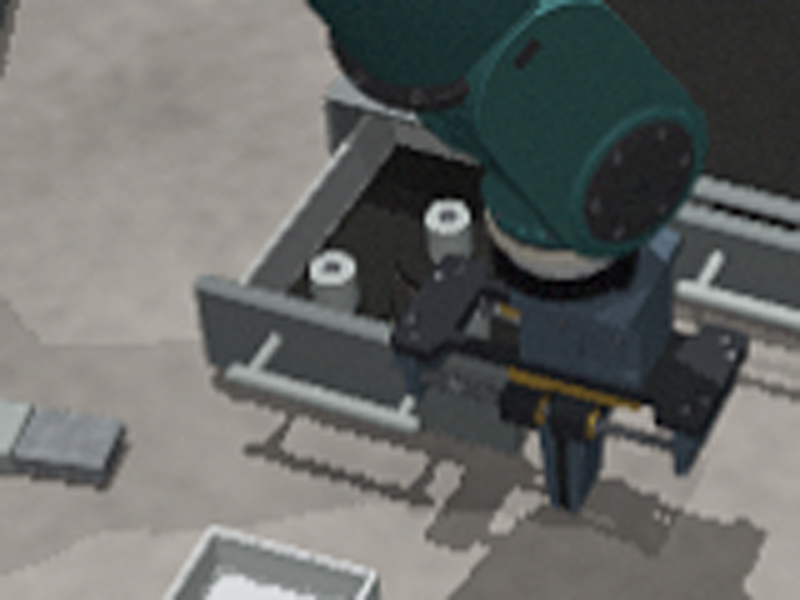

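View pics/c14.png

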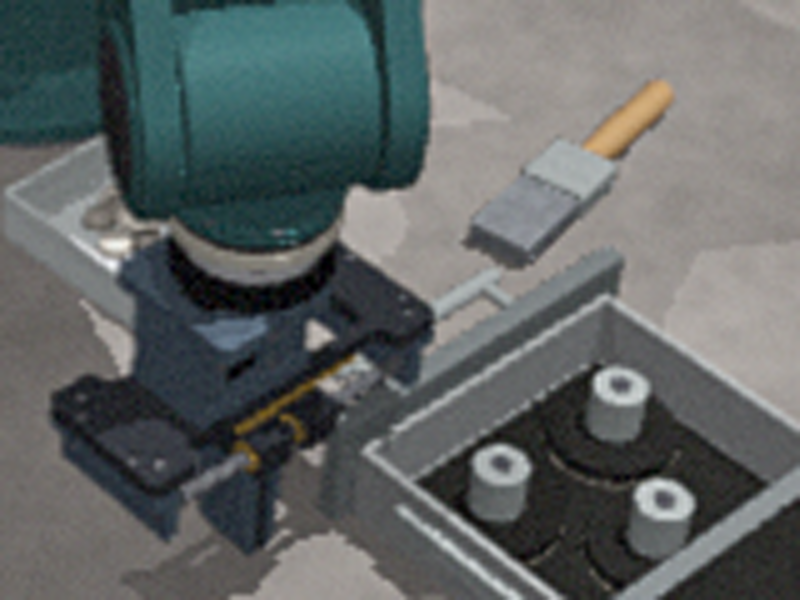

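>>> arm_command --increments '[{"dx": -0.02,"dy": 0,"dz": 0,"wx": 0,"wy": 0,"wz": 0},{"dx": -0.02,"dy": -0.04,"dz": 0,"wx": 0,"wy": 0,"wz": 0},{"dx": -0.02,"dy": -0.07,"dz": 0,"wx": 0,"wy": 0,"wz": 0},{"dx": 0,"dy": -0.07,"dz": 0,"wx": 0,"wy": 0,"wz": 0},{"dx": 0.003,"dy": -0.07,"dz": 0,"wx": 0,"wy": 0,"wz": 0}]'

```text
clock: 31.7
position: [510.0, -12.6, -30.4]
ee_rot: [0.679, -0.195, 0.68, 0.195]
force: [0.1, 0.2, 1.4]
gripper_width: 0.8
```

>>> arm_command --increments '[{"dx": 0.001,"dy": 0,"dz": 0,"wx": 0,"wy": 0,"wz": 0},{"dx": 0.002,"dy": 0,"dz": 0,"wx": 0,"wy": 0,"wz": 0},{"dx": 0.002,"dy": 0,"dz": 0,"wx": 0,"wy": 0,"wz": 0}]'

```text
clock: 32.08
position: [510.9, -12.2, -31.3]
ee_rot: [0.68, -0.196, 0.679, 0.195]
force: [0.7, -0.5, -0.4]
gripper_width: 0.2
```

>>> arm_command --increments '[{"dx": 0.001,"dy": 0,"dz": 0,"wx": 0,"wy": 0,"wz": 0},{"dx": 0.002,"dy": 0,"dz": 0,"wx": 0,"wy": 0,"wz": 0},{"dx": 0.002,"dy": 0,"dz": 0,"wx": 0,"wy": 0,"wz": 0}]'

```text
clock: 32.45
position: [510.7, -12.4, -33.7]
ee_rot: [0.68, -0.195, 0.68, 0.195]
force: [0.9, 0.4, -0.8]
gripper_width: 0.5
```

>>> arm_command --increments '[{"dx": 0.001,"dy": 0,"dz": 0,"wx": 0,"wy": 0,"wz": 0},{"dx": 0.002,"dy": 0,"dz": 0,"wx": 0,"wy": 0,"wz": 0},{"dx": 0.002,"dy": 0,"dz": 0,"wx": 0,"wy": 0,"wz": 0}]'

```text
clock: 32.83
position: [510.7, -12.4, -35.8]
ee_rot: [0.68, -0.195, 0.68, 0.195]
force: [0.0, 0.2, 0.2]
gripper_width: 0.3
```

>>> arm_command --increments '[{"dx": 0.001,"dy": 0,"dz": 0,"wx": 0,"wy": 0,"wz": 0},{"dx": 0.002,"dy": 0,"dz": 0,"wx": 0,"wy": 0,"wz": 0}]'

```text
clock: 33.08
position: [510.8, -12.4, -37.4]
ee_rot: [0.68, -0.195, 0.68, 0.195]
force: [-8.4, -0.0, 30.2]
gripper_width: 0.8
```

```bash
python3 - <<'E'
from h import *
p,r,s=tool();R=r.as_matrix();print(s['clock'],p.round(1),np.round(s['force'],1))
for c,(x0,y0) in dict(side=(180,140),scene=(240,160)).items():
    im,i=snap(c)
    big=cv2.resize(im[y0:y0+120,x0:x0+160],None,fx=5,fy=5,interpolation=cv2.INTER_CUBIC)
    q=np.array([(np.array(w2px(i,[*(p[:2]+(R[:,2]*a+R[:,1]*g)[:2]),0]))+.5-[x0,y0])*5 for a,g in((-16,-13),(-16,13),(16,13),(16,-13))]).astype(int)
    cv2.polylines(big,[q],True,(0,255,0),1)
    cv2.imwrite('pics/o15%s.png'%c,big)
E
```

```text
33.075 [510.8 -12.4 -37.4] [-8.4 -0.  30.2]
```

View pics/o15side.png

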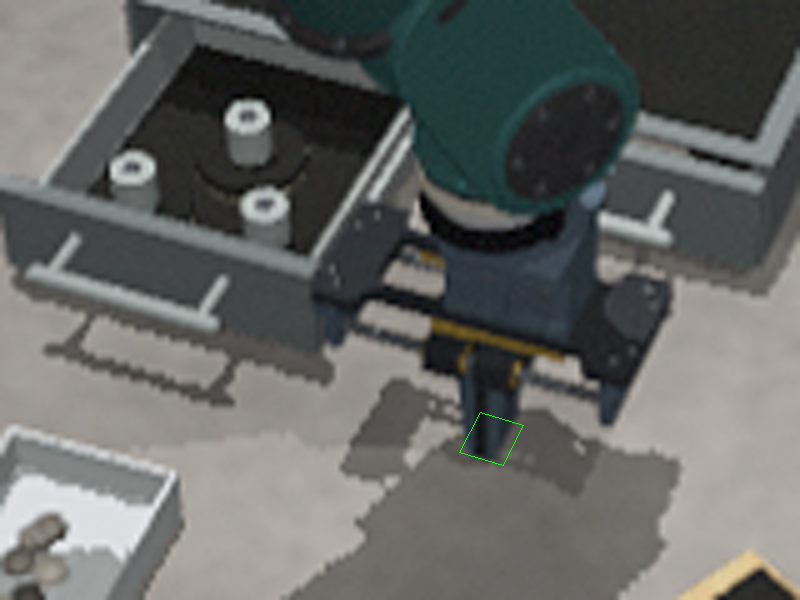

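>>> arm_command --increments '[{"dx": -0.04,"dy": 0,"dz": 0,"wx": 0,"wy": 0,"wz": 0},{"dx": -0.098,"dy": 0,"dz": 0,"wx": 0,"wy": 0,"wz": 0},{"dx": -0.098,"dy": 0.05,"dz": -0.004,"wx": 0,"wy": 0,"wz": 0},{"dx": -0.098,"dy": 0.1,"dz": -0.01,"wx": 0,"wy": 0,"wz": 0},{"dx": -0.098,"dy": 0.16,"dz": -0.013,"wx": 0,"wy": 0,"wz": 0}]'

```text
clock: 33.8
position: [414.0, 117.0, 60.6]
ee_rot: [0.68, -0.195, 0.679, 0.195]
force: [0.3, 0.4, -0.1]
gripper_width: 0.6
```

```bash
python3 - <<'E'
from h import *
p,r,s=tool();R=r.as_matrix();print(s['clock'],p.round(1),np.round(s['force'],1),R.round(3)[0])
plan([411.5,121.4,27])
E
```

```text
33.8 [414.  117.   60.6] [ 0.3  0.4 -0.1] [ 0.001 -0.53   0.848]
d [0.0336 0.0051 0.0001]
```

>>> arm_command --increments '[{"dx": 0.01,"dy": 0.005,"dz": 0,"wx": 0,"wy": 0,"wz": 0},{"dx": 0.025,"dy": 0.005,"dz": 0,"wx": 0,"wy": 0,"wz": 0},{"dx": 0.0335,"dy": 0.005,"dz": 0,"wx": 0,"wy": 0,"wz": 0},{"dx": 0.0335,"dy": 0.005,"dz": 0.003,"wx": 0,"wy": 0,"wz": 0},{"dx": 0.0335,"dy": 0.005,"dz": 0.009,"wx": 0,"wy": 0,"wz": 0}]'

```text
clock: 34.42
position: [420.3, 124.9, 26.8]
ee_rot: [0.68, -0.195, 0.68, 0.195]
force: [-7.2, -5.9, 0.2]
gripper_width: 0.6
```

>>> arm_command --increments '[{"dx": 0,"dy": 0,"dz": 0.007,"wx": 0,"wy": 0,"wz": 0},{"dx": 0,"dy": 0,"dz": 0.016,"wx": 0,"wy": 0,"wz": 0},{"dx": 0,"dy": 0,"dz": 0.027,"wx": 0,"wy": 0,"wz": 0},{"dx": 0,"dy": 0,"dz": 0.039,"wx": 0,"wy": 0,"wz": 0},{"dx": 0,"dy": 0,"dz": 0.051,"wx": 0,"wy": 0,"wz": 0}]'

```text
clock: 35.05
position: [463.9, 152.9, 26.9]
ee_rot: [0.68, -0.195, 0.679, 0.195]
force: [-0.7, -2.5, 0.8]
gripper_width: 0.7
```

```bash
python3 - <<'E'
from h import *
p,r,s=tool();R=r.as_matrix();print(s['clock'],p.round(1),np.round(s['force'],1))
for c in('side','scene'):
    im,i=snap(c)
    for q in('drawer_a_handle','pad1_center','drawer_a_floor'):find(c,i,q)
E
```

```text
35.05 [463.9 152.9  26.9] [-0.7 -2.5  0.8]
side drawer_a_handle 0.77 [422.5 185.5  53. ] px [212. 187.]
side drawer_a_handle 0.52 [ 487.3 -318.6   -2.9] px [344. 306.]
side pad1_center 0.47 [481.  276.5  31.1] px [213. 168.]
side drawer_a_floor 0.63 [ 495.9 -447.8   17.1] px [384. 337.]
scene drawer_a_handle 0.73 [425.5 186.9  49.2] px [379. 196.]
scene drawer_a_handle 0.27 [ 487.1 -323.1   -3.3] px [177. 250.]
scene pad1_center 0.86 [489.6 275.9  33.5] px [420. 215.]
scene drawer_a_floor 0.59 [564.3 267.8  13.3] px [425. 243.]
```

>>> arm_command --increments '[{"dx": 0,"dy": 0,"dz": 0.01,"wx": 0,"wy": 0,"wz": 0},{"dx": 0,"dy": 0,"dz": 0.021,"wx": 0,"wy": 0,"wz": 0},{"dx": 0,"dy": 0,"dz": 0.033,"wx": 0,"wy": 0,"wz": 0},{"dx": 0,"dy": 0,"dz": 0.045,"wx": 0,"wy": 0,"wz": 0},{"dx": 0,"dy": 0,"dz": 0.057,"wx": 0,"wy": 0,"wz": 0}]'

```text
clock: 36.08
position: [512.1, 183.1, 26.8]
ee_rot: [0.68, -0.195, 0.68, 0.195]
force: [-0.9, -2.5, -0.7]
gripper_width: 0.3
```

>>> arm_command --increments '[{"dx": 0,"dy": 0,"dz": 0.01,"wx": 0,"wy": 0,"wz": 0},{"dx": 0,"dy": 0,"dz": 0.02,"wx": 0,"wy": 0,"wz": 0},{"dx": 0,"dy": 0,"dz": 0.028,"wx": 0,"wy": 0,"wz": 0},{"dx": 0,"dy": 0,"dz": 0.034,"wx": 0,"wy": 0,"wz": 0},{"dx": 0,"dy": 0,"dz": 0.038,"wx": 0,"wy": 0,"wz": 0}]'

```text
clock: 36.7
position: [543.7, 203.0, 26.9]
ee_rot: [0.68, -0.195, 0.68, 0.195]
force: [-1.0, -1.8, 0.8]
gripper_width: 0.8
```

>>> arm_command --increments '[{"dx": 0,"dy": 0,"dz": 0.002,"wx": 0,"wy": 0,"wz": 0},{"dx": 0,"dy": 0,"dz": 0.004,"wx": 0,"wy": 0,"wz": 0}]'

```text
clock: 36.95
position: [546.8, 204.9, 26.8]
ee_rot: [0.68, -0.195, 0.68, 0.195]
force: [-0.7, -1.1, 1.2]
gripper_width: 0.8
```

```bash
python3 - <<'E'
from h import *
p,r,s=tool();R=r.as_matrix();print(s['clock'],p.round(1),np.round(s['force'],1))
for c in('side','scene'):
    im,i=snap(c)
    for q in('drawer_a_handle','drawer_b_handle'):find(c,i,q)
E
```

```text
36.95 [546.8 204.9  26.8] [-0.7 -1.1  1.2]
side drawer_a_handle 0.76 [506.8 238.1  53.2] px [227. 165.]
side drawer_b_handle 0.84 [623.7  65.1  51.4] px [293. 182.]
scene drawer_a_handle 0.65 [506.2 237.9  49. ] px [408. 217.]
scene drawer_b_handle 0.62 [621.7  60.7  53. ] px [346. 261.]
```

>>> arm_command --increments '[{"dx": 0,"dy": 0,"dz": 0.002,"wx": 0,"wy": 0,"wz": 0},{"dx": 0,"dy": 0,"dz": 0.004,"wx": 0,"wy": 0,"wz": 0},{"dx": 0,"dy": 0,"dz": 0.005,"wx": 0,"wy": 0,"wz": 0}]'

```text
clock: 37.62
position: [551.1, 207.6, 26.8]
ee_rot: [0.68, -0.195, 0.68, 0.195]
force: [-0.8, -0.8, 0.7]
gripper_width: 0.9
```

>>> arm_command --increments '[{"dx": 0,"dy": 0,"dz": 0.001,"wx": 0,"wy": 0,"wz": 0},{"dx": 0,"dy": 0,"dz": 0.001,"wx": 0,"wy": 0,"wz": 0}]'

```text
clock: 37.88
position: [552.1, 208.2, 26.8]
ee_rot: [0.68, -0.195, 0.679, 0.195]
force: [-0.1, 0.3, -0.4]
gripper_width: 0.7
```

>>> arm_command --increments '[{"dx": 0,"dy": 0,"dz": 0.001,"wx": 0,"wy": 0,"wz": 0},{"dx": 0,"dy": 0,"dz": 0.001,"wx": 0,"wy": 0,"wz": 0}]'

```text
clock: 38.12
position: [552.9, 208.7, 26.8]
ee_rot: [0.68, -0.195, 0.68, 0.195]
force: [-0.9, -0.8, -0.3]
gripper_width: 0.3
```

>>> arm_command --increments '[{"dx": 0,"dy": 0,"dz": 0.001,"wx": 0,"wy": 0,"wz": 0},{"dx": 0,"dy": 0,"dz": 0.001,"wx": 0,"wy": 0,"wz": 0}]'

```text
clock: 38.38
position: [553.7, 209.2, 26.8]
ee_rot: [0.68, -0.195, 0.68, 0.195]
force: [-0.8, -0.2, -0.2]
gripper_width: 0.5
```

>>> arm_command --increments '[{"dx": 0,"dy": 0,"dz": 0.001,"wx": 0,"wy": 0,"wz": 0},{"dx": 0,"dy": 0,"dz": 0.001,"wx": 0,"wy": 0,"wz": 0}]'

```text
clock: 38.62
position: [553.6, 209.2, 26.7]
ee_rot: [0.679, -0.196, 0.68, 0.195]
force: [-6.3, -4.6, 5.7]
gripper_width: 0.4
```

```bash
python3 - <<'E'
from h import *
p,r,s=tool();R=r.as_matrix();print(s['clock'],p.round(1),np.round(s['force'],1))
ex=np.array([.855,.518])
for k in range(3):
  for c in('side','scene'):
    im,i=snap(c)
    h={}
    for q in('drawer_a_handle','drawer_b_handle'):
        d=bot.spot_point(c,q)
        if d: h[q]=c2w(i,d[0]['location'])
    if len(h)==2: print(c,(h['drawer_b_handle']-h['drawer_a_handle'])[:2]@ex, h['drawer_a_handle'].round(1))
E
```

```text
38.625 [553.6 209.2  26.7] [-6.3 -4.6  5.7]
side -2.6326243240789178 [626.8  66.6  50.3]
scene 1.2556767550295336 [513.1 240.9  49.2]
side 7.586136805376241 [511.6 240.5  53.6]
side 8.055664491657357 [513.2 238.9  50.3]
scene 0.9011789976831279 [512.1 242.4  48.7]
```

>>> arm_command --increments '[{"dx": 0,"dy": 0,"dz": 0.001,"wx": 0,"wy": 0,"wz": 0},{"dx": 0,"dy": 0,"dz": 0.001,"wx": 0,"wy": 0,"wz": 0}]'

```text
clock: 39.78
position: [553.7, 209.3, 26.6]
ee_rot: [0.678, -0.196, 0.681, 0.195]
force: [-10.9, -8.8, 10.9]
gripper_width: 0.4
```

>>> arm_command --increments '[{"dx": 0,"dy": 0,"dz": 0.0005,"wx": 0,"wy": 0,"wz": 0},{"dx": 0,"dy": 0,"dz": 0.0005,"wx": 0,"wy": 0,"wz": 0},{"dx": 0,"dy": 0,"dz": 0.0005,"wx": 0,"wy": 0,"wz": 0}]'

```text
clock: 40.15
position: [553.6, 209.3, 26.6]
ee_rot: [0.678, -0.196, 0.681, 0.195]
force: [-12.0, -10.7, 13.2]
gripper_width: 0.7
```

```bash
python3 - <<'E'
from h import *
p,r,s=tool();R=r.as_matrix();print(s['clock'],p.round(1),np.round(s['force'],1))
for c in('side','scene'):
    im,i=snap(c)
    for q in('drawer_a_handle','drawer_b_handle','pad1_center'):find(c,i,q)
E
```

```text
40.15 [553.6 209.3  26.6] [-12.  -10.7  13.2]
side drawer_a_handle 0.63 [513.7 239.4  52.6] px [228. 164.]
side drawer_a_handle 0.43 [ 766.4 -111.8   -2.2] px [369. 209.]
side drawer_b_handle 0.80 [624.5  66.   51. ] px [293. 182.]
side pad1_center 0.37 [570.8 331.1  31.1] px [228. 147.]
scene drawer_a_handle 0.61 [512.4 239.4  49.3] px [409. 219.]
scene drawer_b_handle 0.88 [622.5  62.4  52.8] px [346. 261.]
scene pad1_center 0.75 [ 767.4 -110.4   -0. ] px [277. 341.]
```

>>> arm_command --increments '[{"dx": 0,"dy": 0,"dz": -0.01,"wx": 0,"wy": 0,"wz": 0},{"dx": -0.03,"dy": 0,"dz": -0.02,"wx": 0,"wy": 0,"wz": 0},{"dx": -0.08,"dy": 0,"dz": -0.02,"wx": 0,"wy": 0,"wz": 0},{"dx": -0.12,"dy": -0.04,"dz": -0.02,"wx": 10,"wy": 0,"wz": 0},{"dx": -0.12,"dy": -0.09,"dz": -0.02,"wx": 20,"wy": 0,"wz": 0}]' --grip 0.028

```text
clock: 41.18
position: [589.1, 123.6, 150.7]
ee_rot: [0.706, -0.073, 0.701, 0.073]
force: [0.6, 0.1, 0.2]
gripper_width: 28.0
```

>>> arm_command --increments '[{"dx": 0,"dy": 0,"dz": 0,"wx": 10,"wy": 0,"wz": 0},{"dx": 0,"dy": 0,"dz": 0,"wx": 20,"wy": 0,"wz": 0},{"dx": 0,"dy": 0,"dz": 0,"wx": 30,"wy": 0,"wz": 0},{"dx": 0,"dy": 0,"dz": 0,"wx": 40,"wy": 0,"wz": 0},{"dx": 0,"dy": 0,"dz": 0,"wx": 50,"wy": 0,"wz": 0}]'

```text
clock: 41.8
position: [586.7, 123.7, 146.9]
ee_rot: [0.668, 0.232, 0.668, -0.232]
force: [0.0, -0.4, 0.7]
gripper_width: 27.8
```

>>> arm_command --increments '[{"dx": 0,"dy": 0,"dz": 0,"wx": 10,"wy": 0,"wz": 0},{"dx": 0,"dy": 0,"dz": 0,"wx": 20,"wy": 0,"wz": 0},{"dx": 0,"dy": 0,"dz": 0,"wx": 20,"wy": 0,"wz": 0}]'

```text
clock: 42.18
position: [586.7, 123.7, 146.9]
ee_rot: [0.619, 0.342, 0.619, -0.342]
force: [0.5, -0.1, 0.1]
gripper_width: 28.2
```

```bash
cat > fb.py <<'E'
from h import *
p,r,s=tool();R=r.as_matrix();print(s['clock'],p.round(1),np.round(s['force'],1),R.round(3)[:2].tolist(),np.round(s['joint_positions'],2))
im,i=snap('wrist','wh')
for q in('drawer_b_handle',):
    find('wrist',i,q)
    for d in bot.outline_of('wrist',q):
        v,u=np.nonzero(d['pixels']);print('outl',d['conf'],len(u),u.min(),u.max(),v.min(),v.max())
        if len(u)>50:
            pts=np.c_[u,v].astype(np.float32);(c,wh,a)=cv2.minAreaRect(pts);print(c,wh,a)
for c in('side','scene'):
    im,i=snap(c);find(c,i,'drawer_b_handle')
E
python3 fb.py
```

```text
42.175 [586.7 123.7 146.9] [ 0.5 -0.1  0.1] [[0.001, 0.847, 0.532], [0.0, 0.532, -0.847]] [ 0.17  0.26  1.96  0.    0.92 -0.39]
wrist drawer_b_handle 0.62 [623.7  62.7  47.9] px [274. 266.]
outl 0.6 2743 269 334 159 321
(299.85504150390625, 240.18133544921875) (62.449371337890625, 164.40863037109375) 3.094058036804199
side drawer_b_handle 0.98 [623.5  66.7  51.4] px [293. 182.]
side drawer_b_handle 0.66 [514.7 241.3  53.7] px [228. 164.]
scene drawer_b_handle 0.56 [624.5  59.2  54.1] px [345. 262.]
```

```bash
python3 - <<'E'
from h import *
im,i=snap('wrist')
m=bot.outline_of('wrist','drawer_b_handle')[0]['pixels']
for v in range(155,325,12):
    u=np.nonzero(m[v])[0]
    print(v,(u.min(),u.max()) if len(u) else None, im[v,236:345:4].mean(axis=1).astype(int).tolist())
E
```

```text
155 None [227, 225, 221, 216, 228, 230, 230, 228, 227, 225, 224, 224, 224, 220, 219, 218, 152, 141, 150, 132, 108, 154, 176, 176, 147, 92, 184, 186]
167 (np.int64(309), np.int64(332)) [223, 224, 223, 224, 227, 229, 228, 226, 227, 227, 227, 228, 231, 231, 230, 229, 220, 151, 145, 71, 74, 100, 106, 107, 105, 111, 187, 186]
179 (np.int64(309), np.int64(334)) [224, 224, 222, 220, 222, 226, 228, 228, 228, 227, 224, 223, 226, 227, 227, 229, 155, 151, 143, 72, 82, 177, 192, 191, 136, 137, 185, 187]
191 (np.int64(309), np.int64(334)) [154, 151, 189, 222, 226, 150, 152, 154, 152, 148, 188, 204, 200, 216, 226, 224, 146, 146, 133, 73, 100, 221, 221, 215, 150, 158, 159, 190]
203 (np.int64(309), np.int64(334)) [152, 151, 151, 148, 148, 149, 151, 151, 151, 150, 158, 152, 152, 173, 155, 154, 152, 152, 132, 72, 94, 147, 142, 135, 113, 127, 133, 136]
215 (np.int64(269), np.int64(333)) [151, 153, 153, 152, 151, 151, 155, 158, 154, 166, 184, 133, 122, 134, 150, 151, 150, 150, 118, 71, 102, 149, 140, 132, 126, 131, 133, 136]
227 (np.int64(269), np.int64(332)) [63, 56, 35, 74, 155, 157, 156, 155, 148, 16
[... 542 characters left out ...]
 [84, 84, 84, 82, 84, 84, 84, 85, 84, 85, 85, 85, 86, 84, 84, 84, 85, 84, 85, 84, 85, 84, 85, 86, 84, 84, 84, 82]
287 None [83, 83, 82, 83, 83, 82, 83, 84, 83, 82, 82, 82, 83, 83, 83, 82, 82, 85, 82, 83, 83, 83, 84, 83, 83, 83, 82, 79]
299 (np.int64(269), np.int64(279)) [47, 32, 33, 224, 225, 224, 222, 167, 145, 236, 243, 195, 221, 221, 221, 162, 143, 124, 32, 35, 47, 48, 56, 54, 54, 39, 76, 84]
311 (np.int64(269), np.int64(306)) [47, 34, 129, 221, 218, 217, 220, 221, 213, 236, 242, 245, 245, 245, 245, 245, 245, 245, 73, 39, 48, 49, 56, 55, 56, 35, 33, 34]
323 None [76, 72, 157, 162, 157, 157, 158, 158, 160, 159, 161, 156, 154, 153, 155, 115, 113, 103, 78, 74, 75, 77, 77, 77, 78, 73, 75, 85]
```

>>> arm_command --increments '[{"dx": 0,"dy": -0.001,"dz": 0.03,"wx": 0,"wy": 0,"wz": 0},{"dx": 0.03,"dy": -0.001,"dz": 0.06,"wx": 0,"wy": 0,"wz": 0},{"dx": 0.07,"dy": -0.001,"dz": 0.07,"wx": 0,"wy": 0,"wz": 0},{"dx": 0.09,"dy": -0.001,"dz": 0.07,"wx": 0,"wy": 0,"wz": 0},{"dx": 0.1,"dy": -0.001,"dz": 0.07,"wx": 0,"wy": 0,"wz": 0}]'

```text
clock: 43.25
position: [622.4, 64.1, 46.0]
ee_rot: [0.618, 0.342, 0.619, -0.342]
force: [-0.1, -0.3, 0.0]
gripper_width: 28.0
```

```bash
python3 fb.py; python3 - <<'E'
import cv2
im=cv2.imread('pics/wh.png')
for v in range(160,250,12): print(v,im[v,216:345:4].mean(axis=1).astype(int).tolist())
E
```

```text
43.25 [622.4  64.1  46. ] [-0.1 -0.3  0. ] [[-0.001, 0.847, 0.531], [-0.0, 0.531, -0.847]] [ 0.07  0.44  1.93  0.    0.77 -0.49]
wrist drawer_b_handle 0.92 [623.4  66.   47.2] px [278. 228.]
outl 0.89 11153 268 376 60 319
(317.86773681640625, 189.3720703125) (105.11096954345703, 264.28472900390625) 3.4336304664611816
side drawer_b_handle 0.59 [626.2  65.4  48.2] px [294. 182.]
scene drawer_b_handle 0.83 [622.3  61.2  51.3] px [346. 262.]
160 [208, 208, 210, 213, 213, 211, 210, 210, 210, 212, 214, 139, 130, 143, 213, 237, 233, 238, 241, 241, 241, 241, 241, 241, 241, 241, 241, 241, 241, 184, 132, 69, 136]
172 [210, 212, 213, 212, 211, 210, 210, 210, 211, 212, 215, 151, 129, 144, 214, 236, 232, 198, 208, 204, 201, 202, 202, 176, 120, 124, 123, 116, 67, 69, 69, 70, 146]
184 [212, 208, 214, 212, 210, 211, 213, 224, 217, 221, 217, 198, 127, 142, 214, 236, 231, 197, 202, 201, 201, 202, 213, 194, 127, 121, 121, 111, 69, 68, 68, 76, 156]
196 [128, 127, 153, 152, 149, 152, 153, 173, 190, 226, 224, 165, 124, 142, 214, 235, 231, 195, 122, 121, 212, 224, 223, 175, 138, 115, 115, 92, 67, 69, 67, 86, 166]
208 [155, 154, 152, 152, 151, 152, 153, 152, 150, 147, 148, 149, 151, 131, 213, 165, 141, 121, 123, 122, 148, 150, 149, 149, 147, 143, 144, 94, 69, 67, 68, 95, 176]
220 [151, 151, 151, 153, 150, 110, 65, 137, 142, 150, 149, 149, 151, 127, 134, 146, 139, 120, 123, 120, 140, 146, 134, 120, 69, 120, 147, 83, 71, 68, 69, 87, 110]
232 [148, 150, 116, 63, 64, 63, 41, 35, 72, 152, 149, 148, 148, 126, 135, 148, 139, 119, 123, 122, 176, 224, 49, 33, 50, 64, 63, 64, 71, 68, 69, 101, 108]
244 [97, 63, 64, 63, 64, 41, 33, 31, 62, 154, 152, 148, 147, 131, 135, 147, 138, 128, 120, 118, 208, 220, 37, 33, 35, 52, 63, 64, 64, 63, 67, 34, 37]
```

>>> arm_command --increments '[{"dx": 0.012,"dy": 0,"dz": 0,"wx": 0,"wy": 0,"wz": 0},{"dx": 0.024,"dy": 0,"dz": 0,"wx": 0,"wy": 0,"wz": 0},{"dx": 0.035,"dy": 0,"dz": 0,"wx": 0,"wy": 0,"wz": 0},{"dx": 0.045,"dy": 0,"dz": 0,"wx": 0,"wy": 0,"wz": 0},{"dx": 0.045,"dy": 0,"dz": 0,"wx": 0,"wy": 0,"wz": 0}]'

```text
clock: 44.22
position: [622.3, 63.7, 0.8]
ee_rot: [0.618, 0.342, 0.619, -0.343]
force: [-0.4, -0.3, -0.0]
gripper_width: 28.1
```

>>> arm_command --increments '[{"dx": 0,"dy": 0,"dz": 0,"wx": 0,"wy": 0,"wz": 0},{"dx": 0,"dy": 0,"dz": 0,"wx": 0,"wy": 0,"wz": 0},{"dx": 0,"dy": 0,"dz": 0,"wx": 0,"wy": 0,"wz": 0},{"dx": 0,"dy": 0,"dz": 0,"wx": 0,"wy": 0,"wz": 0}]' --grip 0

```text
clock: 44.72
position: [623.3, 63.8, 2.2]
ee_rot: [0.619, 0.343, 0.618, -0.342]
force: [-0.4, -0.2, 3.9]
gripper_width: 10.4
```

>>> arm_command --increments '[{"dx": 0,"dy": -0.002,"dz": 0,"wx": 0,"wy": 0,"wz": 0},{"dx": 0,"dy": -0.004,"dz": 0,"wx": 0,"wy": 0,"wz": 0},{"dx": 0,"dy": -0.0055,"dz": 0,"wx": 0,"wy": 0,"wz": 0}]'

```text
clock: 45.1
position: [618.6, 60.9, 2.2]
ee_rot: [0.619, 0.343, 0.618, -0.342]
force: [0.9, 1.9, 5.9]
gripper_width: 10.3
```

>>> arm_command --increments '[{"dx": 0,"dy": -0.007,"dz": 0,"wx": 0,"wy": 0,"wz": 0},{"dx": 0,"dy": -0.018,"dz": 0,"wx": 0,"wy": 0,"wz": 0},{"dx": 0,"dy": -0.032,"dz": 0,"wx": 0,"wy": 0,"wz": 0},{"dx": 0,"dy": -0.047,"dz": 0,"wx": 0,"wy": 0,"wz": 0},{"dx": 0,"dy": -0.062,"dz": 0,"wx": 0,"wy": 0,"wz": 0}]'

```text
clock: 45.72
position: [565.3, 27.9, 2.2]
ee_rot: [0.619, 0.343, 0.619, -0.342]
force: [-0.1, 5.0, 8.2]
gripper_width: 10.2
```

>>> arm_command --increments '[{"dx": 0,"dy": -0.015,"dz": 0,"wx": 0,"wy": 0,"wz": 0},{"dx": 0,"dy": -0.03,"dz": 0,"wx": 0,"wy": 0,"wz": 0},{"dx": 0,"dy": -0.045,"dz": 0,"wx": 0,"wy": 0,"wz": 0},{"dx": 0,"dy": -0.06,"dz": 0,"wx": 0,"wy": 0,"wz": 0},{"dx": 0,"dy": -0.073,"dz": 0,"wx": 0,"wy": 0,"wz": 0}]'

```text
clock: 46.35
position: [503.0, -10.7, 2.2]
ee_rot: [0.618, 0.343, 0.619, -0.342]
force: [-2.1, 8.1, 12.8]
gripper_width: 10.1
```

>>> arm_command --increments '[{"dx": 0,"dy": -0.01,"dz": 0,"wx": 0,"wy": 0,"wz": 0},{"dx": 0,"dy": -0.018,"dz": 0,"wx": 0,"wy": 0,"wz": 0},{"dx": 0,"dy": -0.024,"dz": 0,"wx": 0,"wy": 0,"wz": 0},{"dx": 0,"dy": -0.027,"dz": 0,"wx": 0,"wy": 0,"wz": 0}]'

```text
clock: 46.85
position: [480.1, -24.9, 2.1]
ee_rot: [0.618, 0.343, 0.619, -0.343]
force: [-3.9, 9.5, 14.6]
gripper_width: 10.1
```

```bash
python3 - <<'E'
from h import *
p,r,s=tool();print(s['clock'],p.round(1),np.round(s['force'],1),s['gripper_width'])
for c in('side','scene','wrist'):
    im,i=snap(c)
    for q in('drawer_a_handle','blank_center','drawer_b_floor'):
        try: find(c,i,q)
        except Exception as e: print(e)
E
```

```text
46.85 [480.1 -24.9   2.1] [-3.9  9.5 14.6] 10.063662305133024
side drawer_a_handle 0.74 [579.   29.6  22.5] px [288. 203.]
side drawer_a_handle 0.61 [510.7 243.4  51.5] px [227. 164.]
side blank_center 0.63 [580.9  30.6  27.5] px [289. 201.]
it knows: blank_center, board, discs, drawer_a_floor, drawer_a_handle, drawer_b_handle, dresser, fixed_face, lever_axle, lever_grip, pad1_center, pad2_center, pad3_center, spray, stop_face
scene drawer_a_handle 0.93 [512.6 240.6  48. ] px [409. 219.]
scene blank_center 0.86 [581.5  28.5  22.6] px [327. 257.]
it knows: blank_center, board, discs, drawer_a_floor, drawer_a_handle, drawer_b_handle, dresser, fixed_face, lever_axle, lever_grip, pad1_center, pad2_center, pad3_center, spray, stop_face
wrist blank_center 0.89 [578.9  27.3  26.4] px [463. 255.]
it knows: blank_center, board, discs, drawer_a_floor, drawer_a_handle, drawer_b_handle, dresser, fixed_face, lever_axle, lever_grip, pad1_center, pad2_center, pad3_center, spray, stop_face
```

>>> arm_command --increments '[{"dx": 0,"dy": 0,"dz": 0,"wx": 0,"wy": 0,"wz": 0},{"dx": 0,"dy": 0,"dz": 0,"wx": 0,"wy": 0,"wz": 0},{"dx": 0,"dy": 0,"dz": 0,"wx": 0,"wy": 0,"wz": 0},{"dx": -0.03,"dy": 0,"dz": 0,"wx": 0,"wy": 0,"wz": 0},{"dx": -0.08,"dy": 0,"dz": 0,"wx": 0,"wy": 0,"wz": 0}]' --grip 0.028

```text
clock: 47.92
position: [479.6, -25.1, 81.5]
ee_rot: [0.618, 0.342, 0.62, -0.343]
force: [0.7, -0.8, 0.2]
gripper_width: 27.9
```

>>> arm_command --increments '[{"dx": -0.05,"dy": 0.02,"dz": 0,"wx": 10,"wy": 0,"wz": 0},{"dx": -0.08,"dy": 0.04,"dz": 0,"wx": 20,"wy": 0,"wz": 0},{"dx": -0.1,"dy": 0.07,"dz": 0,"wx": 30,"wy": 0,"wz": 0},{"dx": -0.1,"dy": 0.1,"dz": 0.007,"wx": 40,"wy": 0,"wz": 0},{"dx": -0.1,"dy": 0.113,"dz": 0.007,"wx": 50,"wy": 0,"wz": 0}]' --grip 0.078

```text
clock: 48.55
position: [581.8, 29.3, 182.0]
ee_rot: [0.415, 0.573, 0.414, -0.573]
force: [-0.2, -0.2, -0.5]
gripper_width: 75.5
```

>>> arm_command --increments '[{"dx": 0,"dy": 0,"dz": 0,"wx": 10,"wy": 0,"wz": 0},{"dx": 0,"dy": 0,"dz": 0,"wx": 20,"wy": 0,"wz": 0},{"dx": 0,"dy": 0,"dz": 0,"wx": 30,"wy": 0,"wz": 0},{"dx": 0,"dy": 0,"dz": 0,"wx": 40,"wy": 0,"wz": 0},{"dx": 0,"dy": 0,"dz": 0,"wx": 40,"wy": 0,"wz": 0}]'

```text
clock: 49.18
position: [580.3, 28.9, 181.6]
ee_rot: [-0.196, -0.679, -0.196, 0.68]
force: [-0.6, -1.1, 0.8]
gripper_width: 78.3
```

```bash
cat > bl.py <<'E'
from h import *
p,r,s=tool();R=r.as_matrix();print(s['clock'],p.round(1),np.round(s['force'],1),R.round(3)[:2].tolist(),np.round(s['joint_positions'],2))
im,i=snap('wrist','wb')
find('wrist',i,'blank_center')
for d in bot.outline_of('wrist','blank_center')[:2]:
    v,u=np.nonzero(d['pixels']);print('outl',d['conf'],len(u),u.min(),u.max(),v.min(),v.max())
    if len(u)>50:
        b=cv2.boxPoints(cv2.minAreaRect(np.c_[u,v].astype(np.float32)))
        W=np.array([px2w(i,a,c,36.5) for a,c in b]);print(b.round(),W.round(1)[:,:2].tolist())
        for k in range(4):
            e=W[(k+1)%4]-W[k];print('%.1f mm %.1f deg'%(np.linalg.norm(e),np.degrees(np.arctan2(e[1],e[0]))))
        print('mid',W.mean(0))
for c in('side','scene'):
    im,i=snap(c);find(c,i,'blank_center')
E
python3 bl.py
```

```text
49.175 [580.3  28.9 181.6] [-0.6 -1.1  0.8] [[-0.0, 0.532, -0.847], [-0.0, -0.847, -0.532]] [ 0.01  0.19  1.98 -0.    0.98  1.02]
wrist blank_center 0.61 [578.5  28.3  22.4] px [276. 185.]
outl 0.81 4457 237 311 135 228
[[236. 148.]
 [288. 132.]
 [313. 214.]
 [261. 230.]] [[591.1, 84.7], [633.3, 48.1], [574.7, -22.0], [529.2, 16.0]]
55.9 mm -41.0 deg
91.4 mm -129.9 deg
59.2 mm 140.1 deg
92.5 mm 48.0 deg
mid [582.07168327  31.73400681  36.5       ]
side blank_center 0.72 [ 686.7 -226.4    3.1] px [377. 245.]
side blank_center 0.63 [582.9  31.   22.9] px [289. 202.]
scene blank_center 0.69 [582.1  29.5  24.6] px [328. 257.]
```

>>> arm_command --increments '[{"dx": 0.04,"dy": -0.001,"dz": -0.001,"wx": -9,"wy": 0,"wz": 0},{"dx": 0.09,"dy": -0.001,"dz": -0.001,"wx": -17.2,"wy": 0,"wz": 0},{"dx": 0.13,"dy": -0.001,"dz": -0.001,"wx": -17.2,"wy": 0,"wz": 0},{"dx": 0.14,"dy": -0.001,"dz": -0.001,"wx": -17.2,"wy": 0,"wz": 0}]'

```text
clock: 50.02
position: [579.3, 30.3, 39.7]
ee_rot: [-0.294, -0.641, -0.295, 0.644]
force: [0.5, -0.2, 1.4]
gripper_width: 77.6
```

```bash
python3 bl.py; python3 - <<'E'
import cv2
im=cv2.imread('pics/wb.png')
for v in range(130,250,12): print(v,im[v,186:375:6].mean(axis=1).astype(int).tolist())
E
```

```text
50.025 [579.3  30.3  39.7] [ 0.5 -0.2  1.4] [[-0.004, 0.758, -0.652], [-0.0, -0.652, -0.758]] [0.01 0.4  2.02 0.   0.73 0.72]
wrist blank_center 0.96 [576.9  29.   21.8] px [275. 224.]
outl 0.96 9303 234 321 152 262
[[234. 152.]
 [321. 152.]
 [321. 262.]
 [234. 262.]] [[591.5, 84.5], [632.2, 49.4], [586.2, -7.7], [541.9, 30.4]]
53.7 mm -40.7 deg
73.4 mm -128.9 deg
58.4 mm 139.3 deg
73.4 mm 47.5 deg
mid [587.97606047  39.1344164   36.5       ]
side blank_center 0.90 [582.6  31.7  27.4] px [289. 200.]
side blank_center 0.73 [ 487.8 -329.2   53.8] px [349. 296.]
side blank_center 0.60 [ 485.7 -258.9   54.1] px [330. 277.]
scene blank_center 0.93 [578.6  30.4  17.8] px [328. 258.]
130 [59, 60, 62, 59, 61, 61, 61, 60, 61, 59, 59, 59, 59, 60, 59, 61, 61, 60, 62, 61, 61, 61, 63, 61, 60, 61, 62, 62, 61, 68, 68, 68]
142 [60, 62, 60, 60, 62, 59, 61, 61, 60, 60, 61, 62, 60, 60, 61, 61, 62, 65, 59, 60, 62, 61, 59, 60, 62, 60, 61, 61, 61, 65, 68, 66]
154 [61, 60, 60, 59, 58, 60, 59, 59, 71, 158, 159, 161, 162, 162, 162, 160, 160, 161, 164, 161, 161, 160, 148, 60, 59, 61, 59, 60, 60, 65, 68, 68]
1
[... 330 characters left out ...]
, 138, 247, 247, 247, 247, 247, 247, 247, 247, 247, 247, 247, 247, 247, 247, 61, 62, 60, 61, 62, 62, 66, 65, 67]
202 [46, 40, 61, 60, 45, 43, 48, 40, 77, 246, 246, 246, 246, 246, 246, 246, 246, 246, 246, 247, 182, 182, 182, 57, 61, 59, 62, 59, 66, 47, 49, 50]
214 [46, 41, 39, 40, 47, 46, 48, 49, 52, 214, 236, 225, 206, 219, 229, 223, 212, 210, 225, 183, 184, 184, 182, 40, 47, 42, 40, 39, 48, 50, 46, 48]
226 [65, 46, 35, 48, 48, 47, 48, 45, 44, 245, 196, 240, 245, 197, 185, 210, 206, 198, 226, 184, 185, 185, 183, 46, 47, 47, 47, 47, 33, 52, 65, 62]
238 [35, 34, 32, 47, 46, 47, 47, 47, 45, 225, 225, 226, 225, 226, 227, 227, 228, 228, 228, 228, 225, 227, 221, 47, 47, 46, 48, 44, 36, 32, 35, 62]
```

>>> arm_command --increments '[{"dx": 0.02,"dy": 0.001,"dz": 0,"wx": 0,"wy": 0,"wz": 0},{"dx": 0.04,"dy": 0.001,"dz": 0,"wx": 0,"wy": 0,"wz": 0},{"dx": 0.055,"dy": 0.001,"dz": 0,"wx": 0,"wy": 0,"wz": 0},{"dx": 0.061,"dy": 0.001,"dz": 0,"wx": 0,"wy": 0,"wz": 0},{"dx": 0.061,"dy": 0.001,"dz": 0,"wx": 0,"wy": 0,"wz": 0}]'

```text
clock: 51.0
position: [581.3, 29.6, -19.7]
ee_rot: [-0.295, -0.642, -0.295, 0.643]
force: [0.0, 0.8, 0.4]
gripper_width: 78.0
```

>>> arm_command --increments '[{"dx": 0,"dy": 0,"dz": 0,"wx": 0,"wy": 0,"wz": 0},{"dx": 0,"dy": 0,"dz": 0,"wx": 0,"wy": 0,"wz": 0},{"dx": 0,"dy": 0,"dz": 0,"wx": 0,"wy": 0,"wz": 0},{"dx": 0,"dy": 0,"dz": 0,"wx": 0,"wy": 0,"wz": 0}]' --grip 0.03

```text
clock: 51.5
position: [581.8, 29.7, -18.7]
ee_rot: [0.295, 0.643, 0.295, -0.643]
force: [-1.4, 1.4, 6.0]
gripper_width: 54.9
```

>>> arm_command --increments '[{"dx": -0.01,"dy": 0,"dz": 0,"wx": 0,"wy": 0,"wz": 0},{"dx": -0.03,"dy": 0,"dz": 0,"wx": 0,"wy": 0,"wz": 0},{"dx": -0.06,"dy": 0,"dz": 0,"wx": 0,"wy": 0,"wz": 0},{"dx": -0.09,"dy": 0,"dz": 0,"wx": 0,"wy": 0,"wz": 0},{"dx": -0.1,"dy": 0,"dz": 0,"wx": 0,"wy": 0,"wz": 0}]'

```text
clock: 52.12
position: [582.7, 29.6, 83.5]
ee_rot: [0.295, 0.644, 0.294, -0.642]
force: [-1.5, -0.2, -2.5]
gripper_width: 54.5
```

```bash
python3 bl.py
```

```text
52.125 [582.7  29.6  83.5] [-1.5 -0.2 -2.5] [[0.003, 0.758, -0.652], [0.0, -0.652, -0.758]] [ 0.01  0.33  2.01 -0.    0.8   0.72]
wrist blank_center 0.79 [579.3  27.4 125.3] px [274. 261.]
side blank_center 0.92 [581.3  28.9 125.6] px [290. 176.]
scene blank_center 0.88 [579.   29.6 121.9] px [330. 227.]
```

>>> arm_command --increments '[{"dx": 0,"dy": -0.004,"dz": -0.02,"wx": 0,"wy": 0,"wz": 0},{"dx": 0,"dy": -0.012,"dz": -0.055,"wx": 0,"wy": 0,"wz": 0},{"dx": 0,"dy": -0.02,"dz": -0.09,"wx": 0,"wy": 0,"wz": 0},{"dx": 0,"dy": -0.028,"dz": -0.125,"wx": 0,"wy": 0,"wz": 0},{"dx": 0,"dy": -0.036,"dz": -0.16,"wx": 0,"wy": 0,"wz": 0}]'

```text
clock: 53.1
position: [659.3, 176.6, 80.3]
ee_rot: [-0.295, -0.643, -0.295, 0.643]
force: [0.3, 0.6, -1.5]
gripper_width: 54.7
```

>>> arm_command --increments '[{"dx": 0,"dy": -0.008,"dz": -0.035,"wx": 0,"wy": 0,"wz": 0},{"dx": 0,"dy": -0.013,"dz": -0.057,"wx": 0,"wy": 0,"wz": 0},{"dx": 0.01,"dy": -0.013,"dz": -0.057,"wx": 0,"wy": 0,"wz": 0},{"dx": 0.022,"dy": -0.013,"dz": -0.057,"wx": 0,"wy": 0,"wz": 0},{"dx": 0.026,"dy": -0.013,"dz": -0.057,"wx": 0,"wy": 0,"wz": 0}]'

```text
clock: 53.72
position: [684.9, 225.0, 53.2]
ee_rot: [-0.294, -0.642, -0.295, 0.644]
force: [-0.2, 0.6, -2.4]
gripper_width: 55.0
```

>>> arm_command --increments '[{"dx": 0.001,"dy": 0,"dz": 0,"wx": 0,"wy": 0,"wz": 0},{"dx": 0.002,"dy": 0,"dz": 0,"wx": 0,"wy": 0,"wz": 0},{"dx": 0.002,"dy": 0,"dz": 0,"wx": 0,"wy": 0,"wz": 0}]'

```text
clock: 54.1
position: [686.2, 226.0, 53.2]
ee_rot: [0.295, 0.643, 0.295, -0.643]
force: [-0.7, -0.2, -3.5]
gripper_width: 54.7
```

```bash
python3 - <<'E'
from h import *
p,r,s=tool();print(s['clock'],p.round(1),np.round(s['force'],1),s['gripper_width'])
for c in('side','scene'):
    im,i=snap(c);find(c,i,'blank_center')
im,i=snap('scene')
for q in [[650,230,84],[700,180,84],[720,280,84]]:
    u,v=w2px(i,q);print(q,im[int(v)-2:int(v)+3,int(u)-2:int(u)+3].mean((0,1)))
E
```

```text
54.1 [686.2 226.   53.2] [-0.7 -0.2 -3.5] 54.67873604680364
side blank_center 0.94 [684.7 226.   97.2] px [277. 134.]
scene blank_center 0.58 [684.9 224.7  93.3] px [430. 264.]
scene blank_center 0.32 [513.1 239.8  48.5] px [409. 219.]
[650, 230, 84] [68.6  61.28 57.84]
[700, 180, 84] [26.32 27.12 27.52]
[720, 280, 84] [36.6  39.2  38.28]
```

>>> arm_command --increments '[{"dx": 0.001,"dy": 0,"dz": 0,"wx": 0,"wy": 0,"wz": 0},{"dx": 0.0015,"dy": 0,"dz": 0,"wx": 0,"wy": 0,"wz": 0}]'

```text
clock: 54.6
position: [686.1, 226.1, 52.8]
ee_rot: [-0.295, -0.643, -0.295, 0.643]
force: [-9.9, -3.5, 20.0]
gripper_width: 55.0
```

>>> arm_command --increments '[{"dx": 0.0005,"dy": 0,"dz": 0,"wx": 0,"wy": 0,"wz": 0},{"dx": 0.001,"dy": 0,"dz": 0,"wx": 0,"wy": 0,"wz": 0}]'

```text
clock: 54.85
position: [686.2, 226.1, 52.8]
ee_rot: [-0.295, -0.643, -0.295, 0.643]
force: [-15.9, -5.4, 31.3]
gripper_width: 54.7
```

>>> arm_command --increments '[{"dx": -0.002,"dy": 0,"dz": 0,"wx": 0,"wy": 0,"wz": 0},{"dx": -0.002,"dy": 0,"dz": 0,"wx": 0,"wy": 0,"wz": 0},{"dx": -0.002,"dy": 0,"dz": 0,"wx": 0,"wy": 0,"wz": 0},{"dx": -0.002,"dy": 0,"dz": 0,"wx": 0,"wy": 0,"wz": 0}]' --grip 0.076

```text
clock: 55.35
position: [685.9, 226.0, 52.1]
ee_rot: [-0.295, -0.643, -0.295, 0.643]
force: [-0.6, -0.2, 1.1]
gripper_width: 75.7
```

>>> arm_command --increments '[{"dx": -0.02,"dy": 0,"dz": 0,"wx": 0,"wy": 0,"wz": 0},{"dx": -0.07,"dy": 0,"dz": 0,"wx": 0,"wy": 0,"wz": 0},{"dx": -0.08,"dy": 0.002,"dz": 0.05,"wx": 0,"wy": 0,"wz": 0},{"dx": -0.08,"dy": 0.004,"dz": 0.1,"wx": 0,"wy": 0,"wz": 0},{"dx": -0.08,"dy": 0.005,"dz": 0.15,"wx": 0,"wy": 0,"wz": 0}]'

```text
clock: 55.98
position: [591.4, 108.2, 133.9]
ee_rot: [0.295, 0.643, 0.295, -0.642]
force: [1.5, -0.1, -0.0]
gripper_width: 76.2
```

>>> arm_command --increments '[{"dx": 0,"dy": 0.001,"dz": 0.04,"wx": 0,"wy": 0,"wz": 0},{"dx": 0,"dy": 0.002,"dz": 0.09,"wx": 0,"wy": 0,"wz": 0},{"dx": 0,"dy": 0.003,"dz": 0.14,"wx": 0,"wy": 0,"wz": 0},{"dx": 0,"dy": 0.004,"dz": 0.17,"wx": 9,"wy": 0,"wz": 0},{"dx": 0,"dy": 0.004,"dz": 0.17,"wx": 17.2,"wy": 0,"wz": 0}]' --grip 0

```text
clock: 56.6
position: [483.3, -23.6, 133.6]
ee_rot: [0.193, 0.681, 0.193, -0.68]
force: [-0.1, 0.0, -0.3]
gripper_width: 28.8
```

```bash
python3 - <<'E'
from h import *
p,r,s=tool();print(s['clock'],p.round(1),np.round(s['force'],1),s['gripper_width'],r.as_matrix().round(3)[:2].tolist())
for c in('side','scene'):
    im,i=snap(c);find(c,i,'blank_center');find(c,i,'drawer_b_handle')
plan([484,-22,27])
E
```

```text
56.6 [483.3 -23.6 133.6] [-0.1  0.  -0.3] 28.823266847256797 [[0.001, 0.525, -0.851], [-0.0, -0.851, -0.525]]
side blank_center 0.35 [687.2 227.8  96.1] px [277. 133.]
side drawer_b_handle 0.90 [481.6 -22.9  51.3] px [271. 222.]
side drawer_b_handle 0.54 [ 489.3 -263.1   55.7] px [332. 277.]
side drawer_b_handle 0.29 [ 764.7 -114.5   -3.2] px [369. 210.]
scene blank_center 0.86 [686.3 224.   92.8] px [429. 264.]
scene drawer_b_handle 0.88 [482.2 -29.6  52.4] px [297. 220.]
d [ 0.1057 -0.0003  0.0004]
```

>>> arm_command --increments '[{"dx": 0.03,"dy": 0,"dz": 0,"wx": 0,"wy": 0,"wz": 0},{"dx": 0.07,"dy": 0,"dz": 0,"wx": 0,"wy": 0,"wz": 0},{"dx": 0.1,"dy": 0,"dz": 0,"wx": 0,"wy": 0,"wz": 0},{"dx": 0.106,"dy": 0,"dz": 0,"wx": 0,"wy": 0,"wz": 0},{"dx": 0.106,"dy": 0,"dz": -0.006,"wx": 0,"wy": 0,"wz": 0}]'

```text
clock: 57.52
position: [489.4, -19.0, 26.7]
ee_rot: [-0.196, -0.679, -0.196, 0.68]
force: [-0.5, 0.1, -0.6]
gripper_width: 0.3
```

>>> arm_command --increments '[{"dx": 0,"dy": 0,"dz": -0.008,"wx": 0,"wy": 0,"wz": 0},{"dx": 0,"dy": 0,"dz": -0.018,"wx": 0,"wy": 0,"wz": 0},{"dx": 0,"dy": 0,"dz": -0.032,"wx": 0,"wy": 0,"wz": 0},{"dx": 0,"dy": 0,"dz": -0.05,"wx": 0,"wy": 0,"wz": 0},{"dx": 0,"dy": 0,"dz": -0.07,"wx": 0,"wy": 0,"wz": 0}]'

```text
clock: 58.15
position: [549.8, 18.8, 26.4]
ee_rot: [0.195, 0.68, 0.195, -0.679]
force: [-0.9, -2.7, 0.8]
gripper_width: 0.4
```

>>> arm_command --increments '[{"dx": 0,"dy": 0,"dz": -0.02,"wx": 0,"wy": 0,"wz": 0},{"dx": 0,"dy": 0,"dz": -0.04,"wx": 0,"wy": 0,"wz": 0},{"dx": 0,"dy": 0,"dz": -0.06,"wx": 0,"wy": 0,"wz": 0},{"dx": 0,"dy": 0,"dz": -0.078,"wx": 0,"wy": 0,"wz": 0},{"dx": 0,"dy": 0,"dz": -0.09,"wx": 0,"wy": 0,"wz": 0}]'

```text
clock: 58.78
position: [625.7, 66.5, 26.3]
ee_rot: [0.195, 0.68, 0.195, -0.68]
force: [-1.3, -2.3, 0.8]
gripper_width: 0.1
```

>>> arm_command --increments '[{"dx": 0,"dy": 0,"dz": -0.005,"wx": 0,"wy": 0,"wz": 0},{"dx": 0,"dy": 0,"dz": -0.01,"wx": 0,"wy": 0,"wz": 0},{"dx": 0,"dy": 0,"dz": -0.01,"wx": 0,"wy": 0,"wz": 0}]'

```text
clock: 59.15
position: [633.3, 71.2, 26.4]
ee_rot: [0.195, 0.68, 0.195, -0.679]
force: [0.1, -0.6, -0.2]
gripper_width: 0.2
```

```bash
python3 - <<'E'
from h import *
p,r,s=tool();print(s['clock'],p.round(1),np.round(s['force'],1))
print((np.array([638.9,73.6])-p[:2])@[.847,.531])
for c in('side','scene'):
    im,i=snap(c);find(c,i,'drawer_b_handle');find(c,i,'blank_center')
E
```

```text
59.15 [633.3  71.2  26.4] [ 0.1 -0.6 -0.2]
5.985528385992554
side drawer_b_handle 0.56 [621.5  66.8  50.9] px [292. 182.]
side blank_center 0.45 [685.9 231.4  96.3] px [276. 133.]
scene drawer_b_handle 0.61 [618.7  58.   57.2] px [344. 259.]
scene blank_center 0.81 [686.2 222.3  92.9] px [429. 264.]
scene blank_center 0.37 [ 764.5 -112.7   -1.2] px [276. 340.]
```

>>> arm_command --increments '[{"dx": 0,"dy": 0,"dz": -0.002,"wx": 0,"wy": 0,"wz": 0},{"dx": 0,"dy": 0,"dz": -0.004,"wx": 0,"wy": 0,"wz": 0}]'

```text
clock: 59.7
position: [636.5, 73.2, 26.3]
ee_rot: [-0.195, -0.679, -0.195, 0.68]
force: [-0.8, -1.0, 1.2]
gripper_width: 0.0
```

>>> arm_command --increments '[{"dx": 0,"dy": 0,"dz": -0.0015,"wx": 0,"wy": 0,"wz": 0},{"dx": 0,"dy": 0,"dz": -0.0015,"wx": 0,"wy": 0,"wz": 0}]'

```text
clock: 59.95
position: [637.5, 73.9, 26.3]
ee_rot: [-0.195, -0.679, -0.195, 0.68]
force: [-3.8, -3.6, 3.1]
gripper_width: 0.6
```

>>> arm_command --increments '[{"dx": 0,"dy": 0,"dz": -0.001,"wx": 0,"wy": 0,"wz": 0},{"dx": 0,"dy": 0,"dz": -0.001,"wx": 0,"wy": 0,"wz": 0}]'

```text
clock: 60.2
position: [637.5, 74.0, 26.2]
ee_rot: [-0.196, -0.679, -0.195, 0.681]
force: [-9.3, -7.8, 8.9]
gripper_width: 0.2
```

>>> arm_command --increments '[{"dx": 0,"dy": 0,"dz": 0.012,"wx": 0,"wy": 0,"wz": 0},{"dx": -0.04,"dy": 0,"dz": 0.03,"wx": 0,"wy": 0,"wz": 0},{"dx": -0.09,"dy": 0.02,"dz": 0.05,"wx": 0,"wy": 0,"wz": 0},{"dx": -0.12,"dy": 0.05,"dz": 0.08,"wx": 0,"wy": 0,"wz": 0},{"dx": -0.12,"dy": 0.08,"dz": 0.12,"wx": 0,"wy": 0,"wz": 0}]' --grip 0.04

```text
clock: 60.82
position: [580.9, -58.1, 149.2]
ee_rot: [0.196, 0.681, 0.195, -0.678]
force: [0.7, -0.3, -0.3]
gripper_width: 40.3
```

>>> arm_command --increments '[{"dx": 0,"dy": 0.025,"dz": 0.04,"wx": -10,"wy": 0,"wz": 0},{"dx": 0,"dy": 0.05,"dz": 0.08,"wx": -20,"wy": 0,"wz": 0},{"dx": 0,"dy": 0.075,"dz": 0.12,"wx": -30,"wy": 0,"wz": 0},{"dx": 0,"dy": 0.1,"dz": 0.155,"wx": -40,"wy": 0,"wz": 0},{"dx": 0,"dy": 0.122,"dz": 0.186,"wx": -50,"wy": 0,"wz": 0}]'

```text
clock: 61.45
position: [485.8, -260.4, 146.5]
ee_rot: [0.466, 0.532, 0.465, -0.532]
force: [-0.5, 0.7, -0.4]
gripper_width: 39.8
```

>>> arm_command --increments '[{"dx": 0,"dy": 0,"dz": 0,"wx": -10,"wy": 0,"wz": 0},{"dx": 0,"dy": 0,"dz": 0,"wx": -11.5,"wy": 0,"wz": 0},{"dx": 0,"dy": 0,"dz": 0,"wx": -11.5,"wy": 0,"wz": 0}]'

```text
clock: 61.82
position: [486.7, -258.7, 146.3]
ee_rot: [0.515, 0.485, 0.515, -0.485]
force: [-0.4, 0.3, 0.2]
gripper_width: 40.0
```

```bash
cat > lv.py <<'E'
from h import *
p,r,s=tool();R=r.as_matrix();print(s['clock'],p.round(1),np.round(s['force'],1),R.round(3)[:2].tolist(),np.round(s['joint_positions'],2))
for c in('wrist','side','scene'):
    im,i=snap(c,c+'lv')
    for q in('board','fixed_face','stop_face','lever_grip','lever_axle'): find(c,i,q,n=2,mc=.3)
    if c=='wrist':
      for q in('lever_grip','board','fixed_face'):
        for d in bot.outline_of('wrist',q)[:1]:
            m=d['pixels'];v,u=np.nonzero(m);print(q,'outl',d['conf'],len(u),u.min(),u.max(),v.min(),v.max())
            print(cv2.minAreaRect(np.c_[u,v].astype(np.float32)))
E
python3 lv.py
```

```text
61.825 [ 486.7 -258.7  146.3] [-0.4  0.3  0.2] [[0.0, 0.998, 0.06], [-0.0, 0.06, -0.998]] [-0.53  0.19  2.05  0.    0.9  -0.59]
wrist board 0.96 [ 485.6 -325.3   -2.8] px [271. 243.]
wrist stop_face 0.78 [ 491.7 -385.8   20.4] px [273. 303.]
wrist lever_grip 0.57 [ 481.5 -255.5   51.8] px [270. 193.]
wrist lever_axle 0.97 [ 492.5 -329.6   44. ] px [277. 265.]
lever_grip outl 0.65 1527 264 284 173 261
((274.0, 217.0), (88.0, 20.0), 90.0)
board outl 0.73 26639 188 362 100 323
((274.9999694824219, 211.49998474121094), (173.99996948242188, 222.99996948242188), 0.0)
fixed_face outl 0.81 26954 188 362 100 323
((275.0, 211.5), (223.0, 174.0), 90.0)
side board 0.92 [ 4.886e+02 -3.228e+02  1.000e-01] px [346. 307.]
side fixed_face 0.62 [ 496.4 -447.7   14.1] px [384. 337.]
side stop_face 0.91 [ 489.9 -384.2   17.8] px [364. 320.]
side lever_grip 0.81 [ 487.7 -261.6   52.6] px [331. 278.]
side lever_axle 0.85 [ 491.8 -334.2   52.4] px [352. 297.]
scene board 0.68 [ 488.7 -322.7   -1.2] px [177. 250.]
scene fixed_face 0.89 [ 498.2 -451.2   18.6] px [122. 253.]
scene stop_face 0.61 [ 494.5 -391.    22.8] px [147. 248.]
scene lever_grip 0.77 [ 480.2 -259.4   53.6] px [200. 229.]
scene lever_axle 0.89 [ 490.5 -336.3   49.3] px [168. 237.]
```

>>> arm_command --increments '[{"dx": 0.03,"dy": -0.001,"dz": 0.001,"wx": 0,"wy": 0,"wz": 0},{"dx": 0.07,"dy": -0.001,"dz": 0.001,"wx": 0,"wy": 0,"wz": 0},{"dx": 0.11,"dy": -0.001,"dz": 0.001,"wx": 0,"wy": 0,"wz": 0},{"dx": 0.135,"dy": -0.001,"dz": 0.001,"wx": 0,"wy": 0,"wz": 0},{"dx": 0.145,"dy": -0.001,"dz": 0.001,"wx": 0,"wy": 0,"wz": 0}]'

```text
clock: 63.5
position: [485.1, -259.8, 0.1]
ee_rot: [0.515, 0.484, 0.516, -0.484]
force: [-0.3, 0.6, 0.7]
gripper_width: 40.0
```

>>> arm_command --increments '[{"dx": 0,"dy": 0,"dz": 0,"wx": 0,"wy": 0,"wz": 0},{"dx": 0,"dy": 0,"dz": 0,"wx": 0,"wy": 0,"wz": 0},{"dx": 0,"dy": 0,"dz": 0,"wx": 0,"wy": 0,"wz": 0},{"dx": 0,"dy": 0,"dz": 0,"wx": 0,"wy": 0,"wz": 0},{"dx": 0,"dy": 0,"dz": 0,"wx": 0,"wy": 0,"wz": 0}]' --grip 0.005

```text
clock: 64.12
position: [485.8, -260.5, 2.2]
ee_rot: [0.515, 0.484, 0.515, -0.484]
force: [-5.2, -1.8, 7.5]
gripper_width: 16.8
```

>>> arm_command --increments '[{"dx": -0.0107,"dy": 0,"dz": 0.0014,"wx": 0,"wy": 0,"wz": 0},{"dx": -0.0211,"dy": 0,"dz": 0.0044,"wx": 0,"wy": 0,"wz": 0}]'

```text
clock: 64.38
position: [485.8, -264.4, 23.1]
ee_rot: [0.515, 0.484, 0.515, -0.484]
force: [1.3, -2.3, -10.3]
gripper_width: 16.9
```

>>> arm_command --increments '[{"dx": -0.0065,"dy": 0,"dz": 0.003,"wx": 0,"wy": 0,"wz": 0},{"dx": -0.0129,"dy": 0,"dz": 0.0063,"wx": 0,"wy": 0,"wz": 0},{"dx": -0.0243,"dy": 0,"dz": 0.0151,"wx": 0,"wy": 0,"wz": 0}]'

```text
clock: 64.75
position: [486.7, -279.3, 46.9]
ee_rot: [0.515, 0.484, 0.516, -0.484]
force: [0.6, 2.1, -8.6]
gripper_width: 16.8
```

>>> arm_command --increments '[{"dx": -0.005,"dy": 0,"dz": 0.005,"wx": 0,"wy": 0,"wz": 0},{"dx": -0.0095,"dy": 0,"dz": 0.0109,"wx": 0,"wy": 0,"wz": 0},{"dx": -0.0166,"dy": 0,"dz": 0.0234,"wx": 0,"wy": 0,"wz": 0},{"dx": -0.0211,"dy": 0,"dz": 0.0371,"wx": 0,"wy": 0,"wz": 0}]'

```text
clock: 65.25
position: [488.9, -316.7, 68.2]
ee_rot: [0.515, 0.484, 0.516, -0.484]
force: [-1.5, 5.6, -4.4]
gripper_width: 16.7
```

```bash
python3 lv.py
```

```text
65.25 [ 488.9 -316.7   68.2] [-1.5  5.6 -4.4] [[-0.001, 0.998, 0.063], [0.001, 0.063, -0.998]] [-0.61  0.35  2.02 -0.    0.78 -0.68]
wrist board 0.87 [ 485.6 -325.9   -0.7] px [271. 213.]
wrist fixed_face 0.73 [ 699.5 -332.7   -6.5] px [507. 233.]
wrist stop_face 0.93 [ 487.6 -395.6   19.5] px [268. 300.]
wrist lever_grip 0.65 [ 488.7 -304.3  113.5] px [276. 234.]
wrist lever_axle 0.78 [ 495.3 -338.8   49.3] px [282. 251.]
lever_grip outl 0.72 1431 258 294 218 262
((276.0, 240.0), (44.0, 36.0), 90.0)
board outl 0.97 51514 159 396 10 323
((277.5, 166.5), (313.0, 237.0), 90.0)
fixed_face outl 0.6 51808 158 397 9 323
((275.2850341796875, 166.01162719726562), (239.13671875, 313.5063171386719), 0.8487643003463745)
side board 0.68 [ 4.909e+02 -3.196e+02 -3.000e-01] px [345. 305.]
side fixed_face 0.61 [ 494.4 -449.4   17.1] px [384. 338.]
side stop_face 0.75 [ 701.2 -336.7    1.6] px [410. 269.]
side stop_face 0.64 [ 491.  -395.6   18.1] px [367. 323.]
side lever_grip 0.50 [ 487.6 -308.6  113.7] px [346. 276.]
side lever_axle 0.78 [ 487.5 -340.5   53.1] px [352. 300.]
side lever_axle 0.37 [ 497.9 -446.6   17.6] px [384. 336.]
scene board 0.83 [ 4.851e+02 -3.223e+02  1.000e-01] px [178. 248.]
scene fixed_face 0.69 [ 498.9 -448.7   17.8] px [123. 253.]
scene stop_face 0.93 [ 493.3 -398.5   21.3] px [144. 248.]
scene lever_grip 0.51 [ 485.  -304.3  110. ] px [177. 216.]
scene lever_axle 0.56 [ 492.2 -344.3   50.4] px [164. 237.]
```

>>> arm_command --increments '[{"dx": 0,"dy": 0,"dz": 0,"wx": 0,"wy": 0,"wz": 0},{"dx": 0,"dy": 0,"dz": 0,"wx": 0,"wy": 0,"wz": 0},{"dx": 0,"dy": 0,"dz": 0,"wx": 0,"wy": 0,"wz": 0},{"dx": -0.04,"dy": 0,"dz": 0,"wx": 0,"wy": 0,"wz": 0},{"dx": -0.1,"dy": 0,"dz": 0,"wx": 0,"wy": 0,"wz": 0}]' --grip 0.045

```text
clock: 66.92
position: [488.4, -315.9, 167.7]
ee_rot: [0.514, 0.484, 0.516, -0.484]
force: [1.0, -0.5, -0.1]
gripper_width: 45.1
```

>>> arm_command --increments '[{"dx": 0,"dy": 0,"dz": 0,"wx": 10,"wy": 0,"wz": 0},{"dx": 0,"dy": -0.02,"dz": 0.02,"wx": 20,"wy": 0,"wz": 0},{"dx": 0,"dy": -0.04,"dz": 0.04,"wx": 30,"wy": 0,"wz": 0},{"dx": 0,"dy": -0.06,"dz": 0.06,"wx": 40,"wy": 0,"wz": 0},{"dx": 0,"dy": -0.063,"dz": 0.07,"wx": 50,"wy": 0,"wz": 0}]' --grip 0.04

```text
clock: 67.55
position: [429.9, -391.3, 167.9]
ee_rot: [0.26, 0.657, 0.26, -0.657]
force: [-0.2, 0.1, 0.8]
gripper_width: 40.1
```

>>> arm_command --increments '[{"dx": 0,"dy": 0,"dz": 0,"wx": 10,"wy": 0,"wz": 0},{"dx": 0,"dy": 0,"dz": 0,"wx": 20,"wy": 0,"wz": 0},{"dx": 0,"dy": 0,"dz": 0,"wx": 30,"wy": 0,"wz": 0},{"dx": 0,"dy": 0,"dz": 0,"wx": 40,"wy": 0,"wz": 0},{"dx": 0,"dy": 0,"dz": 0,"wx": 40,"wy": 0,"wz": 0}]'

```text
clock: 68.18
position: [430.9, -390.4, 167.9]
ee_rot: [0.023, 0.707, 0.022, -0.707]
force: [-0.5, -0.8, 0.3]
gripper_width: 39.9
```

```bash
python3 lv.py; python3 - <<'E'
import cv2
im=cv2.imread('pics/wristlv.png')
for v in range(120,250,10): print(v,im[v,150:400:6].mean(axis=1).astype(int).tolist())
E
```

```text
68.175 [ 430.9 -390.4  167.9] [-0.5 -0.8  0.3] [[0.0, 0.064, -0.998], [-0.0, -0.998, -0.064]] [-0.78  0.21  1.98 -0.    0.95  0.73]
wrist board 0.97 [ 488.3 -322.9   -3.1] px [218. 125.]
wrist fixed_face 0.64 [ 496.3 -443.5   18. ] px [332. 125.]
wrist stop_face 0.94 [ 493.2 -393.6   20.9] px [283. 125.]
wrist lever_grip 0.66 [ 488.2 -306.4  111.3] px [172. 127.]
wrist lever_axle 0.82 [ 492.  -339.1   45.4] px [227. 123.]
lever_grip outl 0.87 1783 146 235 115 139
((190.54733276367188, 126.98339080810547), (23.18755531311035, 89.17924499511719), 89.09062194824219)
board outl 0.64 49003 66 372 36 205
((218.6995849609375, 120.09181213378906), (306.1059265136719, 168.5755157470703), 0.260433554649353)
fixed_face outl 0.87 48850 66 372 37 205
((218.33282470703125, 120.21832275390625), (306.2347106933594, 167.56161499023438), 0.5729386806488037)
side board 0.82 [ 487.7 -319.2   -2.2] px [344. 306.]
side board 0.33 [623.4  66.3  50.4] px [293. 182.]
side fixed_face 0.91 [ 494.8 -449.2   14.9] px [384. 338.]
side stop_face 0.57 [ 491.7 -396.6   18.7] px [368. 323.]
side lever_grip 0.62 [ 493
[... 2416 characters left out ...]
113, 110, 109, 108, 109, 108, 107, 110, 110, 108, 110, 110, 112, 112, 109, 110, 109, 111]
220 [158, 164, 168, 165, 164, 182, 185, 182, 181, 183, 184, 180, 164, 57, 164, 184, 185, 184, 116, 116, 113, 112, 111, 111, 110, 109, 113, 111, 100, 55, 101, 109, 108, 107, 111, 111, 112, 113, 111, 110, 110, 112]
230 [163, 162, 182, 190, 190, 185, 184, 180, 177, 177, 179, 47, 47, 31, 23, 186, 185, 185, 153, 113, 114, 113, 113, 114, 113, 113, 112, 109, 24, 39, 46, 48, 109, 109, 110, 112, 114, 111, 111, 112, 113, 112]
240 [28, 27, 26, 25, 29, 30, 23, 149, 183, 150, 47, 47, 40, 25, 23, 179, 180, 181, 161, 116, 114, 113, 115, 114, 112, 112, 111, 102, 22, 26, 44, 47, 46, 105, 107, 61, 24, 27, 29, 28, 25, 25]
```

```bash
python3 - <<'E'
from h import *
p,r,s=tool();i=bot.camera_info('wrist');print(p)
for u,v in((277,160),(268,180),(287,180),(277,197)):
    w=px2w(i,u,v,34);print(w.round(1),'tool',r.inv().apply(w-p).round(1))
E
```

```text
[ 430.75162398 -390.41376211  167.82371499]
[ 458.6 -389.3   34. ] tool [133.8   0.6 -27.9]
[ 437.7 -381.4   34. ] tool [133.8  -8.6  -7.5]
[ 438.9 -400.7   34. ] tool [133.8  10.8  -7.5]
[ 420.5 -391.6   34. ] tool [133.8   0.6  10.3]
```

>>> arm_command --increments '[{"dx": 0.04,"dy": 0.001,"dz": -0.003,"wx": 0,"wy": 0,"wz": 0},{"dx": 0.09,"dy": 0.001,"dz": -0.003,"wx": 0,"wy": 0,"wz": 0},{"dx": 0.135,"dy": 0.001,"dz": -0.003,"wx": 0,"wy": 0,"wz": 0},{"dx": 0.165,"dy": 0.001,"dz": -0.003,"wx": 0,"wy": 0,"wz": 0},{"dx": 0.175,"dy": 0.001,"dz": -0.003,"wx": 0,"wy": 0,"wz": 0}]' --grip 0.04

```text
clock: 69.85
position: [433.1, -390.5, -8.8]
ee_rot: [-0.021, -0.706, -0.023, 0.707]
force: [-0.5, -1.1, 0.1]
gripper_width: 39.8
```

>>> arm_command --increments '[{"dx": 0.004,"dy": 0,"dz": 0,"wx": 0,"wy": 0,"wz": 0},{"dx": 0.008,"dy": 0,"dz": 0,"wx": 0,"wy": 0,"wz": 0},{"dx": 0.008,"dy": 0,"dz": 0,"wx": 0,"wy": 0,"wz": 0}]'

```text
clock: 70.22
position: [434.2, -391.6, -14.5]
ee_rot: [0.022, 0.707, 0.022, -0.707]
force: [-0.2, -0.1, -0.1]
gripper_width: 39.9
```

>>> arm_command --increments '[{"dx": 0,"dy": 0,"dz": 0,"wx": 0,"wy": 0,"wz": 0},{"dx": 0,"dy": 0,"dz": 0,"wx": 0,"wy": 0,"wz": 0},{"dx": 0,"dy": 0,"dz": 0,"wx": 0,"wy": 0,"wz": 0},{"dx": 0,"dy": 0,"dz": 0,"wx": 0,"wy": 0,"wz": 0}]' --grip 0.01

```text
clock: 70.72
position: [433.9, -391.1, -14.9]
ee_rot: [0.022, 0.707, 0.022, -0.707]
force: [-0.4, 3.2, 6.0]
gripper_width: 19.9
```

>>> arm_command --increments '[{"dx": 0,"dy": -0.005,"dz": 0,"wx": 0,"wy": 0,"wz": 0},{"dx": 0,"dy": -0.015,"dz": 0,"wx": 0,"wy": 0,"wz": 0},{"dx": 0,"dy": -0.03,"dz": 0,"wx": 0,"wy": 0,"wz": 0},{"dx": 0,"dy": -0.045,"dz": 0,"wx": 0,"wy": 0,"wz": 0},{"dx": 0,"dy": -0.055,"dz": 0,"wx": 0,"wy": 0,"wz": 0}]'

```text
clock: 71.35
position: [431.0, -336.6, -14.9]
ee_rot: [0.022, 0.707, 0.021, -0.706]
force: [1.0, -5.7, -1.1]
gripper_width: 19.6
```

>>> arm_command --increments '[{"dx": 0,"dy": -0.007,"dz": 0,"wx": 0,"wy": 0,"wz": 0},{"dx": 0,"dy": -0.013,"dz": 0,"wx": 0,"wy": 0,"wz": 0},{"dx": 0,"dy": -0.013,"dz": 0,"wx": 0,"wy": 0,"wz": 0}]'

```text
clock: 71.72
position: [430.1, -323.2, -14.9]
ee_rot: [0.022, 0.707, 0.022, -0.706]
force: [5.4, 4.8, 3.9]
gripper_width: 19.9
```

>>> arm_command --increments '[{"dx": 0,"dy": 0,"dz": 0,"wx": 0,"wy": 0,"wz": 0},{"dx": 0,"dy": 0,"dz": 0,"wx": 0,"wy": 0,"wz": 0},{"dx": -0.02,"dy": 0,"dz": 0,"wx": 0,"wy": 0,"wz": 0},{"dx": -0.08,"dy": 0,"dz": 0,"wx": 0,"wy": 0,"wz": 0},{"dx": -0.13,"dy": 0,"dz": 0,"wx": 0,"wy": 0,"wz": 0}]' --grip 0.04

```text
clock: 72.35
position: [429.3, -323.3, 116.4]
ee_rot: [-0.022, -0.707, -0.022, 0.707]
force: [1.1, -0.7, 0.0]
gripper_width: 39.7
```

```bash
python3 lv.py; python3 - <<'E'
from h import *
im,i=snap('side');find('side',i,'blank_center')
p,r,s=tool()
c=r.as_matrix();print(np.degrees(np.arctan2(c[1,1],c[0,1])))
E
```

```text
72.35 [ 429.3 -323.3  116.4] [ 1.1 -0.7  0. ] [[-0.0, 0.063, -0.998], [0.0, -0.998, -0.063]] [-0.69  0.21  2.09 -0.    0.84  0.82]
wrist board 0.66 [ 4.891e+02 -3.262e+02 -4.000e-01] px [284. 128.]
wrist fixed_face 0.86 [ 497.3 -444.6   14.8] px [416. 129.]
wrist stop_face 0.71 [ 488.4 -328.5   20.4] px [287. 130.]
wrist lever_grip 0.69 [ 483.2 -241.8  115.8] px [149. 136.]
wrist lever_grip 0.66 [ 490.8 -273.1   47.5] px [219. 124.]
wrist lever_axle 0.95 [ 489.4 -274.2   48.3] px [220. 126.]
lever_grip outl 0.75 2896 114 229 116 148
((171.75250244140625, 132.07492065429688), (29.45030975341797, 115.30262756347656), 88.09085083007812)
board outl 0.63 65938 106 465 26 221
((284.7237854003906, 123.15966796875), (359.0574951171875, 194.40652465820312), 0.516164243221283)
fixed_face outl 0.88 65992 106 466 26 220
((285.46881103515625, 122.86318969726562), (360.02294921875, 193.76416015625), 0.3331112563610077)
side board 0.91 [ 4.869e+02 -3.211e+02  3.000e-01] px [345. 306.]
side fixed_face 0.82 [ 494.9 -449.3   14.9] px [384. 338.]
side stop_face 0.91 [ 486.7 -329.9   18.4] px [348. 305.]
side lever_axle 0.83 [ 486.  -277.5   48.8] px [335. 284.]
side lever_axle 0.43 [ 490.6 -319.9    0.5] px [345. 305.]
scene board 0.96 [ 4.867e+02 -3.208e+02  1.000e-01] px [178. 248.]
scene fixed_face 0.64 [686.5 223.5  91.5] px [429. 265.]
scene stop_face 0.96 [ 488.1 -331.2   21.5] px [172. 244.]
scene lever_grip 0.54 [ 481.8 -234.8  112.6] px [208. 211.]
scene lever_axle 0.85 [ 486.7 -278.3   50.6] px [193. 233.]
side blank_center 0.26 [ 488.  -274.6   52.9] px [335. 282.]
-86.42091857290094
```

>>> arm_command --increments '[{"dx": -0.03,"dy": -0.0,"dz": -0.0,"wx": 0,"wy": 0,"wz": 0},{"dx": -0.06,"dy": -0.03,"dz": -0.015,"wx": 0,"wy": 0,"wz": 0},{"dx": -0.06,"dy": -0.075,"dz": -0.04,"wx": 0,"wy": 0,"wz": 0},{"dx": -0.06,"dy": -0.12,"dz": -0.065,"wx": 0,"wy": 0,"wz": 0},{"dx": -0.06,"dy": -0.17,"dz": -0.09,"wx": 0,"wy": 0,"wz": 0}]' --grip 0.076

```text
clock: 74.12
position: [509.4, -146.7, 175.1]
ee_rot: [0.022, 0.707, 0.022, -0.707]
force: [0.7, -0.7, 0.8]
gripper_width: 75.8
```

>>> arm_command --increments '[{"dx": 0,"dy": -0.04,"dz": -0.02,"wx": 0,"wy": 0,"wz": 0},{"dx": 0,"dy": -0.08,"dz": -0.04,"wx": 0,"wy": 0,"wz": 0},{"dx": 0,"dy": -0.12,"dz": -0.065,"wx": 0,"wy": 0,"wz": 0},{"dx": 0,"dy": -0.16,"dz": -0.085,"wx": 0,"wy": 0,"wz": 0},{"dx": 0,"dy": -0.2,"dz": -0.11,"wx": 0,"wy": 0,"wz": 0}]'

```text
clock: 74.75
position: [606.5, 59.9, 174.9]
ee_rot: [-0.022, -0.707, -0.022, 0.707]
force: [0.5, -0.1, 0.2]
gripper_width: 76.1
```

>>> arm_command --increments '[{"dx": 0,"dy": -0.04,"dz": -0.022,"wx": -9,"wy": 0,"wz": 0},{"dx": 0,"dy": -0.08,"dz": -0.045,"wx": -18,"wy": 0,"wz": 0},{"dx": 0,"dy": -0.12,"dz": -0.068,"wx": -27,"wy": 0,"wz": 0},{"dx": 0,"dy": -0.15,"dz": -0.08,"wx": -36,"wy": 0,"wz": 0},{"dx": 0,"dy": -0.162,"dz": -0.09,"wx": -45.7,"wy": 0,"wz": 0}]'

```text
clock: 75.38
position: [686.0, 227.5, 174.6]
ee_rot: [-0.297, -0.642, -0.297, 0.642]
force: [0.1, -0.2, 0.1]
gripper_width: 75.8
```

```bash
sed -i 's/36.5)/ZT)/; s/^from h/ZT=108\nfrom h/' bl.py; python3 bl.py; python3 - <<'E'
from h import *
plan([686,226.1,54])
E
```

```text
75.375 [686.  227.5 174.6] [ 0.1 -0.2  0.1] [[-0.0, 0.762, -0.647], [0.0, -0.647, -0.762]] [0.29 0.42 1.69 0.   1.04 0.99]
wrist blank_center 0.95 [683.5 222.7  92.6] px [277. 205.]
outl 0.92 7085 243 310 147 254
[[243. 147.]
 [310. 147.]
 [310. 254.]
 [243. 254.]] [[696.2, 280.4], [737.1, 245.6], [679.3, 174.2], [635.1, 211.9]]
53.7 mm -40.4 deg
91.8 mm -129.0 deg
58.1 mm 139.6 deg
91.8 mm 48.3 deg
mid [686.9248115  228.03365856 108.        ]
side blank_center 0.58 [ 686.2 -227.7    3.2] px [377. 245.]
scene blank_center 0.87 [684.2 225.9  91.9] px [430. 264.]
scene blank_center 0.39 [513.1 240.2  50.4] px [409. 219.]
scene blank_center 0.28 [ 489.8 -331.9   24.7] px [172. 243.]
d [ 0.1209 -0.0004 -0.0012]
```

>>> arm_command --increments '[{"dx": 0.04,"dy": -0.0005,"dz": 0.001,"wx": 0,"wy": 0,"wz": 0},{"dx": 0.08,"dy": -0.0005,"dz": 0.001,"wx": 0,"wy": 0,"wz": 0},{"dx": 0.11,"dy": -0.0005,"dz": 0.001,"wx": 0,"wy": 0,"wz": 0},{"dx": 0.12,"dy": -0.0005,"dz": 0.001,"wx": 0,"wy": 0,"wz": 0},{"dx": 0.1205,"dy": -0.0005,"dz": 0.001,"wx": 0,"wy": 0,"wz": 0}]'

```text
clock: 76.35
position: [684.8, 225.0, 54.6]
ee_rot: [-0.294, -0.643, -0.294, 0.643]
force: [0.4, 0.6, 0.6]
gripper_width: 76.2
```

>>> arm_command --increments '[{"dx": 0,"dy": 0,"dz": 0,"wx": 0,"wy": 0,"wz": 0},{"dx": 0,"dy": 0,"dz": 0,"wx": 0,"wy": 0,"wz": 0},{"dx": 0,"dy": 0,"dz": 0,"wx": 0,"wy": 0,"wz": 0},{"dx": 0,"dy": 0,"dz": 0,"wx": 0,"wy": 0,"wz": 0}]' --grip 0.03

```text
clock: 76.85
position: [685.4, 225.4, 55.4]
ee_rot: [0.295, 0.643, 0.295, -0.642]
force: [-1.8, -1.1, 8.0]
gripper_width: 54.6
```

>>> arm_command --increments '[{"dx": -0.01,"dy": 0,"dz": 0,"wx": 0,"wy": 0,"wz": 0},{"dx": -0.03,"dy": 0,"dz": 0,"wx": 0,"wy": 0,"wz": 0},{"dx": -0.06,"dy": 0,"dz": 0,"wx": 0,"wy": 0,"wz": 0},{"dx": -0.09,"dy": 0,"dz": 0,"wx": 0,"wy": 0,"wz": 0},{"dx": -0.1,"dy": 0,"dz": 0,"wx": 0,"wy": 0,"wz": 0}]'

```text
clock: 77.47
position: [685.9, 225.6, 157.4]
ee_rot: [0.295, 0.644, 0.295, -0.642]
force: [-0.5, 0.5, -2.8]
gripper_width: 55.0
```

```bash
python3 bl.py; python3 - <<'E'
from h import *
plan([493,-401.3,155],Ro.from_matrix(np.array([[0,np.cos(np.radians(3.58)),np.sin(np.radians(3.58))],[0,np.sin(np.radians(3.58)),-np.cos(np.radians(3.58))],[-1,0,0]])))
E
```

```text
77.475 [685.9 225.6 157.4] [-0.5  0.5 -2.8] [[0.003, 0.758, -0.652], [0.001, -0.652, -0.758]] [ 0.29  0.43  1.7  -0.    1.01  1.  ]
wrist blank_center 0.98 [682.7 224.2 197.8] px [274. 259.]
outl 0.84 14329 217 334 163 322
[[217. 163.]
 [334. 163.]
 [334. 322.]
 [217. 322.]] [[675.8, 282.5], [743.1, 224.4], [658.0, 116.5], [581.6, 182.6]]
88.9 mm -40.8 deg
137.4 mm -128.3 deg
101.1 mm 139.2 deg
137.3 mm 46.7 deg
mid [664.61692399 201.53241722 108.        ]
side blank_center 0.72 [687.2 227.5 195.1] px [278. 107.]
scene blank_center 0.89 [685.  227.8 189.4] px [440. 233.]
d [-0.0013  0.2638  0.5994] w [-44.3    0.06   0.09]
```

>>> arm_command --increments '[{"dx": 0,"dy": 0.01,"dz": 0.022,"wx": 0,"wy": 0,"wz": 0},{"dx": 0,"dy": 0.025,"dz": 0.056,"wx": 0,"wy": 0,"wz": 0},{"dx": 0,"dy": 0.043,"dz": 0.097,"wx": 0,"wy": 0,"wz": 0},{"dx": 0,"dy": 0.062,"dz": 0.141,"wx": 0,"wy": 0,"wz": 0},{"dx": 0,"dy": 0.082,"dz": 0.186,"wx": 0,"wy": 0,"wz": 0}]'

```text
clock: 78.45
position: [624.3, 28.7, 153.9]
ee_rot: [-0.295, -0.643, -0.295, 0.643]
force: [-0.3, -0.4, -2.8]
gripper_width: 54.7
```

>>> arm_command --increments '[{"dx": 0,"dy": 0.02,"dz": 0.045,"wx": 0,"wy": 0,"wz": 0},{"dx": 0,"dy": 0.04,"dz": 0.09,"wx": 0,"wy": 0,"wz": 0},{"dx": 0,"dy": 0.06,"dz": 0.135,"wx": 0,"wy": 0,"wz": 0},{"dx": 0,"dy": 0.08,"dz": 0.18,"wx": 0,"wy": 0,"wz": 0},{"dx": 0,"dy": 0.096,"dz": 0.22,"wx": 0,"wy": 0,"wz": 0}]'

```text
clock: 79.08
position: [553.2, -200.7, 154.0]
ee_rot: [-0.294, -0.643, -0.295, 0.643]
force: [0.2, 0.5, -1.8]
gripper_width: 54.9
```

>>> arm_command --increments '[{"dx": 0,"dy": 0.018,"dz": 0.04,"wx": -8,"wy": 0,"wz": 0},{"dx": 0,"dy": 0.036,"dz": 0.08,"wx": -17,"wy": 0,"wz": 0},{"dx": 0,"dy": 0.054,"dz": 0.12,"wx": -26,"wy": 0,"wz": 0},{"dx": 0,"dy": 0.07,"dz": 0.155,"wx": -35,"wy": 0,"wz": 0},{"dx": 0,"dy": 0.086,"dz": 0.193,"wx": -44.3,"wy": 0,"wz": 0}]'

```text
clock: 79.7
position: [492.5, -402.3, 153.9]
ee_rot: [0.516, 0.483, 0.517, -0.483]
force: [0.4, 0.3, -3.3]
gripper_width: 54.5
```

```bash
python3 - <<'E'
from h import *
p,r,s=tool();c=r.as_matrix();print(s['clock'],p.round(1),np.round(s['force'],1),s['gripper_width'],np.degrees(np.arctan2(c[1,1],c[0,1])))
plan([493,-401.3,0])
for c in('wrist','side','scene'):
    im,i=snap(c)
    for q in('blank_center','fixed_face','stop_face','lever_grip'):find(c,i,q,n=2,mc=.4)
E
```

```text
79.7 [ 492.5 -402.3  153.9] [ 0.4  0.3 -3.3] 54.54722601425766 3.8589468247701606
d [ 0.1539  0.0006 -0.0009]
wrist blank_center 0.96 [ 489.8 -403.6  195.5] px [270. 256.]
wrist stop_face 0.66 [ 487.5 -326.9   21. ] px [275. 112.]
side blank_center 0.65 [ 493.4 -398.3  194.5] px [380. 279.]
side fixed_face 0.56 [ 497.4 -449.4   16. ] px [385. 337.]
side stop_face 0.70 [ 490.2 -328.7   17.6] px [348. 304.]
side stop_face 0.54 [649.  322.2  15.2] px [251. 143.]
side lever_grip 0.84 [ 485.1 -245.1  112.5] px [328. 259.]
scene blank_center 0.58 [ 493.5 -398.1  191.4] px [127. 197.]
scene fixed_face 0.88 [ 496.8 -447.6   18.9] px [123. 252.]
scene stop_face 0.98 [ 490.4 -335.3   20.5] px [171. 245.]
scene lever_grip 0.76 [ 481.7 -237.2  110. ] px [207. 212.]
```

>>> arm_command --increments '[{"dx": 0.03,"dy": 0,"dz": -0.0045,"wx": 0.2,"wy": 0,"wz": 0},{"dx": 0.07,"dy": 0,"dz": -0.0045,"wx": 0.2,"wy": 0,"wz": 0},{"dx": 0.11,"dy": 0,"dz": -0.0045,"wx": 0.2,"wy": 0,"wz": 0},{"dx": 0.14,"dy": 0,"dz": -0.0045,"wx": 0.2,"wy": 0,"wz": 0},{"dx": 0.156,"dy": 0,"dz": -0.0045,"wx": 0.2,"wy": 0,"wz": 0}]'

```text
clock: 81.08
position: [493.3, -396.0, -3.2]
ee_rot: [0.514, 0.485, 0.515, -0.485]
force: [0.2, -0.5, -2.9]
gripper_width: 54.5
```

>>> arm_command --increments '[{"dx": 0.003,"dy": 0,"dz": 0,"wx": 0,"wy": 0,"wz": 0},{"dx": 0.005,"dy": 0,"dz": 0,"wx": 0,"wy": 0,"wz": 0},{"dx": 0.005,"dy": 0,"dz": 0,"wx": 0,"wy": 0,"wz": 0}]'

```text
clock: 81.45
position: [494.3, -396.9, -5.7]
ee_rot: [0.515, 0.485, 0.514, -0.485]
force: [0.1, 0.3, -4.2]
gripper_width: 54.7
```

>>> arm_command --increments '[{"dx": 0.001,"dy": 0,"dz": 0,"wx": 0,"wy": 0,"wz": 0},{"dx": 0.0015,"dy": 0,"dz": 0,"wx": 0,"wy": 0,"wz": 0}]'

```text
clock: 81.7
position: [494.0, -396.6, -7.8]
ee_rot: [0.515, 0.485, 0.514, -0.485]
force: [0.5, -0.6, -2.5]
gripper_width: 54.8
```

```bash
python3 - <<'E'
from h import *
p,r,s=tool();c=r.as_matrix();print(s['clock'],p.round(1),np.round(s['force'],1),s['gripper_width'],np.degrees(np.arctan2(c[1,1],c[0,1])))
for c in('side','scene'):
    im,i=snap(c)
    for q in('blank_center',):find(c,i,q,n=2,mc=.4)
E
```

```text
81.7 [ 494.  -396.6   -7.8] [ 0.5 -0.6 -2.5] 54.76357939840317 3.3779853423037443
side blank_center 0.78 [ 492.4 -395.1   32.6] px [368. 319.]
side blank_center 0.56 [ 494.6 -449.1   16. ] px [384. 338.]
scene blank_center 0.65 [ 6.844e+02 -2.207e+02  4.000e-01] px [222. 313.]
scene blank_center 0.63 [ 493.8 -399.4   31.8] px [143. 246.]
```

>>> arm_command --increments '[{"dx": 0.001,"dy": 0,"dz": 0,"wx": 0,"wy": 0,"wz": 0},{"dx": 0.002,"dy": 0,"dz": 0,"wx": 0,"wy": 0,"wz": 0}]'

```text
clock: 82.15
position: [493.8, -396.5, -10.2]
ee_rot: [0.515, 0.485, 0.515, -0.485]
force: [0.4, 0.2, -3.4]
gripper_width: 55.3
```

>>> arm_command --increments '[{"dx": 0.0005,"dy": 0,"dz": 0,"wx": 0,"wy": 0,"wz": 0},{"dx": 0.001,"dy": 0,"dz": 0,"wx": 0,"wy": 0,"wz": 0}]'

```text
clock: 82.4
position: [493.8, -396.4, -10.6]
ee_rot: [0.514, 0.485, 0.515, -0.485]
force: [-7.2, 4.9, 15.3]
gripper_width: 55.1
```

>>> arm_command --increments '[{"dx": 0,"dy": 0,"dz": 0,"wx": 0,"wy": 0,"wz": 0}]'

```text
clock: 82.52
position: [493.8, -396.4, -10.6]
ee_rot: [0.514, 0.485, 0.515, -0.485]
force: [-4.3, 4.1, 9.0]
gripper_width: 54.6
```

>>> arm_command --increments '[{"dx": -0.0005,"dy": 0,"dz": 0,"wx": 0,"wy": 0,"wz": 0},{"dx": -0.0005,"dy": 0,"dz": 0,"wx": 0,"wy": 0,"wz": 0},{"dx": -0.0005,"dy": 0,"dz": 0,"wx": 0,"wy": 0,"wz": 0},{"dx": -0.03,"dy": 0,"dz": 0,"wx": 0,"wy": 0,"wz": 0},{"dx": -0.08,"dy": 0,"dz": 0,"wx": 0,"wy": 0,"wz": 0}]' --grip 0.076

```text
clock: 83.15
position: [492.8, -395.6, 68.2]
ee_rot: [0.513, 0.485, 0.516, -0.485]
force: [-0.5, 0.0, 0.1]
gripper_width: 75.8
```

>>> arm_command --increments '[{"dx": -0.05,"dy": 0,"dz": 0,"wx": 10,"wy": 0,"wz": 0},{"dx": -0.08,"dy": -0.02,"dz": -0.03,"wx": 20,"wy": 0,"wz": 0},{"dx": -0.08,"dy": -0.04,"dz": -0.05,"wx": 30,"wy": 0,"wz": 0},{"dx": -0.08,"dy": -0.059,"dz": -0.076,"wx": 40,"wy": 0,"wz": 0},{"dx": -0.08,"dy": -0.059,"dz": -0.077,"wx": 50,"wy": 0,"wz": 0}]' --grip 0.04

```text
clock: 83.78
position: [429.1, -321.6, 148.8]
ee_rot: [-0.259, -0.658, -0.26, 0.658]
force: [-0.4, 0.5, 0.0]
gripper_width: 40.0
```

>>> arm_command --increments '[{"dx": 0,"dy": 0,"dz": 0,"wx": 10,"wy": 0,"wz": 0},{"dx": 0,"dy": 0,"dz": 0,"wx": 20,"wy": 0,"wz": 0},{"dx": 0,"dy": 0,"dz": 0,"wx": 30,"wy": 0,"wz": 0},{"dx": 0,"dy": 0,"dz": 0,"wx": 39.8,"wy": 0,"wz": 0},{"dx": 0,"dy": 0,"dz": 0,"wx": 39.8,"wy": 0,"wz": 0}]'

```text
clock: 84.4
position: [430.4, -323.0, 148.8]
ee_rot: [0.022, 0.707, 0.022, -0.707]
force: [-0.6, 0.1, -0.1]
gripper_width: 39.8
```

```bash
python3 lv.py | grep -v outl; python3 - <<'E'
from h import *
p,r,s=tool();c=r.as_matrix();print(s['gripper_width'],np.degrees(np.arctan2(c[1,1],c[0,1])))
plan([430.1,-323.2,-15])
for c in('wrist','side','scene'):
    im,i=snap(c)
    for q in('blank_center',):find(c,i,q,n=2,mc=.4)
m=bot.outline_of('wrist','blank_center')[0]['pixels']
i=bot.camera_info('wrist');v,u=np.nonzero(m);b=cv2.boxPoints(cv2.minAreaRect(np.c_[u,v].astype(np.float32)));print(b,[px2w(i,*q,42).round(1)[:2].tolist() for q in b])
E
```

```text
84.4 [ 430.4 -323.   148.8] [-0.6  0.1 -0.1] [[0.0, 0.063, -0.998], [-0.0, -0.998, -0.063]] [-0.69  0.16  2.08 -0.    0.9   0.82]
wrist board 0.91 [ 488.1 -321.5    0.7] px [278. 129.]
wrist fixed_face 0.83 [ 497.5 -444.9   17.1] px [404. 129.]
wrist stop_face 0.87 [ 489.4 -328.9   19. ] px [286. 129.]
wrist lever_grip 0.68 [ 481.6 -241.3  113.5] px [166. 137.]
wrist lever_axle 0.50 [ 490.8 -329.5   21.6] px [287. 128.]
((185.73777770996094, 131.31024169921875), (26.33182716369629, 97.52914428710938), 87.43623352050781)
((283.83306884765625, 123.86749267578125), (325.0465087890625, 175.66624450683594), 0.4696269929409027)
((283.82635498046875, 124.15465545654297), (326.05242919921875, 176.4391326904297), 0.8184555172920227)
side board 0.90 [ 489.  -323.3   -1.5] px [346. 307.]
side fixed_face 0.77 [ 495.9 -450.9   14. ] px [385. 339.]
side fixed_face 0.49 [ 484.2 -272.3   54.4] px [333. 281.]
side stop_face 0.76 [ 487.8 -330.3   17.9] px [348. 305.]
side lever_grip 0.52 [ 486.7 -244.   112.9] px [328. 259.]
side lever_axle 0.95 [ 484.5 -271.5   50.2] px [333. 282.]
scene board 0.76 [ 487.7 -323.3   -3.7] px [177. 250.]
scene fixed_face 0.67 [ 494.2 -447.9   20.4] px [123. 251.]
scene stop_face 0.59 [ 492.3 -330.9   22.2] px [172. 245.]
scene lever_grip 0.62 [ 480.8 -237.5  111.6] px [207. 211.]
scene lever_axle 0.81 [ 486.7 -277.    52.4] px [193. 232.]
40.33035551480755 -86.41951692325249
d [1.639e-01 1.000e-04 3.000e-04]
wrist blank_center 0.71 [ 487.9 -329.5   22.9] px [287. 131.]
wrist blank_center 0.59 [ 490.1 -400.1   28.3] px [361. 134.]
side blank_center 0.92 [ 492.1 -392.8   28.8] px [367. 319.]
scene blank_center 0.81 [ 498.  -397.    28.4] px [144. 248.]
[[307.  98.]
 [409.  98.]
 [409. 160.]
 [307. 160.]] [[518.4, -344.8], [524.8, -436.5], [469.4, -444.7], [463.2, -349.3]]
```

>>> arm_command --increments '[{"dx": 0.04,"dy": 0,"dz": 0,"wx": 0,"wy": 0,"wz": 0},{"dx": 0.09,"dy": 0,"dz": 0,"wx": 0,"wy": 0,"wz": 0},{"dx": 0.13,"dy": 0,"dz": 0,"wx": 0,"wy": 0,"wz": 0},{"dx": 0.155,"dy": 0,"dz": 0,"wx": 0,"wy": 0,"wz": 0},{"dx": 0.164,"dy": 0,"dz": 0,"wx": 0,"wy": 0,"wz": 0}]'

```text
clock: 86.42
position: [429.7, -322.5, -16.5]
ee_rot: [-0.022, -0.706, -0.023, 0.707]
force: [0.1, 0.1, 0.4]
gripper_width: 40.0
```

>>> arm_command --increments '[{"dx": 0,"dy": 0,"dz": 0,"wx": 0,"wy": 0,"wz": 0},{"dx": 0,"dy": 0,"dz": 0,"wx": 0,"wy": 0,"wz": 0},{"dx": 0,"dy": 0,"dz": 0,"wx": 0,"wy": 0,"wz": 0},{"dx": 0,"dy": 0,"dz": 0,"wx": 0,"wy": 0,"wz": 0}]' --grip 0.01

```text
clock: 86.92
position: [431.0, -323.5, -14.1]
ee_rot: [0.022, 0.707, 0.022, -0.706]
force: [-1.2, 1.7, 8.9]
gripper_width: 19.7
```

>>> arm_command --increments '[{"dx": 0,"dy": 0.004,"dz": 0,"wx": 0,"wy": 0,"wz": 0},{"dx": 0,"dy": 0.01,"dz": 0,"wx": 0,"wy": 0,"wz": 0},{"dx": 0,"dy": 0.016,"dz": 0,"wx": 0,"wy": 0,"wz": 0},{"dx": 0,"dy": 0.021,"dz": 0,"wx": 0,"wy": 0,"wz": 0},{"dx": 0,"dy": 0.023,"dz": 0,"wx": 0,"wy": 0,"wz": 0}]'

```text
clock: 87.55
position: [432.2, -346.1, -14.1]
ee_rot: [0.022, 0.707, 0.022, -0.707]
force: [-1.1, 8.2, 12.2]
gripper_width: 19.6
```

```bash
python3 - <<'E'
from h import *
p,r,s=tool();print(s['clock'],p.round(1),np.round(s['force'],1),s['gripper_width'])
for c in('side','scene'):
    im,i=snap(c)
    for q in('blank_center','fixed_face','stop_face'):find(c,i,q,n=2,mc=.4)
E
```

```text
87.55 [ 432.2 -346.1  -14.1] [-1.1  8.2 12.2] 19.58965797198438
side blank_center 0.73 [ 493.7 -395.7   31. ] px [369. 319.]
side fixed_face 0.74 [ 494.3 -450.5   16.7] px [384. 338.]
side stop_face 0.76 [ 488.4 -352.6   19.1] px [354. 311.]
scene blank_center 0.78 [ 494.6 -396.5   26.9] px [144. 247.]
scene fixed_face 0.86 [ 495.3 -448.6   20.9] px [123. 251.]
scene stop_face 0.67 [ 492.9 -356.4   21.4] px [162. 246.]
```

>>> arm_command --increments '[{"dx": 0,"dy": 0.0015,"dz": 0,"wx": 0,"wy": 0,"wz": 0},{"dx": 0,"dy": 0.003,"dz": 0,"wx": 0,"wy": 0,"wz": 0}]'

```text
clock: 88.2
position: [432.4, -348.8, -14.1]
ee_rot: [0.022, 0.707, 0.022, -0.707]
force: [-0.3, 7.3, 11.5]
gripper_width: 20.3
```

>>> arm_command --increments '[{"dx": 0,"dy": 0.001,"dz": 0,"wx": 0,"wy": 0,"wz": 0},{"dx": 0,"dy": 0.0015,"dz": 0,"wx": 0,"wy": 0,"wz": 0}]'

```text
clock: 88.45
position: [432.4, -350.3, -14.1]
ee_rot: [0.022, 0.707, 0.022, -0.707]
force: [-1.1, 7.3, 12.6]
gripper_width: 19.9
```

>>> arm_command --increments '[{"dx": 0,"dy": 0.0005,"dz": 0,"wx": 0,"wy": 0,"wz": 0},{"dx": 0,"dy": 0.001,"dz": 0,"wx": 0,"wy": 0,"wz": 0}]'

```text
clock: 88.7
position: [432.5, -351.2, -14.1]
ee_rot: [0.022, 0.707, 0.022, -0.707]
force: [-0.1, 11.7, 14.8]
gripper_width: 19.3
```

>>> arm_command --increments '[{"dx": 0,"dy": 0.0005,"dz": 0,"wx": 0,"wy": 0,"wz": 0},{"dx": 0,"dy": 0.001,"dz": 0,"wx": 0,"wy": 0,"wz": 0}]'

```text
clock: 88.95
position: [432.4, -351.1, -14.2]
ee_rot: [-0.021, -0.707, -0.022, 0.707]
force: [2.6, 19.9, 18.8]
gripper_width: 19.4
```

>>> arm_command --increments '[{"dx": 0,"dy": 0,"dz": 0,"wx": 0,"wy": 0,"wz": 0},{"dx": 0,"dy": 0,"dz": 0,"wx": 0,"wy": 0,"wz": 0},{"dx": -0.01,"dy": 0,"dz": 0,"wx": 0,"wy": 0,"wz": 0},{"dx": -0.06,"dy": 0,"dz": 0,"wx": 0,"wy": 0,"wz": 0},{"dx": -0.12,"dy": 0,"dz": 0,"wx": 0,"wy": 0,"wz": 0}]' --grip 0.034

```text
clock: 89.58
position: [431.6, -352.1, 106.1]
ee_rot: [-0.022, -0.706, -0.022, 0.707]
force: [1.2, -0.4, 0.7]
gripper_width: 34.0
```

>>> arm_command --increments '[{"dx": -0.045,"dy": 0,"dz": 0,"wx": -10,"wy": 0,"wz": 0},{"dx": -0.045,"dy": -0.02,"dz": -0.02,"wx": -20,"wy": 0,"wz": 0},{"dx": -0.045,"dy": -0.04,"dz": -0.04,"wx": -30,"wy": 0,"wz": 0},{"dx": -0.045,"dy": -0.07,"dz": -0.055,"wx": -40,"wy": 0,"wz": 0},{"dx": -0.045,"dy": -0.079,"dz": -0.057,"wx": -50,"wy": 0,"wz": 0}]' --grip 0.04

```text
clock: 90.2
position: [484.7, -268.8, 150.5]
ee_rot: [0.321, 0.63, 0.321, -0.63]
force: [-0.4, -0.5, 0.9]
gripper_width: 40.0
```

>>> arm_command --increments '[{"dx": 0,"dy": 0,"dz": 0,"wx": -10,"wy": 0,"wz": 0},{"dx": 0,"dy": 0,"dz": 0,"wx": -20,"wy": 0,"wz": 0},{"dx": 0,"dy": 0,"dz": 0,"wx": -30,"wy": 0,"wz": 0},{"dx": 0,"dy": 0,"dz": 0,"wx": -40,"wy": 0,"wz": 0},{"dx": 0,"dy": 0,"dz": 0,"wx": -40,"wy": 0,"wz": 0}]'

```text
clock: 90.82
position: [484.2, -270.2, 150.4]
ee_rot: [0.515, 0.484, 0.515, -0.484]
force: [-0.2, -0.0, 0.8]
gripper_width: 39.3
```

```bash
python3 lv.py; python3 - <<'E'
from h import *
p,r,s=tool();c=r.as_matrix();print(s['gripper_width'],np.degrees(np.arctan2(c[1,1],c[0,1])))
plan([484.8,-268.8,60])
for c in('wrist','side','scene'):
    im,i=snap(c)
    for q in('blank_center',):find(c,i,q,n=2,mc=.4)
i=bot.camera_info('wrist')
for X in([484.8,-268.8,112],[487,-304.2,50],[483.7,-258,130]):print(w2px(i,X))
E
```

```text
90.825 [ 484.2 -270.2  150.4] [-0.2 -0.   0.8] [[0.0, 0.998, 0.061], [-0.0, 0.061, -0.998]] [-0.55  0.19  2.04 -0.    0.91 -0.61]
wrist board 0.78 [ 486.5 -323.2    1.2] px [275. 232.]
wrist fixed_face 0.68 [ 491.3 -300.5   47.6] px [281. 226.]
wrist stop_face 0.95 [ 491.4 -358.6   22.8] px [277. 270.]
wrist lever_grip 0.68 [ 486.1 -267.5  111.2] px [278. 210.]
wrist lever_grip 0.46 [ 680.  -221.1   -0.9] px [461. 151.]
wrist lever_axle 0.97 [ 490.6 -302.2   46.6] px [280. 227.]
lever_grip outl 0.67 842 267 290 197 234
((278.5, 215.5), (37.0, 23.0), 90.0)
board outl 0.8 26656 192 364 88 322
((278.0, 205.0), (234.0, 172.0), 90.0)
fixed_face outl 0.69 26769 192 364 87 322
((278.0, 204.5), (235.0, 172.0), 90.0)
side board 0.79 [ 487.5 -320.7    1.3] px [345. 306.]
side fixed_face 0.55 [ 495.  -448.1   17.2] px [384. 337.]
side stop_face 0.85 [ 489.4 -357.9   19.8] px [356. 312.]
side lever_grip 0.54 [ 488.4 -270.   114.9] px [336. 265.]
side lever_axle 0.87 [ 484.6 -303.9   53.6] px [341. 290.]
scene board 0.58 [ 483.8 -321.6   -5. ] px [178. 249.]
scene board 0.50 [ 488.4 -305.6   50.2] px [181. 235.]
scene fixed_face 0.66 [ 496.8 -447.6   20.8] px [123. 252.]
scene stop_face 0.66 [ 491.  -405.    25.2] px [141. 247.]
scene stop_face 0.62 [ 492.8 -360.6   23.1] px [160. 246.]
scene lever_grip 0.75 [ 484.3 -264.   112.9] px [195. 213.]
scene lever_grip 0.63 [ 491.3 -304.5   53.8] px [181. 234.]
scene lever_axle 0.81 [ 490.3 -308.6   51.6] px [180. 235.]
39.859049524524984 3.5785958207240958
d [ 0.0898  0.0007 -0.0012]
wrist blank_center 0.60 [ 491.5 -401.9   30. ] px [275. 310.]
side blank_center 0.78 [ 492.7 -397.9   29.2] px [369. 320.]
scene blank_center 0.75 [ 494.9 -403.2   27.4] px [141. 247.]
(np.float64(276.19716455728974), np.float64(211.67934938473232))
(np.float64(276.0945097417937), np.float64(230.12525244822498))
(np.float64(275.6181000785035), np.float64(203.51988578677904))
```

>>> arm_command --increments '[{"dx": 0.03,"dy": 0.002,"dz": -0.001,"wx": 0,"wy": 0,"wz": 0},{"dx": 0.06,"dy": 0.002,"dz": -0.001,"wx": 0,"wy": 0,"wz": 0},{"dx": 0.08,"dy": 0.002,"dz": -0.001,"wx": 0,"wy": 0,"wz": 0},{"dx": 0.09,"dy": 0.002,"dz": -0.001,"wx": 0,"wy": 0,"wz": 0},{"dx": 0.09,"dy": 0.002,"dz": -0.001,"wx": 0,"wy": 0,"wz": 0}]'

```text
clock: 92.8
position: [486.0, -269.0, 59.6]
ee_rot: [0.515, 0.484, 0.516, -0.484]
force: [-0.4, -0.7, -0.2]
gripper_width: 40.0
```

>>> arm_command --increments '[{"dx": 0,"dy": 0,"dz": 0,"wx": 0,"wy": 0,"wz": 0},{"dx": 0,"dy": 0,"dz": 0,"wx": 0,"wy": 0,"wz": 0},{"dx": 0,"dy": 0,"dz": 0,"wx": 0,"wy": 0,"wz": 0},{"dx": 0,"dy": 0,"dz": 0,"wx": 0,"wy": 0,"wz": 0}]' --grip 0.005

```text
clock: 93.3
position: [486.2, -269.1, 60.4]
ee_rot: [0.515, 0.484, 0.515, -0.484]
force: [-2.0, 1.4, 6.7]
gripper_width: 16.9
```

>>> arm_command --increments '[{"dx": 0.0039,"dy": 0,"dz": -0.0055,"wx": 0,"wy": 0,"wz": 0},{"dx": 0.0108,"dy": 0,"dz": -0.0135,"wx": 0,"wy": 0,"wz": 0},{"dx": 0.0188,"dy": 0,"dz": -0.0205,"wx": 0,"wy": 0,"wz": 0}]'

```text
clock: 93.68
position: [485.1, -248.5, 41.7]
ee_rot: [0.515, 0.484, 0.515, -0.484]
force: [-3.3, 0.2, 10.3]
gripper_width: 16.5
```

```bash
python3 lv.py | grep -v outl|grep -v '^(('
```

```text
93.675 [ 485.1 -248.5   41.7] [-3.3  0.2 10.3] [[0.001, 0.998, 0.062], [-0.0, 0.062, -0.998]] [-0.52  0.35  2.1  -0.    0.7  -0.58]
wrist board 0.67 [ 487.7 -323.3    2.2] px [273. 301.]
wrist board 0.46 [ 491.5 -300.7   46.8] px [280. 306.]
wrist lever_grip 0.77 [ 480.4 -248.6  100. ] px [265. 268.]
wrist lever_axle 0.85 [ 492.9 -301.9   44.8] px [282. 306.]
side board 0.82 [ 4.912e+02 -3.218e+02  1.000e-01] px [346. 306.]
side fixed_face 0.72 [ 495.3 -448.9   15.8] px [384. 338.]
side fixed_face 0.61 [515.8 239.6  55.8] px [229. 163.]
side stop_face 0.66 [ 485.2 -251.7   99.2] px [329. 264.]
side stop_face 0.63 [ 490.8 -357.6   17.3] px [357. 312.]
side lever_grip 0.53 [ 485.5 -250.3   97.7] px [329. 264.]
side lever_axle 0.74 [ 485.3 -303.8   54.3] px [342. 290.]
scene board 0.65 [ 487.4 -320.    -1.4] px [179. 249.]
scene fixed_face 0.69 [ 493.8 -449.9   18.6] px [122. 251.]
scene stop_face 0.77 [ 494.  -359.7   23. ] px [160. 246.]
scene lever_grip 0.53 [ 481.6 -248.1   95.8] px [203. 217.]
scene lever_axle 0.96 [ 492.3 -307.6   52.1] px [180. 235.]
```

>>> arm_command --increments '[{"dx": 0.0045,"dy": 0,"dz": -0.003,"wx": 0,"wy": 0,"wz": 0},{"dx": 0.0091,"dy": 0,"dz": -0.0055,"wx": 0,"wy": 0,"wz": 0},{"dx": 0.0189,"dy": 0,"dz": -0.0098,"wx": 0,"wy": 0,"wz": 0}]'

```text
clock: 95.1
position: [484.5, -238.7, 22.8]
ee_rot: [0.515, 0.484, 0.515, -0.484]
force: [-1.2, 6.1, 10.7]
gripper_width: 17.0
```

>>> arm_command --increments '[{"dx": 0.005,"dy": 0,"dz": -0.0015,"wx": 0,"wy": 0,"wz": 0},{"dx": 0.0104,"dy": 0,"dz": -0.003,"wx": 0,"wy": 0,"wz": 0},{"dx": 0.016,"dy": 0,"dz": -0.004,"wx": 0,"wy": 0,"wz": 0}]'

```text
clock: 95.48
position: [484.3, -234.4, 6.6]
ee_rot: [0.515, 0.484, 0.515, -0.484]
force: [-0.8, 7.8, 12.2]
gripper_width: 17.2
```

>>> arm_command --increments '[{"dx": 0.003,"dy": 0,"dz": -0.0003,"wx": 0,"wy": 0,"wz": 0},{"dx": 0.005,"dy": 0,"dz": -0.0004,"wx": 0,"wy": 0,"wz": 0}]'

```text
clock: 95.72
position: [484.2, -233.9, 1.5]
ee_rot: [0.515, 0.485, 0.515, -0.484]
force: [0.1, 10.9, 10.8]
gripper_width: 16.7
```

```bash
python3 lv.py | grep -v outl|grep -v '^(('
```

```text
95.725 [ 484.2 -233.9    1.5] [ 0.1 10.9 10.8] [[0.0, 0.998, 0.062], [0.001, 0.062, -0.998]] [-0.49  0.41  2.11  0.    0.62 -0.56]
wrist lever_grip 0.77 [ 482.2 -228.3   67.1] px [272. 263.]
side board 0.95 [ 487.8 -319.8    1.2] px [345. 306.]
side fixed_face 0.83 [ 496.1 -447.3   13.4] px [384. 338.]
side stop_face 0.79 [ 489.  -356.8   19.1] px [356. 312.]
side lever_grip 0.59 [ 482.7 -232.2   65.4] px [322. 268.]
side lever_axle 0.82 [ 487.6 -304.8   52.9] px [343. 290.]
scene board 0.58 [ 485.8 -323.6   -1.1] px [177. 249.]
scene fixed_face 0.69 [ 497.4 -453.    17.1] px [121. 253.]
scene stop_face 0.87 [ 493.3 -360.2   21.1] px [160. 247.]
scene lever_axle 0.96 [ 489.  -308.7   53.6] px [179. 234.]
```

>>> arm_command --increments '[{"dx": 0.002,"dy": 0,"dz": 0,"wx": 0,"wy": 0,"wz": 0},{"dx": 0.004,"dy": 0,"dz": -0.0003,"wx": 0,"wy": 0,"wz": 0},{"dx": 0.006,"dy": 0,"dz": -0.0005,"wx": 0,"wy": 0,"wz": 0}]'

```text
clock: 97.15
position: [484.2, -233.6, -4.4]
ee_rot: [0.515, 0.484, 0.515, -0.484]
force: [-1.1, 8.0, 9.4]
gripper_width: 17.0
```

>>> arm_command --increments '[{"dx": 0.0015,"dy": 0,"dz": 0,"wx": 0,"wy": 0,"wz": 0},{"dx": 0.003,"dy": 0,"dz": 0,"wx": 0,"wy": 0,"wz": 0}]'

```text
clock: 97.4
position: [484.2, -233.5, -7.4]
ee_rot: [0.515, 0.485, 0.515, -0.484]
force: [-0.1, 9.6, 10.2]
gripper_width: 16.6
```

>>> arm_command --increments '[{"dx": 0.001,"dy": 0,"dz": 0,"wx": 0,"wy": 0,"wz": 0},{"dx": 0.0015,"dy": 0,"dz": 0,"wx": 0,"wy": 0,"wz": 0}]'

```text
clock: 97.65
position: [484.2, -233.5, -8.9]
ee_rot: [0.515, 0.485, 0.515, -0.484]
force: [-0.5, 9.1, 9.5]
gripper_width: 17.2
```

```bash
python3 lv.py | grep -E 'lever|^[0-9]|stop'|grep -v outl
```

```text
97.65 [ 484.2 -233.5   -8.9] [-0.5  9.1  9.5] [[0.0, 0.998, 0.062], [0.0, 0.062, -0.998]] [-0.49  0.43  2.11  0.    0.6  -0.56]
wrist lever_grip 0.76 [ 478.6 -232.1   56.9] px [263. 272.]
side stop_face 0.92 [ 491.9 -356.4   16.2] px [356. 312.]
side lever_grip 0.55 [ 484.9 -233.3   57.6] px [323. 270.]
side lever_axle 0.70 [ 488.7 -301.4   48.8] px [342. 290.]
scene stop_face 0.69 [ 490.4 -359.1   21.2] px [161. 246.]
scene lever_axle 0.96 [ 489.2 -307.6   51.4] px [180. 235.]
```

>>> arm_command --increments '[{"dx": 0.001,"dy": 0,"dz": 0,"wx": 0,"wy": 0,"wz": 0},{"dx": 0.002,"dy": 0,"dz": 0,"wx": 0,"wy": 0,"wz": 0}]'

```text
clock: 98.95
position: [484.2, -233.6, -10.9]
ee_rot: [0.515, 0.484, 0.515, -0.484]
force: [-0.2, 8.4, 8.4]
gripper_width: 16.9
```

>>> arm_command --increments '[{"dx": 0.0008,"dy": 0,"dz": 0,"wx": 0,"wy": 0,"wz": 0},{"dx": 0.0015,"dy": 0,"dz": 0,"wx": 0,"wy": 0,"wz": 0}]'

```text
clock: 99.2
position: [484.2, -233.6, -12.4]
ee_rot: [0.515, 0.484, 0.515, -0.484]
force: [-0.5, 10.1, 14.2]
gripper_width: 16.5
```

```bash
python3 lv.py | grep -E 'lever|^[0-9]|stop'|grep -v outl
```

```text
99.2 [ 484.2 -233.6  -12.4] [-0.5 10.1 14.2] [[0.0, 0.998, 0.062], [0.0, 0.062, -0.998]] [-0.49  0.44  2.11  0.    0.59 -0.56]
wrist lever_grip 0.75 [ 483.3 -230.1   54.2] px [274. 269.]
side stop_face 0.89 [ 489.8 -356.8   17.2] px [356. 312.]
side lever_grip 0.57 [ 485.  -234.3   53.1] px [323. 271.]
side lever_axle 0.57 [ 487.1 -298.5   53.8] px [341. 288.]
side lever_axle 0.33 [ 496.8 -447.1   16. ] px [384. 337.]
scene stop_face 0.70 [ 490.1 -362.9   23.3] px [159. 245.]
scene lever_axle 0.75 [ 491.1 -305.    52.9] px [181. 235.]
scene lever_axle 0.49 [ 495.8 -405.3   27.8] px [140. 248.]
```

>>> arm_command --increments '[{"dx": 0.0007,"dy": 0,"dz": 0,"wx": 0,"wy": 0,"wz": 0},{"dx": 0.0012,"dy": 0,"dz": 0,"wx": 0,"wy": 0,"wz": 0}]'

```text
clock: 100.5
position: [484.3, -233.6, -13.0]
ee_rot: [0.515, 0.485, 0.515, -0.484]
force: [-5.5, 11.4, 27.2]
gripper_width: 16.6
```

>>> arm_command --increments '[{"dx": 0,"dy": 0,"dz": 0,"wx": 0,"wy": 0,"wz": 0},{"dx": 0,"dy": 0,"dz": 0,"wx": 0,"wy": 0,"wz": 0},{"dx": 0,"dy": 0,"dz": 0,"wx": 0,"wy": 0,"wz": 0},{"dx": -0.03,"dy": 0,"dz": 0,"wx": 0,"wy": 0,"wz": 0},{"dx": -0.06,"dy": 0,"dz": 0,"wx": 0,"wy": 0,"wz": 0}]' --grip 0.04

```text
clock: 101.12
position: [483.5, -233.7, 46.3]
ee_rot: [0.515, 0.484, 0.516, -0.484]
force: [0.1, 0.0, 1.2]
gripper_width: 40.2
```

>>> arm_command --increments '[{"dx": 0,"dy": 0,"dz": 0,"wx": 0,"wy": 0,"wz": 0},{"dx": 0,"dy": 0,"dz": 0,"wx": 0,"wy": 0,"wz": 0},{"dx": 0,"dy": 0,"dz": 0,"wx": 0,"wy": 0,"wz": 0},{"dx": 0,"dy": 0,"dz": 0,"wx": 0,"wy": 0,"wz": 0}]' --grip 0

```text
clock: 101.62
position: [483.5, -233.7, 45.2]
ee_rot: [0.515, 0.484, 0.516, -0.484]
force: [0.3, -0.6, 0.4]
gripper_width: 2.8
```

```bash
python3 lv.py | grep -E 'lever|^[0-9]|stop'|grep -v outl
```

```text
101.625 [ 483.5 -233.7   45.2] [ 0.3 -0.6  0.4] [[-0.001, 0.998, 0.062], [0.001, 0.062, -0.998]] [-0.49  0.33  2.11 -0.    0.7  -0.56]
wrist lever_grip 0.60 [ 485.6 -229.2   54.6] px [279. 228.]
wrist lever_axle 0.61 [ 491.7 -303.1   47. ] px [281. 326.]
side stop_face 0.58 [ 489.9 -355.7   16.9] px [356. 312.]
side lever_grip 0.51 [ 487.2 -234.    54.2] px [324. 271.]
side lever_axle 0.63 [ 489.1 -302.6   50.4] px [342. 289.]
scene stop_face 0.87 [ 492.4 -359.4   20.1] px [161. 247.]
scene lever_grip 0.64 [ 479.3 -228.5   50.5] px [214. 228.]
scene lever_axle 0.88 [ 490.6 -306.4   52.4] px [181. 235.]
```

>>> arm_command --increments '[{"dx": 0.008,"dy": 0,"dz": 0,"wx": 0,"wy": 0,"wz": 0},{"dx": 0.016,"dy": 0,"dz": 0,"wx": 0,"wy": 0,"wz": 0},{"dx": 0.018,"dy": 0,"dz": 0,"wx": 0,"wy": 0,"wz": 0}]'

```text
clock: 103.05
position: [483.4, -233.6, 27.0]
ee_rot: [0.515, 0.484, 0.516, -0.484]
force: [-0.4, 0.0, 0.9]
gripper_width: 0.2
```

>>> arm_command --increments '[{"dx": 0.001,"dy": 0,"dz": 0,"wx": 0,"wy": 0,"wz": 0},{"dx": 0.0015,"dy": 0,"dz": 0,"wx": 0,"wy": 0,"wz": 0}]'

```text
clock: 103.3
position: [484.0, -233.9, 26.5]
ee_rot: [0.515, 0.484, 0.515, -0.484]
force: [-0.3, 0.5, -0.2]
gripper_width: 0.3
```

>>> arm_command --increments '[{"dx": 0.0008,"dy": 0,"dz": 0,"wx": 0,"wy": 0,"wz": 0},{"dx": 0.001,"dy": 0,"dz": 0,"wx": 0,"wy": 0,"wz": 0}]'

```text
clock: 103.55
position: [484.0, -233.9, 25.5]
ee_rot: [0.515, 0.484, 0.515, -0.484]
force: [-0.1, -0.0, 0.0]
gripper_width: 0.3
```

>>> arm_command --increments '[{"dx": 0.0005,"dy": 0,"dz": 0,"wx": 0,"wy": 0,"wz": 0},{"dx": 0.0008,"dy": 0,"dz": 0,"wx": 0,"wy": 0,"wz": 0}]'

```text
clock: 103.8
position: [483.9, -233.9, 24.7]
ee_rot: [0.515, 0.484, 0.515, -0.484]
force: [0.2, 0.5, -0.1]
gripper_width: 0.6
```

>>> arm_command --increments '[{"dx": -0.03,"dy": 0,"dz": 0,"wx": 0,"wy": 0,"wz": 0},{"dx": -0.08,"dy": 0,"dz": 0,"wx": 0,"wy": 0,"wz": 0},{"dx": -0.12,"dy": 0,"dz": -0.02,"wx": 0,"wy": 0,"wz": 0},{"dx": -0.15,"dy": 0,"dz": -0.06,"wx": 0,"wy": 0,"wz": 0},{"dx": -0.15,"dy": 0,"dz": -0.06,"wx": 0,"wy": 0,"wz": 0}]'

```text
clock: 104.42
position: [481.1, -172.9, 176.8]
ee_rot: [0.517, 0.484, 0.515, -0.483]
force: [-0.2, -0.7, -1.1]
gripper_width: 1.1
```

```bash
python3 - <<'E'
from h import *
p,r,s=tool();print(s['clock'],p.round(1),np.round(s['force'],1))
for c in('wrist','side','scene'):
    im,i=snap(c,'fin'+c)
    for q in('blank_center','fixed_face','stop_face','lever_grip','lever_axle','pad1_center','drawer_a_handle','drawer_b_handle','spray','discs','dresser'):find(c,i,q,n=2,mc=.45)
    for d in bot.outline_of(c,'blank_center')[:1]:
        v,u=np.nonzero(d['pixels'])
        if len(u)>50:
            b=cv2.boxPoints(cv2.minAreaRect(np.c_[u,v].astype(np.float32)));print(d['conf'],[px2w(i,*q,42).round(1)[:2].tolist() for q in b])
E
```

```text
104.425 [ 481.1 -172.9  176.8] [-0.2 -0.7 -1.1]
wrist lever_axle 0.59 [ 492.7 -301.    44.9] px [278. 301.]
wrist pad1_center 0.72 [ 763.  -111.7   -3. ] px [519. 144.]
wrist spray 0.88 [ 763.4 -113.    -4.7] px [518. 145.]
wrist discs 0.77 [ 683.4 -221.3   -1. ] px [439. 230.]
wrist dresser 0.79 [ 702.1 -337.6   -3.4] px [435. 314.]
side fixed_face 0.82 [ 498.3 -447.4   18.1] px [385. 336.]
side stop_face 0.63 [ 491.2 -355.2   19.4] px [356. 311.]
side lever_grip 0.63 [ 486.7 -234.5   55.9] px [324. 270.]
side lever_axle 0.76 [ 487.3 -302.7   50.6] px [342. 290.]
side pad1_center 0.61 [578.7 308.3  29.3] px [234. 150.]
side drawer_a_handle 0.73 [509.6 240.8  54.1] px [227. 164.]
side drawer_b_handle 0.85 [625.2  66.5  51.5] px [293. 181.]
side spray 0.67 [509.7 240.6  53.7] px [227. 165.]
side spray 0.63 [ 765.9 -113.2   -1.1] px [369. 209.]
side discs 0.67 [ 686.2 -229.6    4.5] px [378. 245.]
side dresser 0.63 [ 702.1 -336.6    1.3] px [410. 268.]
0.94 [[452.5, -362.4], [522.9, -350.1], [521.8, -447.5], [454.0, -456.6]]
scene blank_center 0.97 [ 489.9 -402.2   26.1] px [142. 246.]
scene fixed_face 0.88 [ 499.8 -448.2   18.3] px [123. 253.]
scene stop_face 0.96 [ 493.  -360.2   22.7] px [160. 246.]
scene lever_grip 0.79 [ 482.6 -229.    52.1] px [213. 229.]
scene lever_axle 0.89 [ 490.4 -305.    53. ] px [181. 234.]
scene pad1_center 0.61 [ 489.1 -305.5   52.2] px [181. 234.]
scene drawer_b_handle 0.94 [624.4  60.4  53.5] px [346. 262.]
scene spray 0.80 [ 764.9 -112.9   -1.8] px [276. 340.]
scene discs 0.80 [ 6.844e+02 -2.231e+02 -2.000e-01] px [221. 313.]
scene discs 0.45 [ 492.7 -403.3   27.6] px [141. 247.]
scene dresser 0.94 [ 699.4 -338.3    0.9] px [168. 325.]
0.89 [[472.3, -456.1], [463.8, -361.0], [539.6, -348.1], [547.1, -439.3]]
```

>>> arm_command --increments '[{"dx": 0,"dy": 0,"dz": 0.05,"wx": 0,"wy": 0,"wz": 0},{"dx": 0,"dy": 0,"dz": 0.1,"wx": 0,"wy": 0,"wz": 0},{"dx": 0,"dy": 0,"dz": 0.15,"wx": 0,"wy": 0,"wz": 0},{"dx": 0,"dy": 0,"dz": 0.2,"wx": 0,"wy": 0,"wz": 0},{"dx": 0,"dy": 0,"dz": 0.25,"wx": 0,"wy": 0,"wz": 0}]'

```text
clock: 107.0
position: [495.7, -425.2, 174.6]
ee_rot: [0.515, 0.484, 0.515, -0.484]
force: [-0.1, 0.3, 0.2]
gripper_width: -0.2
```

>>> arm_command --increments '[{"dx": 0,"dy": 0,"dz": 0.02,"wx": 0,"wy": 0,"wz": 0},{"dx": 0,"dy": 0,"dz": 0.04,"wx": 0,"wy": 0,"wz": 0},{"dx": 0,"dy": 0,"dz": 0.04,"wx": 0,"wy": 0,"wz": 0},{"dx": 0,"dy": 0,"dz": 0.04,"wx": 0,"wy": 0,"wz": 0}]'

```text
clock: 107.5
position: [498.3, -462.4, 174.5]
ee_rot: [0.515, 0.484, 0.516, -0.484]
force: [0.9, 0.3, -0.0]
gripper_width: 0.5
```

```bash
python3 - <<'E'
from h import *
p,r,s=tool();print(s['clock'],p.round(1))
im,i=snap('wrist','fw')
for q in('blank_center','fixed_face','stop_face'):find('wrist',i,q,n=1,mc=.3)
d=bot.outline_of('wrist','blank_center')
if d:
    v,u=np.nonzero(d[0]['pixels']);rc=cv2.minAreaRect(np.c_[u,v].astype(np.float32));b=cv2.boxPoints(rc);print(d[0]['conf'],rc,[px2w(i,*q,42).round(1)[:2].tolist() for q in b])
# profile along board y at x offsets, z=34
o=np.array([496,-449.2]);yb=np.array([-.0625,.998]);xb=np.array([.998,.0625])
g=im.mean(2)
for xo in(-20,0,20,-55):
    row=[]
    for y in range(-24,124,2):
        w=o+yb*y+xb*xo;u,v=w2px(i,[w[0],w[1],34]);row.append(int(g[int(round(v)),int(round(u))]) if 0<=v<420 and 0<=u<560 else -1)
    print(xo,row)
E
```

```text
107.5 [ 498.3 -462.4  174.5]
wrist blank_center 0.65 [ 493.3 -405.1   28.5] px [274. 130.]
wrist fixed_face 0.60 [ 495.9 -444.6   15.5] px [274. 167.]
wrist stop_face 0.70 [ 491.1 -355.5   22.8] px [275.  80.]
0.69 ((275.5, 126.5), (93.0, 57.0), 90.0) [[464.8, -359.0], [519.1, -355.7], [526.2, -445.1], [468.7, -448.6]]
-20 [145, 144, 145, 177, 195, 212, 234, 238, 238, 238, 238, 238, 238, 234, 238, 238, 238, 238, 238, 238, 238, 238, 238, 238, 238, 238, 238, 238, 238, 238, 236, 231, 231, 231, 232, 237, 238, 237, 233, 232, 228, 226, 227, 229, 232, 233, 233, 233, 233, 233, 233, 234, 233, 234, 233, 234, 234, 234, 232, 233, 237, 236, 237, 237, 237, 237, 237, 223, 190, 132, 153, 196, 206, 206]
0 [213, 212, 205, 229, 238, 238, 238, 238, 238, 238, 238, 238, 238, 237, 238, 238, 238, 238, 238, 238, 238, 238, 238, 238, 237, 232, 230, 230, 230, 231, 231, 231, 231, 232, 232, 232, 231, 231, 232, 228, 218, 214, 227, 232, 233, 233, 233, 234, 234, 234, 234, 234, 235, 235, 235, 235, 235, 235, 231, 232, 237, 237, 237, 237, 237, 237, 237, 214, 117, 207, 237, 237, 174, 97]
20 [215, 215, 214, 233, 238, 238, 238, 238, 238, 238, 238, 238, 234, 233, 238, 238, 238, 238, 238, 238, 238, 238, 238, 238, 238, 238, 238, 233, 230, 230, 231, 230, 231, 231, 232, 231, 233, 232, 232, 232, 228, 226, 228, 231, 233, 233, 233, 234, 234, 234, 235, 234, 235, 235, 235, 235, 236, 236, 229, 230, 237, 236, 237, 237, 237, 237, 233, 156, 106, 95, 185, 233, 236, 236]
-55 [152, 153, 153, 173, 194, 183, 129, 83, 77, 82, 123, 182, 190, 164, 106, 118, 121, 143, 105, 63, 45, 49, 50, 50, 49, 49, 51, 49, 50, 51, 49, 49, 47, 50, 48, 45, 43, 44, 44, 42, 44, 42, 44, 45, 43, 45, 44, 42, 43, 45, 45, 45, 42, 42, 43, 41, 41, 37, 111, 222, 237, 236, 236, 237, 236, 237, 236, 237, 225, 48, 42, 45, 44, 44]
```

```bash
python3 -c "
from bench import bot
print(bot.state()['clock'],bot.state()['force']);print(bot.hand_in())"
```

```text
107.75 [ 0.44491816 -0.02523871 -0.52189393]
the job is handed in; nothing more can be done
None
```

I finished every step and handed the job in at 107.8 s of the 210 s limit. No verdict was reported.

**What was done:**
- All three black pads went into the left drawer, which I pushed to its stop. The brown look-alike was left alone.
- The right drawer came free and I pulled it about 168 mm open. I took the blank out, set it on the chest top for a while, and pushed the drawer to its stop.
- I flipped the lever up to about 1 rad and slid the stop back to a gap of about 120 mm. The blank went flat on the board, the stop was pushed snug (about 20 N at contact), and the lever was pressed down to its end.

**What the last checks showed:**
- **Blank and stops:** the wrist picture shows no gap between the fixed stop, the blank and the sliding stop. The stop gap comes out at about 90 to 91 mm. The trained networks gave 88 to 92 mm for the same gap.
- **Lever:** its handle is about 54 mm above the bench, which is level. Closed fingers brought down to about 61.5 mm met nothing, so it is below about 0.02 rad.
- **Drawers:** both handles stand where they did when the drawers hit their stops.
- **Bystanders:** the spray bottle, disc stack and dressing stick are within a few mm of where they started.

**What failed or disagreed:**
- The fingertips really sit about 37 mm short of the reported TCP. My first pad grasp missed, and my first push passed over the drawer front without touching anything. I then measured the offset by touching the bench and corrected for it.
- I hit the 40-picture viewing limit partway through, so the later checks rest on pixel values, the networks and force readings.
- The pads could not be seen once the drawer was shut. The networks' pad reports after that matched no pad position (the spray bottle, the lever axle, the chest's top).

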